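Hang the utensil caddy on the slotted post and fill it

TASK

Hang the steel utensil caddy on the slotted post on the cart: hook its two lugs into the post's two slots and press it down until it sits fully home and the ball catch has snapped back out. Then stand every wooden utensil that is lying on the cart in the hung caddy, handle down and head up, and leave them there. Do not knock over or shove the tumblers, the lunch canister or the egg cup.

Things in the scene. Friction and masses are not known exactly. Their poses are not given: they have to be found in the camera images.
- post: Bare metal slotted post fixed to the cart: channel 30 wide (y), 22 deep, 214 high, open at its back (+x), on a foot 100 wide, 6 thick, x -32 to 82. Origin on the cart top under the middle of the post's front face, which is the plane x = 0 of this frame and looks to -x, towards the robot; yaw up to 15 degrees. z up.
- post_slot (a point): Middle of the bottom edge of the upper slot, on the front face: (0, 0, 166) mm in the post's frame, same axes. Two slots, one above the other on the centre line of the 3 thick front web, 12 wide, 40 high: lower z 88 to 128, upper z 166 to 206.
- catch (a joint): Sprung brass ball catch, ball 14 across, on the post's centre line between the slots, ball centre 136 above the cart. 0 = ball fully out, 4.5 mm proud of the front face; grows (m) as the ball is pushed into the post: 5 N at first, 7 N when flush. The caddy's bar must snap down past it.
- caddy: Loose steel utensil caddy, about 0.36 kg, standing on the cart at first: open box 60 (x) by 148 (y), rim 90 high, walls and floor 3 thick, two dividing walls at y = -24 and 24 (80 high) make three cells about 45 by 54. Origin: centre of the box's underside, z up, +x its back. When hung, its axes are parallel to the post's and its underside is 30 above the cart.
- caddy_grip (a point): Where to grip the caddy, (36.5, 0, 165) mm in its frame: middle of the bracket on its back, two upright side cheeks 56 wide over all (y -28 to 28), x 30 to 43, that stand up clear of the rim to z = 190. Fingers close along y. The plate between them has its rear face at x = 43. Its top edge (z = 190) can be pressed.
- caddy_hook (a point): Underside of the upper lug at the plate's rear face: (43, 0, 136) mm in the caddy's frame; meets post_slot when home. Two lugs, 6 wide, on the centre line behind the plate, undersides at z = 58 and 136: a tongue 7 high, reaching 10 back, whose end (5 thick) is turned 22 down, leaving 5 between it and the plate for the post's web.
- caddy_bar (a point): Round bar 5 thick across the back plate's window: (40.5, 0, 97) mm in the caddy's frame. The lugs enter the slots with the caddy's underside 52 to 63 above the cart; lowered to about 45 the bar rests on the ball catch and the lugs have hooked; pressed on down with 5 to 15 N it snaps past the ball and stops home at 30.
- spoon: Wooden utensil lying on the cart, not always present (None if absent), 220 long, 70 g: a square handle 16 x 16 and 150 long, then a solid round spoon head 38 wide and 11 thick, 70 long, centred on the same axis. Origin on the handle's axis, 110 from the handle's foot; x axis along the utensil towards the head. Lies with its head roughly away from the robot; balances within 20 mm of the origin.
- spoon_foot (a point): Centre of the free end (foot) of the spoon's handle: (-110, 0, 0) mm in its frame.
- turner: Wooden utensil lying on the cart, not always present (None if absent), 220 long, 70 g: a square handle 16 x 16 and 150 long, then a plain flat blade 36 wide and 8 thick, 70 long, centred on the same axis. Origin on the handle's axis, 110 from the handle's foot; x axis along the utensil towards the head. Lies with its head roughly away from the robot; balances within 20 mm of the origin.
- turner_foot (a point): Centre of the free end (foot) of the turner's handle: (-110, 0, 0) mm in its frame.
- fork: Wooden utensil lying on the cart, not always present (None if absent), 220 long, 70 g: a square handle 16 x 16 and 150 long, then a three-tined head 36 wide and 10 thick, 70 long, centred on the same axis. Origin on the handle's axis, 110 from the handle's foot; x axis along the utensil towards the head. Lies with its head roughly away from the robot; balances within 20 mm of the origin.
- fork_foot (a point): Centre of the free end (foot) of the fork's handle: (-110, 0, 0) mm in its frame.
- stirrer: Wooden utensil lying on the cart, not always present (None if absent), 220 long, 70 g: a square handle 16 x 16 and 150 long, then a rectangular head 36 wide and 10 thick with one long window, 70 long, centred on the same axis. Origin on the handle's axis, 110 from the handle's foot; x axis along the utensil towards the head. Lies with its head roughly away from the robot; balances within 20 mm of the origin.
- stirrer_foot (a point): Centre of the free end (foot) of the stirrer's handle: (-110, 0, 0) mm in its frame.
- tumbler_a: Yellow plastic tumbler, 76 across the rim, 105 high, open and empty, a bystander. Origin: centre of its underside.
- tumbler_b: Yellow plastic tumbler, 76 across the rim, 105 high, open and empty, a bystander. Origin: centre of its underside.
- canister: Stainless steel lunch canister with a flip-top lid, 98 across, 124 high, standing on the dark wooden turntable (230 across, top 26 above the cart), a bystander. Origin: centre of its underside.
- egg_cup: Green silicone egg cup, 50 across, 55 high, standing on the turntable, a bystander. Origin: centre of its underside.
Things that resemble listed ones, but are neither listed nor needed, are in the scene too. Leave any black look-alike of the fork alone.

How it is judged:
By the outcome, as a careful person would: the job done as asked, in the order asked, and still so for the second after the job is handed in, with the robot touching nothing.
Of spoon, turner, fork, stirrer only 2 to 3 are there at a start; the rules pass over those that are not, and their reading is None.
At some moment in a run one of spoon, turner, fork, stirrer may be knocked a few centimetres aside while the robot is not near it.
It also fails if it takes over 210 s, if anything falls off the work surface, if the arm or the gripper's body presses on something with over 40 N, if the wrist force passes 120 N, or if a joint passes its speed limit or range.

ROBOT

A 6-joint arm with a two-finger parallel gripper is mounted at the origin on the work surface. World frame = base frame: x ahead of the robot, y to its left, z up, the work surface at z = 0. Lengths are in m, angles in degrees, forces in N, time in s.
With the tool pointing down it reaches from about 0.25 to 0.725 m from the base axis. Payload 9.7 kg.
Tool frame: the origin (TCP) lies midway between the tips of the shut fingers; the grasp point (between the pads) lies 19 mm behind it (bot.pinch_z is the distance from the TCP to the grasp point, in m); z points along the fingers, y is the direction in which the jaws open and shut (so a half turn about z gives the same grasp; the last joint's range is limited). The gripper opens to 85 mm and grips with 20 to 120 N. Pads are 22 mm wide; open, the fingers measure 114 mm over their backs; the gripper's body (76 mm by 85 mm) begins 54 mm behind the grasp point. The pads swing forward as they close: fully open they stand 13 mm farther back than shut.
Start: joints at [64.171, 4.979, 10.078, 95.1, 0, 90], TCP at [0.24, 0.495, 0.201] pointing down, gripper open.
Joint ranges: [-179.16, 179.16], [-48.56, 103.87], [-65.8, 70.77], [-126.05, 130.52], [-82.76, 87.17], [-180, 180]. Speed limits (degrees/s): [127.2, 127.2, 147.25, 180, 180, 180].

INTERFACE

Orientations are given as [roll, pitch, yaw] about the fixed x, y, z axes, in that order (R = Rz(yaw) Ry(pitch) Rx(roll)).
In Python, from workcell import bot, imaging gives the robot as it stands.
- The arm moves only by the tool servo_tool, never from a script. Its argument "moves" is a list that holds one entry, the list of rows, each a list of 7 numbers: the turn, a rotation vector about the tool's x, y, z in rad, then the shift along the tool's x, y, z in cm, then the finger opening in cm, from 0 to 8.54. A call has 1 to 12 rows; each row shifts and turns the pose as measured when the row begins, along the tool's axes as they then stand; what a row does not reach is not made up. A row lasts 1/12 s, in which the tool goes at most 41.7 mm and 7.16 degrees, less where a joint would pass 70% of its speed; a pose out of reach is approached as far as the arm can. A call is refused whole if a number of a shift passes 4.17 or a number of a turn 0.125, either way. A call with a gripper value outside its range is refused whole. The fingers move at their own pace and stop on an object; "force" is the grip in N (left out, the last holds). Time passes only in rows, so rows that do not move let the fingers close. It gives the time, the measured TCP pose, the force and the opening at its end, in the units of the state.
- bot.get_obs(): the state, without advancing time (a new reading comes with each control period).
- imaging.camera(name): name is "scene" or "top"; returns the picture (420x560x3 uint8, blue, green, red); there is no depth.
- imaging.calibration(name): a dict with "fx", "fy", "cx", "cy" (pixels), "camera_from_world" (4x4, takes a point from world to camera coordinates). Camera axes: x right, y down, z forward; pixel columns grow to the right and rows downward; lengths in m; the calibration is good to about 2 mm. A picture is of the moment at which its call begins. calibration takes no time and is no camera call.
- bot.job_done(): hands the job in, once; it reports no verdict.
The state is a dict: "time": time; "q": joint angles; "qd": joint speeds; "joint_efforts": joint torques, N m; "ee_pos": TCP position; "tcp_rot": TCP orientation; "wrist_force": force on the tool from outside, world axes, zero at the start; "torque": the same for the moment, N m; "opening": finger opening in m.
Only numpy, scipy, OpenCV 4.12 (cv2) and the standard library are available. Lean on these libraries where they do the work, as an engineer would, in place of code of your own. Each camera call takes 0.05 s, during which the arm holds its last target.

## Working session

There is one attempt and no reset: what is moved stays moved. The work goes in short steps, Python scripts to look and compute and a tool call to move; the robot and the scene stay as the last step left them, time stands still between calls to the robot, and variables do not carry over. Pictures are saved under pics/ and viewed, and the job is handed in when it is done.

Besides the shell and the picture viewer there is one more tool, called after "Emit:" as name(argument=value, ...) on one line, values as JSON. servo_tool: Moves the arm, as the interface text tells. Its arguments: {"type":"object","properties":{"moves":{"type":"array","items":{"type":"array","items":{"type":"array","items":{"type":"number"}}}},"force":{"type":"number"}},"required":["moves"]}

```bash
ls; mkdir -p pics; python3 - <<'E'
from workcell import bot, imaging
import cv2
for n in ("scene","top"):
    im=imaging.camera(n); cv2.imwrite(f"pics/{n}0.png",im)
    c=imaging.calibration(n); print(n,c)
print(bot.get_obs())
E
```

```text
pics
scene {'fx': 506.0746903308581, 'fy': 506.0746903308581, 'cx': 275.49447142129566, 'cy': 202.6217137367413, 'camera_from_world': array([[-0.6731492 ,  0.73937636,  0.01388375,  0.3003263 ],
       [ 0.37996159,  0.36191252, -0.8512629 , -0.09711456],
       [-0.63442836, -0.56775164, -0.52455574,  1.91405002],
       [ 0.        ,  0.        ,  0.        ,  1.        ]])}
top {'fx': 400.4680670339579, 'fy': 400.4680670339579, 'cx': 279.4077306119813, 'cy': 208.50686861454918, 'camera_from_world': array([[ 1.26105772e-02, -9.99649632e-01,  2.32719941e-02,
        -1.00600826e-03],
       [-9.98585980e-01, -1.37923655e-02, -5.13401433e-02,
         4.85717950e-01],
       [ 5.16431313e-02, -2.25916582e-02, -9.98410038e-01,
         1.14550176e+00],
       [ 0.00000000e+00,  0.00000000e+00,  0.00000000e+00,
         1.00000000e+00]])}
{'time': 0.1, 'q': array([ 6.41732554e+01,  5.00814897e+00,  1.00374881e+01,  9.50991828e+01,
       -2.35882937e-03,  9.00013751e+01]), 'qd': array([ 0.05783243,  0.01409788,  0.02676715,  0.03329639,  0.03017123,
       -0.04150024]), 'joint_efforts': array([-1.43823895e-04, -5.21559584e+01,  4.65654731e+01,  1.60812942e-02,
       -2.37995266e-05, -1.12086536e-05]), 'ee_pos': array([0.23951153, 0.49483397, 0.20033858]), 'tcp_rot': array([-1.79930156e+02,  2.36050389e-03,  1.54171883e+02]), 'wrist_force': array([-0.14631487,  0.2035129 ,  0.14050377]), 'torque': array([0.02523112, 0.02435146, 0.01236242]), 'opening': 0.08575369778260059}
```

View pics/scene0.png

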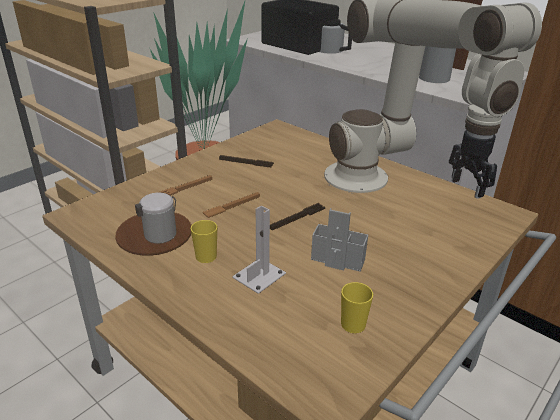

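View pics/top0.png

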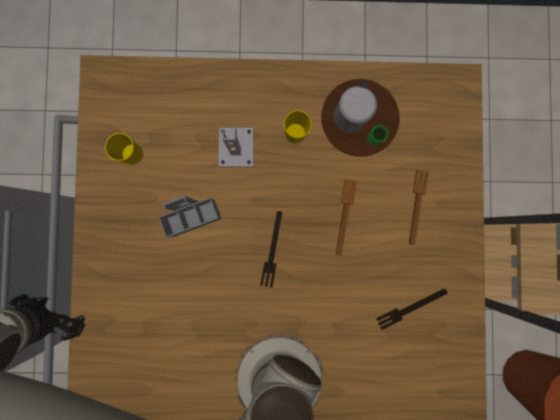

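The scene view shows the post in the middle with the caddy behind it. The top view shows the post foot near (236,147), the caddy near (190,217), brown utensils near (345,217) and (418,207), and black forks that I'll leave alone. I'll zoom in on these.

```bash
python3 - <<'E'
import cv2,numpy as np
t=cv2.imread("pics/top0.png"); s=cv2.imread("pics/scene0.png")
a=cv2.resize(t[100:250,100:260],None,fx=4,fy=4,interpolation=cv2.INTER_CUBIC); cv2.imwrite("pics/z1.png",a)
b=cv2.resize(t[160:265,325:440],None,fx=5,fy=5,interpolation=cv2.INTER_CUBIC); cv2.imwrite("pics/z2.png",b)
c=cv2.resize(s[170:300,160:380],None,fx=3.5,fy=3.5,interpolation=cv2.INTER_CUBIC); cv2.imwrite("pics/z3.png",c)
E
```

```text
(no output)
```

View pics/z1.png

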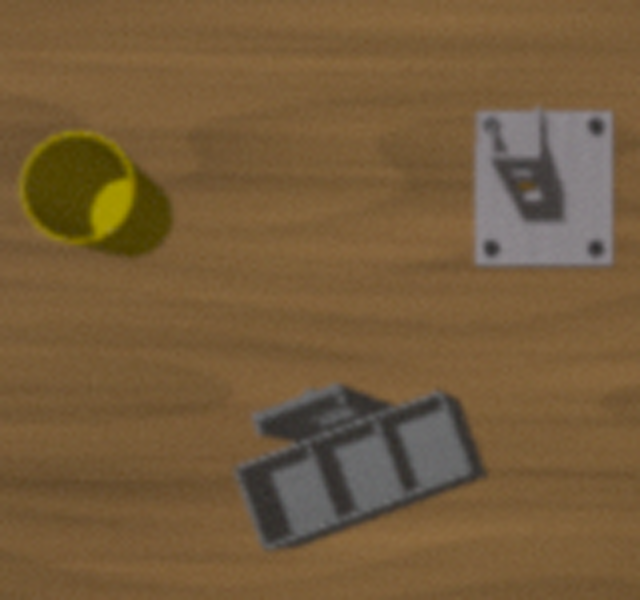

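View pics/z2.png

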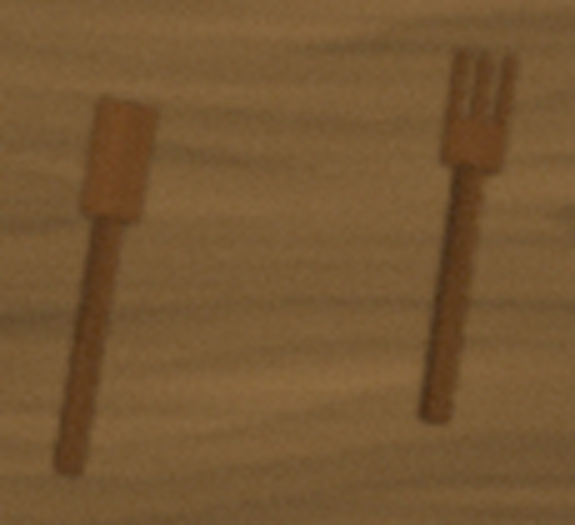

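View pics/z3.png

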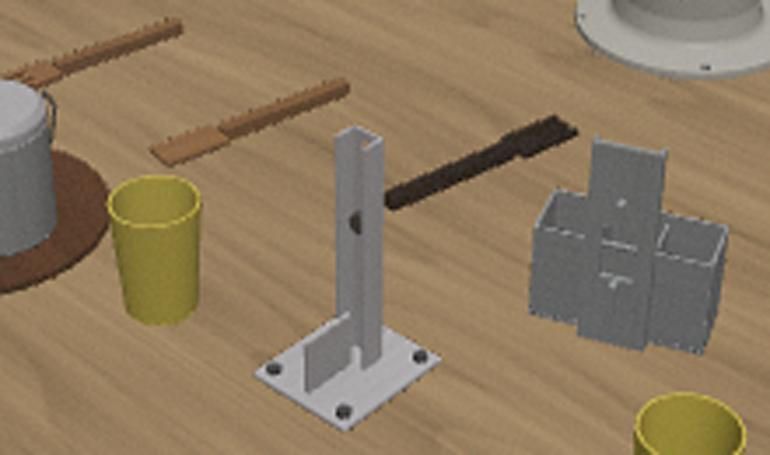

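The two utensils are a turner (left) and a fork (right). Next I'll measure the foot, the rim and the utensils.

```bash
cat > h.py <<'E'
import numpy as np, cv2
from workcell import bot, imaging
from scipy.spatial.transform import Rotation as R
def ray(n,u,v):
    c=imaging.calibration(n);T=np.array(c["camera_from_world"]);Rm=T[:3,:3];t=T[:3,3]
    d=Rm.T@np.array([(u-c["cx"])/c["fx"],(v-c["cy"])/c["fy"],1.]);return -Rm.T@t,d
def onz(n,u,v,z):
    o,d=ray(n,u,v);return o+d*(z-o[2])/d[2]
def proj(n,p):
    c=imaging.calibration(n);q=np.array(c["camera_from_world"])@np.append(p,1.)
    return np.array([c["fx"]*q[0]/q[2]+c["cx"],c["fy"]*q[1]/q[2]+c["cy"]])
def tri(u1,u2): # scene,top
    o1,d1=ray("scene",*u1);o2,d2=ray("top",*u2)
    s=np.linalg.lstsq(np.c_[d1,-d2],o2-o1,rcond=None)[0];a=o1+s[0]*d1;b=o2+s[1]*d2
    return (a+b)/2,np.linalg.norm(a-b)
def rect(mask,n,z,lo=30):
    cs,_=cv2.findContours(mask,cv2.RETR_EXTERNAL,cv2.CHAIN_APPROX_NONE)
    out=[]
    for c in cs:
        if cv2.contourArea(c)<lo: continue
        P=np.array([onz(n,float(u),float(v),z)[:2] for u,v in c[:,0]],dtype=np.float32)*1000
        out.append((cv2.minAreaRect(P),P,c))
    return out
def state():
    o=bot.get_obs();print("t",o["time"],"pos",np.round(o["ee_pos"],4),"rot",np.round(o["tcp_rot"],2),"q",np.round(o["q"],1),"F",np.round(o["wrist_force"],1),"op",round(o["opening"],4));return o
E
python3 - <<'E'
from h import *
t=cv2.imread("pics/top0.png").astype(int); hsv=cv2.cvtColor(t.astype(np.uint8),cv2.COLOR_BGR2HSV)
S=hsv[...,1];V=hsv[...,2];H=hsv[...,0]
def show(m,n,z,lab):
    for r,P,c in rect(m,n,z):
        x,y,w,h=cv2.boundingRect(c); print(lab,(x,y,w,h),np.round(r[0],1),np.round(r[1],1),round(r[2],1))
roi=np.zeros(S.shape,np.uint8);roi[115:180,205:265]=1
m=((S<75)&(roi>0)).astype(np.uint8)*255; show(m,"top",.006,"foot")
roi[:]=0;roi[190:245,150:230]=1
m=((S<90)&(roi>0)).astype(np.uint8)*255; show(m,"top",.09,"caddy")
cv2.imwrite("pics/m.png",cv2.resize(m[180:250,150:230],None,fx=5,fy=5))
for nm,(a,b,c,d) in dict(turner=(170,262,328,362),fork=(160,250,402,435)).items():
    print(nm, S[a:b,c:d].min(),[ (t[r,(c+d)//2]).tolist() for r in range(a,b,12)])
    roi[:]=0;roi[a:b,c:d]=1
    Rr=t[...,2]-t[...,1]
    print(np.percentile(Rr[a:b,c:d],[5,50,80,90,95]))
    m=((Rr>35)&(roi>0)).astype(np.uint8)*255; show(m,"top",.010,nm)
    for r,P,cc in rect(m,"top",.010):
        k=np.zeros(S.shape,np.uint8);cv2.drawContours(k,[cc],-1,255,-1)
        vs,us=np.nonzero(k); Q=np.array([onz("top",u,v,.008)[:2] for u,v in zip(us,vs)])*1000
        mu=Q.mean(0);w,v=np.linalg.eigh(np.cov((Q-mu).T)); ax=v[:,1]*np.sign(v[0,1]);p=(Q-mu)@ax
        print("  axis yaw",np.degrees(np.arctan2(ax[1],ax[0])).round(1),"len",(p.max()-p.min()).round(1),"foot",(mu+ax*p.min()).round(1),"head",(mu+ax*p.max()).round(1))
E
```

```text
foot (218, 127, 36, 40) [666.  135.9] [115.2 102.2] 0.9
caddy (158, 196, 63, 42) [468.9 254.6] [ 96.7 156.2] 21.4
turner 129 [[55, 90, 120], [33, 68, 104], [36, 72, 110], [31, 57, 91], [33, 67, 102], [36, 68, 98], [51, 91, 118], [53, 91, 121]]
[27. 30. 32. 35. 38.]
turner (342, 180, 14, 24) [ 538.4 -195.1] [31.5 66.2] 82.0
  axis yaw -8.8 len 66.2 foot [ 505.9 -190.7] head [ 571.2 -200.7]
fork 129 [[60, 96, 129], [35, 71, 100], [35, 69, 106], [28, 59, 92], [32, 62, 99], [35, 67, 95], [57, 95, 126], [54, 91, 121]]
[27. 30. 32. 34. 35.]
fork (414, 183, 12, 11) [ 552.6 -405.5] [31.9 28.5] 80.3
  axis yaw 81.7 len 32.1 foot [ 549.7 -421.9] head [ 554.4 -390.1]
```

View pics/m.png

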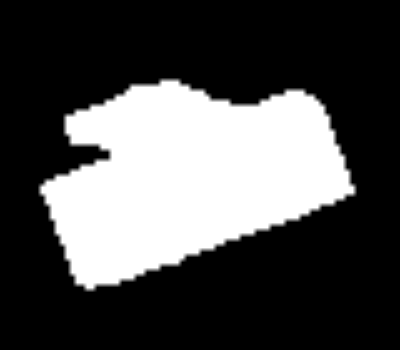

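```bash
cat >> h.py <<'E'
def utens(img,box):
    a,b,c,d=box; S=cv2.GaussianBlur(cv2.cvtColor(img,cv2.COLOR_BGR2HSV),(3,3),0)[...,1]
    m=np.zeros(S.shape,np.uint8); m[a:b,c:d]=(S[a:b,c:d]>157)*255
    cs,_=cv2.findContours(m,cv2.RETR_EXTERNAL,cv2.CHAIN_APPROX_NONE); cc=max(cs,key=cv2.contourArea)
    k=np.zeros(S.shape,np.uint8);cv2.drawContours(k,[cc],-1,255,-1)
    vs,us=np.nonzero(k); Q=np.array([onz("top",float(u),float(v),.012)[:2] for u,v in zip(us,vs)])*1000
    mu=Q.mean(0);w,v=np.linalg.eigh(np.cov((Q-mu).T)); ax=v[:,1]*np.sign(v[0,1]);p=(Q-mu)@ax
    print("  yaw",np.degrees(np.arctan2(ax[1],ax[0])).round(1),"len",(p.max()-p.min()).round(1),"mid",(mu+ax*(p.min()+p.max())/2).round(1),"foot",(mu+ax*p.min()).round(1),"head",(mu+ax*p.max()).round(1))
E
python3 - <<'E'
from h import *
t=cv2.imread("pics/top0.png")
for b in [(170,262,328,362),(160,250,402,435)]: utens(t,b)
for u,v in [(167.5,237),(159.3,216.5),(211.3,198),(219,218.5)]: print((onz("top",u,v,.09)*1000).round(1))
# yaw of front edge from fit
hsv=cv2.cvtColor(t,cv2.COLOR_BGR2HSV);m=hsv[...,1]<90
pts=[]
for u in range(172,212):
    v=max(np.nonzero(m[190:245,u])[0])+190+.5; pts.append(onz("top",u,v,.09)[:2])
l=cv2.fitLine(np.array(pts,np.float32),cv2.DIST_HUBER,0,.01,.01).ravel();print("front dir",np.degrees(np.arctan2(l[1],l[0])),l[2:]*1000)
pts=[]
for v in range(219,234):
    u=min(np.nonzero(m[v,150:230])[0])+150-.5; pts.append(onz("top",u,v,.09)[:2])
l=cv2.fitLine(np.array(pts,np.float32),cv2.DIST_HUBER,0,.01,.01).ravel();print("left dir",np.degrees(np.arctan2(l[1],l[0])),l[2:]*1000)
# bracket top: zoom
cv2.imwrite("pics/z4.png",cv2.resize(t[190:245,150:230],None,fx=10,fy=10,interpolation=cv2.INTER_CUBIC))
s=cv2.imread("pics/scene0.png")
cv2.imwrite("pics/z5.png",cv2.resize(s[200:290,225:375],None,fx=5.3,fy=5.3,interpolation=cv2.INTER_CUBIC))
E
```

```text
yaw -9.2 len 217.8 mid [ 463.7 -182.4] foot [ 356.2 -165. ] head [ 571.2 -199.8]
  yaw -8.3 len 216.4 mid [ 495.2 -394.8] foot [ 388.1 -379.3] head [ 602.3 -410.3]
[401.4 305.1  90. ]
[455.8 328.4  90. ]
[507.5 190.8  90. ]
[452.6 169.   90. ]
front dir -69.044945 [422.51233 241.782  ]
left dir 21.393126 [426.50125 321.73425]
```

View pics/z4.png

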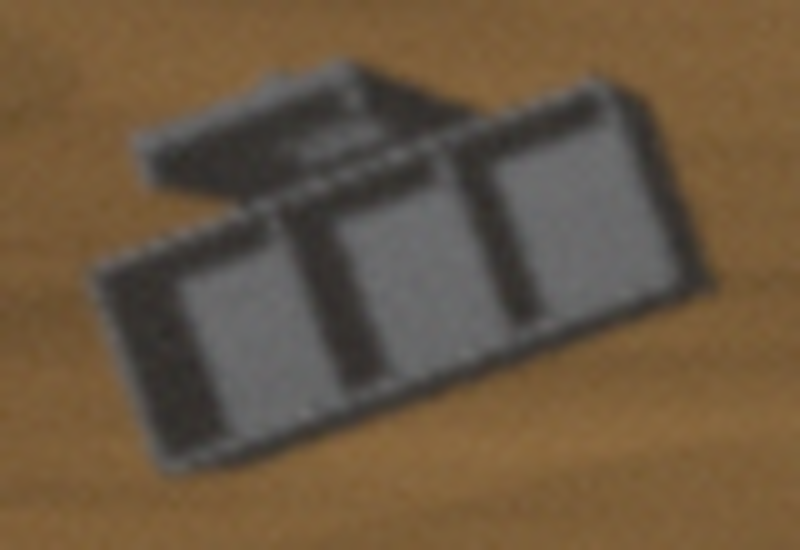

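View pics/z5.png

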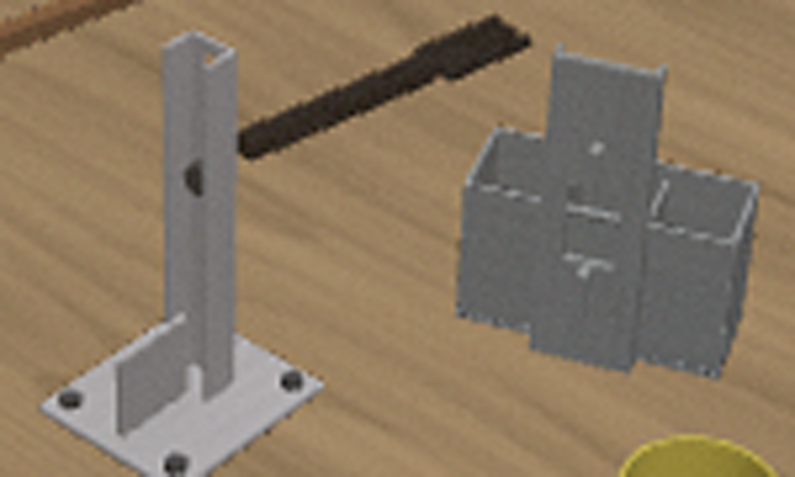

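```bash
python3 - <<'E'
from h import *
f=lambda a,b:(150+(a-4.5)/10,190+(b-4.5)/10)
C=[onz("top",*f(*p),.09)[:2]*1000 for p in [(165,467),(95,268),(605,83),(687,292)]]
C=np.array(C);print(C.round(1),"ctr",C.mean(0).round(1),"lens",[np.linalg.norm(C[i]-C[(i+1)%4]).round(1) for i in range(4)])
for i in range(4):
    d=C[(i+1)%4]-C[i];print(np.degrees(np.arctan2(d[1],d[0])).round(1))
B=np.array([onz("top",*f(*p),.19)[:2]*1000 for p in [(130,138),(348,62)]]);print(B.round(1),np.linalg.norm(B[1]-B[0]),B.mean(0))
for y in (20.9,21.5):
    a=np.radians(y);print("grip",C.mean(0)+36.5*np.array([np.cos(a),np.sin(a)]),"from bracket",B.mean(0)-6.5*np.array([np.cos(a),np.sin(a)]))
# post: check top edges in scene; predict
a=np.radians(.9);Rz=np.array([[np.cos(a),-np.sin(a),0],[np.sin(a),np.cos(a),0],[0,0,1]]);o=np.array([.641,.1355,0])
for p in [(0,15,214),(0,-15,214),(22,15,214),(22,-15,214),(-32,50,6),(-32,-50,6),(82,50,6),(82,-50,6),(-4.5+7,0,136)]:
    w=o+Rz@(np.array(p)/1000); print(p,"scene zoom",((proj("scene",w)-[225,200])*5.3+2).round(0),"top z1",((proj("top",w)-[100,100])*4+1.5).round(0))
E
```

```text
[[403.3 309. ]
 [456.2 329.1]
 [507.8 194.2]
 [451.9 171. ]] ctr [454.8 250.8] lens [np.float64(56.6), np.float64(144.4), np.float64(60.5), np.float64(146.3)]
20.8
-69.1
-157.5
109.4
[[485.1 293.9]
 [504.4 241.6]] 55.740872386956575 [494.79383242 267.77085126]
grip [488.90251314 263.84385619] from bracket [488.72150334 265.45205427]
grip [488.76429106 264.20021399] from bracket [488.74611823 265.38859329]
(0, 15, 214) scene zoom [235.  54.] top z1 [489. 157.]
(0, -15, 214) scene zoom [190.  32.] top z1 [539. 157.]
(22, 15, 214) scene zoom [205.  72.] top z1 [489. 121.]
(22, -15, 214) scene zoom [160.  50.] top z1 [539. 121.]
(-32, 50, 6) scene zoom [322. 386.] top z1 [475. 265.]
(-32, -50, 6) scene zoom [184. 307.] top z1 [612. 265.]
(82, 50, 6) scene zoom [175. 493.] top z1 [475. 110.]
(82, -50, 6) scene zoom [ 35. 406.] top z1 [612. 110.]
(2.5, 0, 136) scene zoom [209. 175.] top z1 [526. 180.]
```

```bash
cat >> h.py <<'E'
def plan(pos=None,yaw=None,n=1,op=8.5,rpy=None):
    """rows from measured pose to target pos (m)/rpy"""
    o=bot.get_obs();p=np.array(o["ee_pos"]);Rc=R.from_euler("xyz",o["tcp_rot"],degrees=True)
    pos=p if pos is None else np.array(pos)
    if rpy is None: rpy=[180,0,o["tcp_rot"][2] if yaw is None else yaw]
    Rt=R.from_euler("xyz",rpy,degrees=True); w=(Rc.inv()*Rt).as_rotvec()
    print("turn deg",np.degrees(w).round(2),"dist mm",((pos-p)*1000).round(1))
    Rs=[Rc*R.from_rotvec(w*i/n) for i in range(n)]
    for i in range(n):
        s=Rs[i].inv().apply((pos-p)/n)*100
        print([float(round(x,4)) for x in w/n]+[float(round(x,2)) for x in s]+[op])
E
python3 - <<'E'
from h import *
state(); plan([.489,.2645,.26],201,12)
E
```

```text
t 0.1 pos [0.2395 0.4948 0.2003] rot [-179.93    0.    154.17] q [64.2  5.  10.  95.1 -0.  90. ] F [-0.1  0.2  0.1] op 0.0858
turn deg [-7.000e-02 -3.000e-02 -4.683e+01] dist mm [ 249.5 -230.3   59.7]
[-0.0001, -0.0, -0.0681, -2.71, -0.82, -0.5, 8.5]
[-0.0001, -0.0, -0.0681, -2.65, -1.0, -0.5, 8.5]
[-0.0001, -0.0, -0.0681, -2.57, -1.18, -0.5, 8.5]
[-0.0001, -0.0, -0.0681, -2.48, -1.35, -0.5, 8.5]
[-0.0001, -0.0, -0.0681, -2.39, -1.52, -0.5, 8.5]
[-0.0001, -0.0, -0.0681, -2.28, -1.68, -0.5, 8.5]
[-0.0001, -0.0, -0.0681, -2.16, -1.83, -0.5, 8.5]
[-0.0001, -0.0, -0.0681, -2.03, -1.97, -0.5, 8.5]
[-0.0001, -0.0, -0.0681, -1.89, -2.11, -0.5, 8.5]
[-0.0001, -0.0, -0.0681, -1.74, -2.23, -0.5, 8.5]
[-0.0001, -0.0, -0.0681, -1.59, -2.34, -0.5, 8.5]
[-0.0001, -0.0, -0.0681, -1.42, -2.45, -0.5, 8.5]
```

Emit:
servo_tool(moves=[[[0, 0, -0.068, -2.7, -0.8, -0.5, 8.5], [0, 0, -0.068, -2.65, -1.0, -0.5, 8.5], [0, 0, -0.068, -2.6, -1.2, -0.5, 8.5], [0, 0, -0.068, -2.5, -1.35, -0.5, 8.5], [0, 0, -0.068, -2.4, -1.5, -0.5, 8.5], [0, 0, -0.068, -2.3, -1.7, -0.5, 8.5], [0, 0, -0.068, -2.15, -1.85, -0.5, 8.5], [0, 0, -0.068, -2.0, -2.0, -0.5, 8.5], [0, 0, -0.068, -1.9, -2.1, -0.5, 8.5], [0, 0, -0.068, -1.75, -2.2, -0.5, 8.5], [0, 0, -0.068, -1.6, -2.35, -0.5, 8.5], [0, 0, -0.068, -1.4, -2.45, -0.5, 8.5]]], force=100)

```text
time: 1.1
ee_pos: [0.499, 0.2599, 0.2566]
tcp_rot: [-179.8, -0.6, -156.4]
wrist_force: [-0.0, 0.3, 1.0]
opening: 0.0849
```

```bash
python3 - <<'E'
from h import *
state(); plan([.489,.2645,.20],201,2)
im=imaging.camera("scene"); t=imaging.camera("top")
cv2.imwrite("pics/s1.png",cv2.resize(im[60:300,200:440],None,fx=2.4,fy=2.4)); cv2.imwrite("pics/t1.png",cv2.resize(t[150:260,130:250],None,fx=5,fy=5,interpolation=cv2.INTER_CUBIC))
E
```

```text
t 1.1 pos [0.499  0.2599 0.2566] rot [-179.75   -0.62 -156.44] q [ 27.6   9.2  21.  102.4  -0.2   4.1] F [-0.   0.3  1. ] op 0.0849
turn deg [-0.26 -0.62  2.56] dist mm [-10.    4.6 -56.6]
[-0.0023, -0.0054, 0.0223, 0.33, 0.42, 2.83, 8.5]
[-0.0023, -0.0054, 0.0223, 0.36, 0.41, 2.83, 8.5]
```

Emit:
servo_tool(moves=[[[-0.004, -0.01, 0.045, 0.7, 0.8, 0, 8.5], [0, 0, 0, 0, 0, 2.0, 8.5], [0, 0, 0, 0, 0, 2.0, 8.5], [0, 0, 0, 0, 0, 0, 8.5], [0, 0, 0, 0, 0, 0, 8.5]]])

```text
time: 1.62
ee_pos: [0.4905, 0.2629, 0.2141]
tcp_rot: [-180.0, -0.1, -159.8]
wrist_force: [1.0, -1.0, 0.3]
opening: 0.0851
```

```bash
python3 - <<'E'
from h import *
state(); plan([.489,.2645,.141],201,3)
im=imaging.camera("scene"); t=imaging.camera("top")
cv2.imwrite("pics/s2.png",cv2.resize(im[60:300,200:440],None,fx=2.4,fy=2.4)); cv2.imwrite("pics/t2.png",cv2.resize(t[150:260,130:250],None,fx=5,fy=5,interpolation=cv2.INTER_CUBIC))
E
```

```text
t 1.6167 pos [0.4905 0.2629 0.2141] rot [-1.7996e+02 -1.3000e-01 -1.5975e+02] q [28.2  6.4 13.  96.8 -0.   8. ] F [ 1.  -1.   0.3] op 0.0851
turn deg [-0.04 -0.13 -0.75] dist mm [ -1.5   1.6 -73.1]
[-0.0002, -0.0008, -0.0044, 0.02, 0.07, 2.44, 8.5]
[-0.0002, -0.0008, -0.0044, 0.02, 0.07, 2.44, 8.5]
[-0.0002, -0.0008, -0.0044, 0.03, 0.07, 2.44, 8.5]
```

View pics/s2.png

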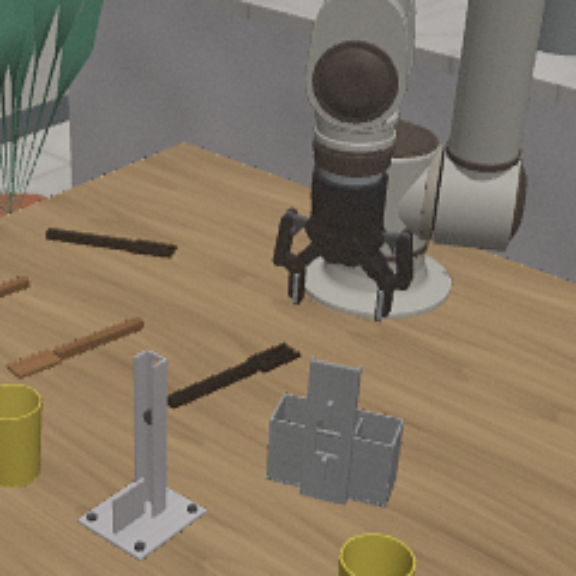

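View pics/t2.png

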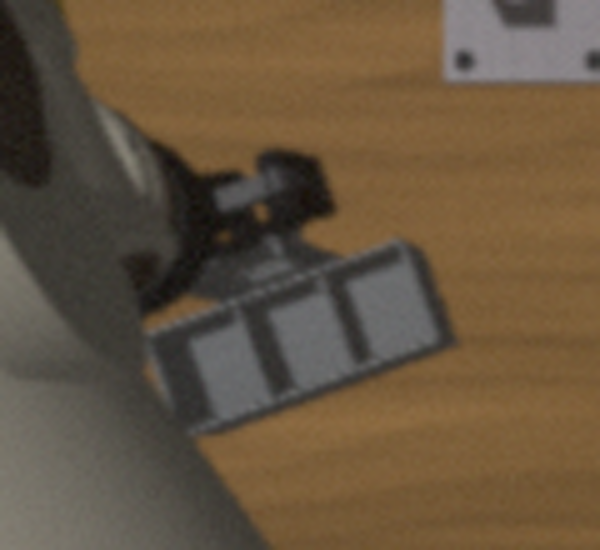

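```bash
python3 - <<'E'
from h import *
print(proj("scene",bot.get_obs()["ee_pos"]),proj("scene",[.4888,.2645,.19]),proj("top",bot.get_obs()["ee_pos"]))
E
```

```text
[338.67534157 203.35650366] [338.84004232 211.06681399] [172.930772   200.47604868]
```

```bash
python3 - <<'E'
from h import *
p=bot.get_obs()["ee_pos"]
for dz in (0,.013,.03,.045):
  for s in (-1,1):
    q=p+np.array([.34*.043*s,-.94*.043*s,dz]); a=proj("scene",q);b=proj("top",q);print(dz,s,((a-[200,60])*2.4).round(0),((b-[130,150])*5).round(0))
E
```

```text
0 -1 [371. 352.] [128. 282.]
0 1 [296. 336.] [301. 223.]
0.013 -1 [372. 342.] [120. 280.]
0.013 1 [296. 326.] [295. 221.]
0.03 -1 [373. 329.] [109. 278.]
0.03 1 [297. 313.] [288. 217.]
0.045 -1 [375. 317.] [100. 276.]
0.045 1 [298. 301.] [281. 214.]
```

```bash
python3 - <<'E'
from h import *
state()
im=imaging.camera("scene"); t=imaging.camera("top")
state()
cv2.imwrite("pics/s3.png",cv2.resize(im[100:260,270:400],None,fx=4,fy=4,interpolation=cv2.INTER_CUBIC)); cv2.imwrite("pics/t3.png",cv2.resize(t[150:260,130:250],None,fx=5,fy=5,interpolation=cv2.INTER_CUBIC))
E
```

```text
t 1.7167 pos [0.4908 0.263  0.2145] rot [-1.7997e+02 -1.0000e-01 -1.5973e+02] q [28.2  6.4 13.1 96.8 -0.   7.9] F [ 0.   0.5 -0.4] op 0.0846
t 1.8167 pos [0.4913 0.2631 0.2151] rot [-1.7997e+02 -2.0000e-02 -1.5973e+02] q [28.2  6.4 13.2 96.8 -0.   7.9] F [-0.6  0.2  0.7] op 0.085
```

View pics/s3.png

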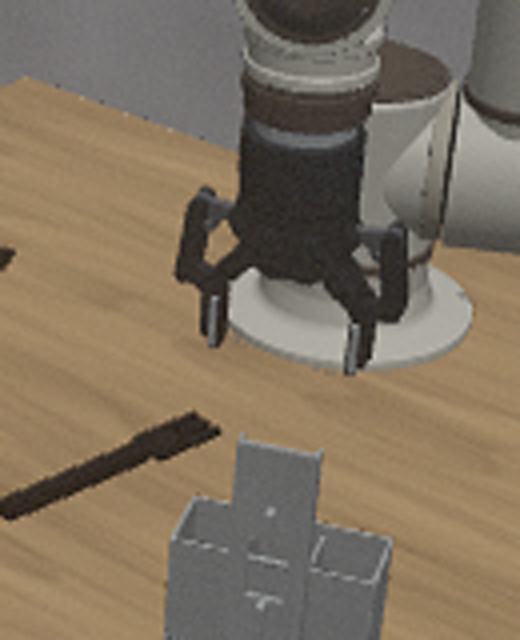

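View pics/t3.png

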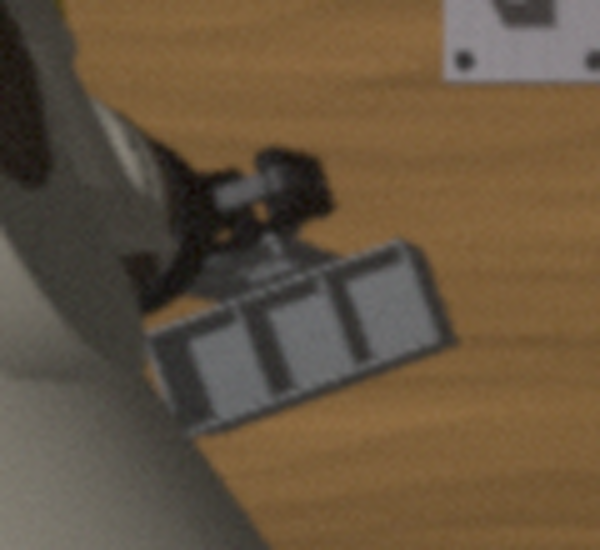

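```bash
python3 - <<'E'
from h import *
print(proj("scene",[0,0,0]),proj("scene",[0,0,.02]),proj("top",[0,0,0.02]))
for p in [(321/1,186)]: pass
# caddy grip height check: bracket top in scene predicted
for z in (.09,.19): print(z,proj("scene",[.4948,.2678,z]),(proj("scene",[.4948,.2678,z])-[270,100])*4)
E
```

```text
[354.90072313 176.9446316 ] [355.41217796 172.27683103] [279.21539483 380.96136818]
0.09 [335.64574728 242.79212342] [262.58298911 571.1684937 ]
0.19 [338.5067815  212.40623837] [274.02712599 449.62495348]
```

```bash
python3 - <<'E'
from h import *
a=np.radians(64.17)
for dz in (0,.013,.03,.045):
  for s in (-1,1): print(dz,s,proj("scene",np.array([.2395,.4948,.2003+dz])+s*.043*np.array([np.cos(a),np.sin(a),0])).round(1))
s=cv2.imread("pics/scene0.png");cv2.imwrite("pics/z6.png",cv2.resize(s[90:220,430:540],None,fx=4.5,fy=4.5,interpolation=cv2.INTER_CUBIC))
E
```

```text
0 -1 [452.  195.9]
0 1 [473.  211.5]
0.013 -1 [452.9 191.9]
0.013 1 [474.  207.4]
0.03 -1 [454.1 186.6]
0.03 1 [475.5 201.9]
0.045 -1 [455.2 181.8]
0.045 1 [476.7 197. ]
```

View pics/z6.png

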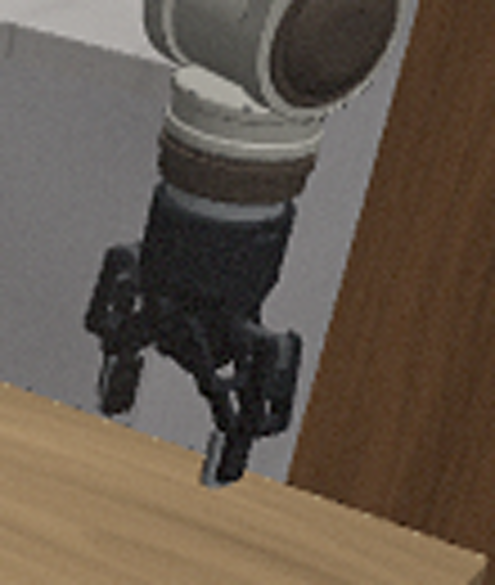

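Emit:
servo_tool(moves=[[[0, 0, 0, 0, 0, 0, 0], [0, 0, 0, 0, 0, 0, 0], [0, 0, 0, 0, 0, 0, 0], [0, 0, 0, 0, 0, 0, 0], [0, 0, 0, 0, 0, 0, 0], [0, 0, 0, 0, 0, 0, 0], [0, 0, 0, 0, 0, 0, 0], [0, 0, 0, 0, 0, 0, 0], [0, 0, 0, 0, 0, 0, 0]]])

```text
time: 2.57
ee_pos: [0.4922, 0.2638, 0.2179]
tcp_rot: [180.0, 0.2, -159.7]
wrist_force: [-0.2, 0.4, -0.2]
opening: 0.0
```

```bash
python3 - <<'E'
from h import *
o=state()
im=imaging.camera("scene"); 
for dz in (0,.015,.03,.045): print((proj("scene",o["ee_pos"]+[0,0,dz])-[270,100])*4)
cv2.imwrite("pics/s4.png",cv2.resize(im[100:260,270:400],None,fx=4,fy=4,interpolation=cv2.INTER_CUBIC))
print(bot.pinch_z)
E
```

```text
t 2.5667 pos [0.4922 0.2638 0.2179] rot [ 179.99    0.19 -159.74] q [28.2  6.4 13.5 96.9 -0.   7.9] F [-0.2  0.4 -0.2] op 0.0
[274.77625023 410.29425366]
[276.58899918 390.85614688]
[278.4233269  371.18665094]
[280.279621   351.28160943]
0.0187
```

View pics/s4.png

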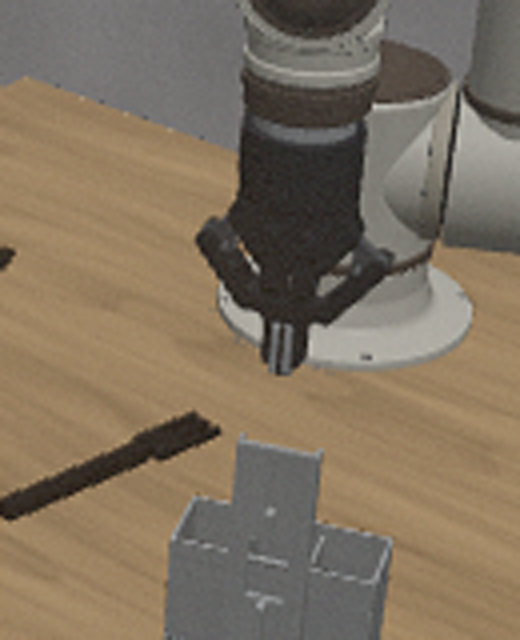

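```bash
python3 - <<'E'
from h import *
o=state()
t=imaging.camera("top")
for dz in (0,.027,.06,.1): print((proj("top",o["ee_pos"]+[0,0,dz])-[130,150])*5)
cv2.imwrite("pics/t4.png",cv2.resize(t[150:260,130:250],None,fx=6,fy=5.4*6/5.4,interpolation=cv2.INTER_CUBIC)[:590])
E
```

```text
t 2.6167 pos [0.4922 0.2638 0.2179] rot [ 180.      0.19 -159.74] q [28.2  6.4 13.5 96.9 -0.   7.9] F [-0.3 -0.5 -0.3] op 0.0001
[211.45306375 249.00028959]
[197.1346749  244.70991782]
[178.4532184 239.1121935]
[153.86185676 231.74362118]
```

View pics/t4.png

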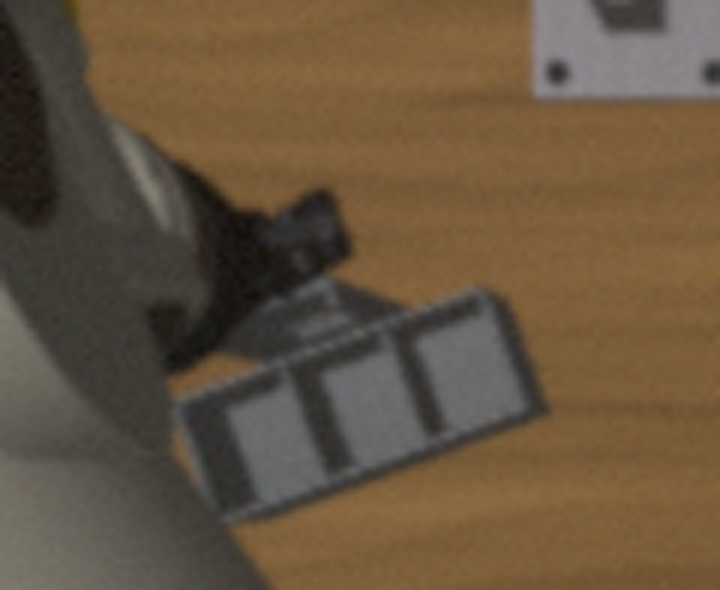

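```bash
python3 - <<'E'
from h import *
o=bot.get_obs()
# knuckle end: scene left tip / top
for s,t in [((215,235),(318,228)),((203,228),(335,215)),((240,255),(300,245))]:
    p,e=tri((270+s[0]/4,100+s[1]/4),(130+t[0]/6,150+t[1]/6)); print(p.round(4),round(e,4),"rel tool",R.from_euler("xyz",o["tcp_rot"],degrees=True).inv().apply(p-o["ee_pos"]).round(4))
E
```

```text
[0.5079 0.2148 0.3356] 0.003 rel tool [ 0.0018 -0.0514 -0.1177]
[0.5121 0.2081 0.3398] 0.0029 rel tool [ 0.0002 -0.0591 -0.1219]
[0.5011 0.2265 0.3226] 0.0098 rel tool [ 0.0042 -0.0381 -0.1048]
```

Emit:
servo_tool(moves=[[[0, 0, 0, 0, 0, 0, 8.5], [0, 0, 0, 0, 0, 0, 8.5], [0, 0, 0, 0, 0, 0, 8.5], [0, 0, 0, 0, 0, 0, 8.5], [0, 0, 0, 0, 0, 0, 8.5], [0, 0, 0, 0, 0, 0, 8.5], [0, 0, 0, 0, 0, 0, 8.5], [0, -0.003, -0.02, 0.3, 0.2, 0, 8.5], [0, 0, 0, 0, 0, 2, 8.5], [0, 0, 0, 0, 0, 2, 8.5], [0, 0, 0, 0, 0, 2, 8.5], [0, 0, 0, 0, 0, 0.8, 8.5]]])

```text
time: 3.67
ee_pos: [0.4894, 0.2657, 0.1504]
tcp_rot: [180.0, 0.7, -158.3]
wrist_force: [0.0, 0.3, -1.1]
opening: 0.085
```

```bash
python3 - <<'E'
from h import *
o=state(); plan([.489,.2645,.15],201,1)
im=imaging.camera("scene"); t=imaging.camera("top")
cv2.imwrite("pics/s5.png",cv2.resize(im[130:280,270:400],None,fx=4,fy=4,interpolation=cv2.INTER_CUBIC))
cv2.imwrite("pics/t5.png",cv2.resize(t[150:250,130:250],None,fx=6,fy=6,interpolation=cv2.INTER_CUBIC))
E
```

```text
t 3.6667 pos [0.4894 0.2657 0.1504] rot [ 179.96    0.71 -158.26] q [28.5  4.4  3.8 88.7 -0.   6.8] F [ 0.   0.3 -1.1] op 0.085
turn deg [0.04 0.71 0.74] dist mm [-0.4 -1.2 -0.4]
[0.0008, 0.0123, 0.0129, 0.09, -0.1, 0.04, 8.5]
```

View pics/s5.png

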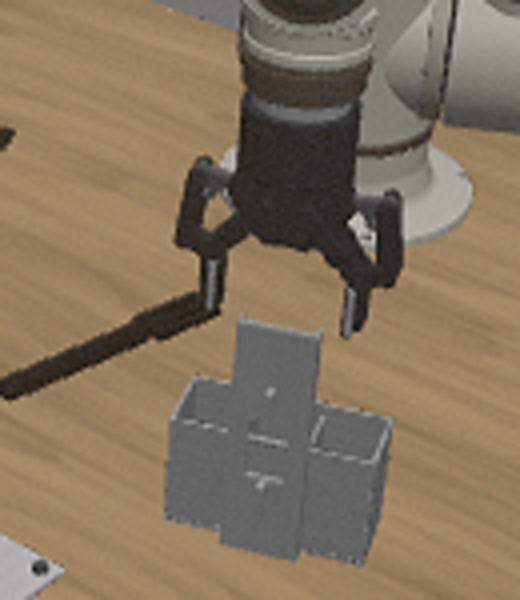

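View pics/t5.png

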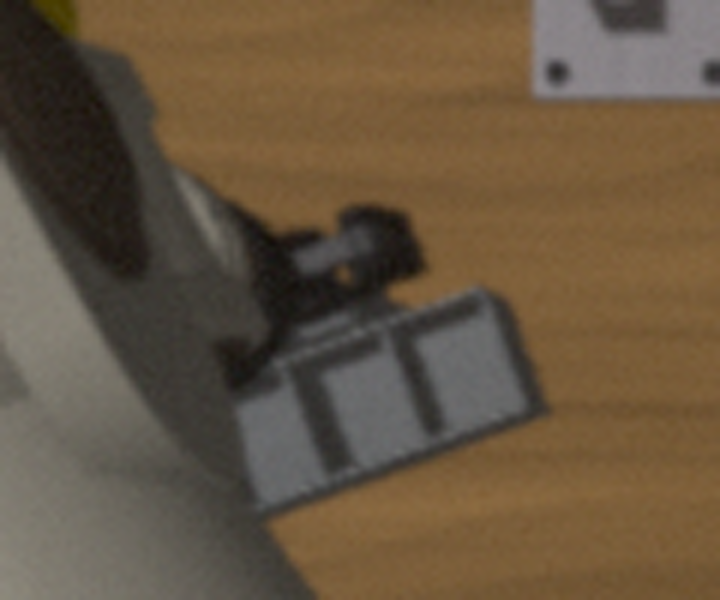

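Emit:
servo_tool(moves=[[[0, 0.012, 0.012, 0.1, -0.1, 1.0, 8.5], [0, 0, 0, 0, 0, 1.2, 8.5], [0, 0, 0, 0, 0, 1.0, 8.5], [0, 0, 0, 0, 0, 0, 8.5]]])

```text
time: 4.1
ee_pos: [0.4902, 0.2651, 0.1202]
tcp_rot: [179.9, 0.2, -159.0]
wrist_force: [-0.5, -0.1, -0.3]
opening: 0.0849
```

```bash
python3 - <<'E'
from h import *
o=state(); plan([.489,.2645,.112],201,1)
im=imaging.camera("scene"); t=imaging.camera("top")
cv2.imwrite("pics/s6.png",cv2.resize(im[130:280,270:400],None,fx=4,fy=4,interpolation=cv2.INTER_CUBIC))
for p in [(.489,.2645,.165),(.489,.2645,.146),(.489,.2645,.19)]: print((proj("scene",p)-[270,130])*4)
E
```

```text
t 4.1 pos [0.4902 0.2651 0.1202] rot [ 179.92    0.2  -159.  ] q [28.4  4.9  1.  85.9  0.1  7.4] F [-0.5 -0.1 -0.3] op 0.0849
turn deg [ 0.08  0.2  -0.  ] dist mm [-1.2 -0.6 -8.2]
[0.0014, 0.0036, -0.0001, 0.14, -0.02, 0.82, 8.5]
[272.23980248 355.57119779]
[270.04073747 378.87617511]
[275.18263292 324.38403579]
```

View pics/s6.png

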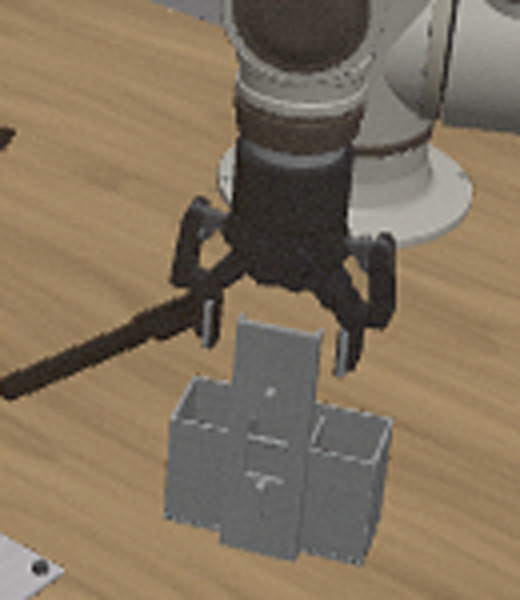

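Emit:
servo_tool(moves=[[[0.001, 0.003, 0, 0.15, 0, 1.0, 8.5], [0, 0, 0, 0, 0, 0.2, 8.5], [0, 0, 0, 0, 0, 0, 4], [0, 0, 0, 0, 0, 0, 4], [0, 0, 0, 0, 0, 0, 4], [0, 0, 0, 0, 0, 0, 4], [0, 0, 0, 0, 0, 0, 4], [0, 0, 0, 0, 0, 0, 4]]], force=100)

```text
time: 4.87
ee_pos: [0.4899, 0.2656, 0.1107]
tcp_rot: [179.9, 0.3, -159.0]
wrist_force: [0.4, -0.2, -1.5]
opening: 0.0547
```

```bash
python3 - <<'E'
from h import *
o=state()
im=imaging.camera("scene"); t=imaging.camera("top")
cv2.imwrite("pics/s7.png",cv2.resize(im[130:280,270:400],None,fx=4,fy=4,interpolation=cv2.INTER_CUBIC))
cv2.imwrite("pics/t7.png",cv2.resize(t[150:250,130:250],None,fx=6,fy=6,interpolation=cv2.INTER_CUBIC))
E
```

```text
t 4.8667 pos [0.4899 0.2656 0.1107] rot [ 179.93    0.29 -158.98] q [28.4  4.8 -0.1 84.8  0.   7.4] F [ 0.4 -0.2 -1.5] op 0.0547
```

View pics/s7.png

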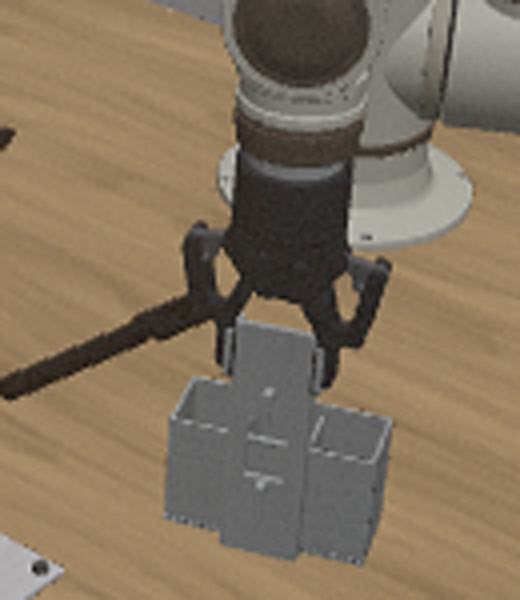

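View pics/t7.png

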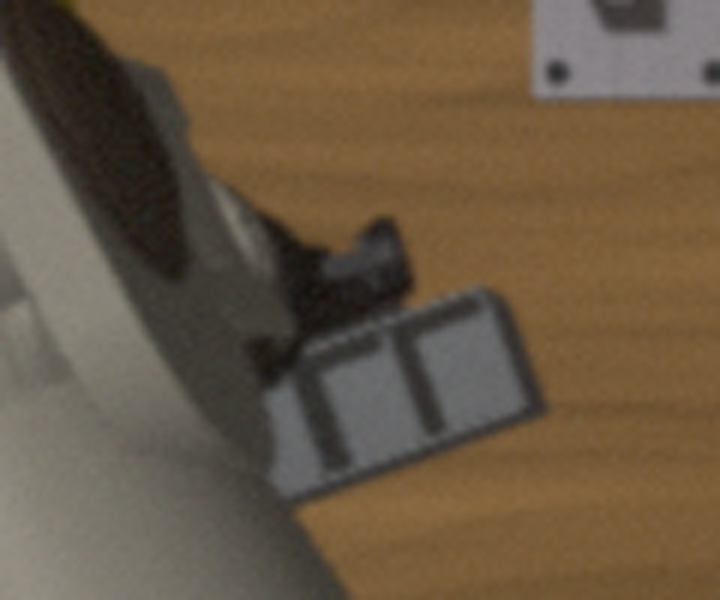

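Emit:
servo_tool(moves=[[[0, 0, 0, 0, 0, -0.5, 4], [0, 0, 0, 0, 0, -1.2, 4], [0, 0, 0, 0, 0, -1.5, 4], [0, 0, 0, 0, 0, -1.5, 4], [0, 0, 0, 0, 0, -1.2, 4], [0, 0, 0, 0, 0, 0, 4], [0, 0, 0, 0, 0, 0, 4]]])

```text
time: 5.55
ee_pos: [0.4887, 0.2646, 0.1746]
tcp_rot: [180.0, 0.1, -159.0]
wrist_force: [-0.6, -0.7, -4.2]
opening: 0.0548
```

```bash
python3 - <<'E'
from h import *
o=state(); plan([.5905,.1355,.168],180.9,10,op=4)
E
```

```text
t 5.55 pos [0.4887 0.2646 0.1746] rot [ 1.7996e+02  1.3000e-01 -1.5900e+02] q [28.4  5.1  7.3 92.   0.   7.4] F [-0.6 -0.7 -4.2] op 0.0548
turn deg [ 0.06  0.12 20.1 ] dist mm [ 101.8 -129.1   -6.6]
[0.0001, 0.0002, 0.0351, -0.49, -1.57, 0.07, 4]
[0.0001, 0.0002, 0.0351, -0.54, -1.55, 0.07, 4]
[0.0001, 0.0002, 0.0351, -0.6, -1.53, 0.07, 4]
[0.0001, 0.0002, 0.0351, -0.65, -1.51, 0.07, 4]
[0.0001, 0.0002, 0.0351, -0.7, -1.49, 0.07, 4]
[0.0001, 0.0002, 0.0351, -0.75, -1.46, 0.07, 4]
[0.0001, 0.0002, 0.0351, -0.81, -1.43, 0.07, 4]
[0.0001, 0.0002, 0.0351, -0.85, -1.4, 0.07, 4]
[0.0001, 0.0002, 0.0351, -0.9, -1.37, 0.07, 4]
[0.0001, 0.0002, 0.0351, -0.95, -1.34, 0.07, 4]
```

Emit:
servo_tool(moves=[[[0, 0, 0.035, -0.5, -1.55, 0.05, 4], [0, 0, 0.035, -0.55, -1.55, 0.05, 4], [0, 0, 0.035, -0.6, -1.55, 0.05, 4], [0, 0, 0.035, -0.65, -1.5, 0.05, 4], [0, 0, 0.035, -0.7, -1.5, 0.05, 4], [0, 0, 0.035, -0.75, -1.45, 0.05, 4], [0, 0, 0.035, -0.8, -1.45, 0.05, 4], [0, 0, 0.035, -0.85, -1.4, 0.05, 4], [0, 0, 0.035, -0.9, -1.35, 0.05, 4], [0, 0, 0.03, -0.9, -1.2, 0.05, 4], [0, 0, 0, 0, 0, 0, 4], [0, 0, 0, 0, 0, 0, 4]]])

```text
time: 6.55
ee_pos: [0.5913, 0.1301, 0.1621]
tcp_rot: [-179.9, -0.4, -179.7]
wrist_force: [-0.2, 0.7, -3.4]
opening: 0.0548
```

```bash
python3 - <<'E'
from h import *
o=state(); plan([.5905,.1355,.168],180.9,1,op=4)
im=imaging.camera("scene"); t=imaging.camera("top")
cv2.imwrite("pics/s8.png",im);cv2.imwrite("pics/t8.png",t)
cv2.imwrite("pics/s8z.png",cv2.resize(im[150:300,200:360],None,fx=4,fy=4,interpolation=cv2.INTER_CUBIC))
cv2.imwrite("pics/t8z.png",cv2.resize(t[110:210,190:300],None,fx=6,fy=6,interpolation=cv2.INTER_CUBIC))
E
```

```text
t 6.55 pos [0.5913 0.1301 0.1621] rot [-179.95   -0.42 -179.66] q [12.4 12.6 14.3 92.1  0.  12. ] F [-0.2  0.7 -3.4] op 0.0548
turn deg [-0.05 -0.42 -0.56] dist mm [-0.8  5.4  5.9]
[-0.0009, -0.0074, -0.0098, 0.08, 0.54, -0.59, 4]
```

View pics/s8z.png

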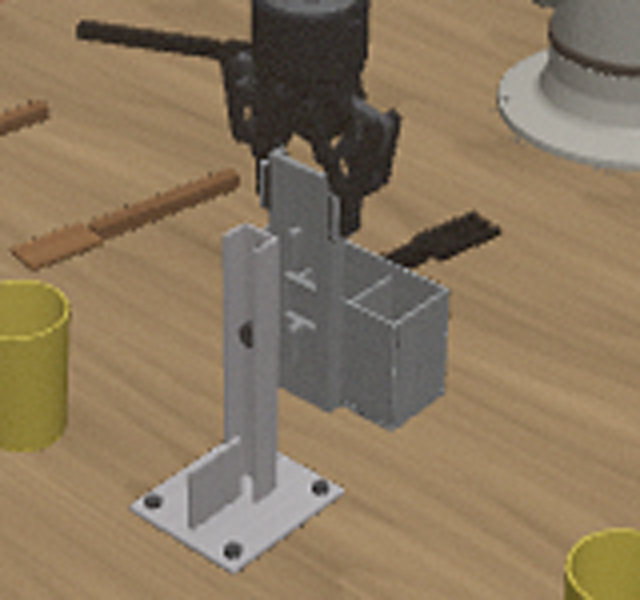

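View pics/t8z.png

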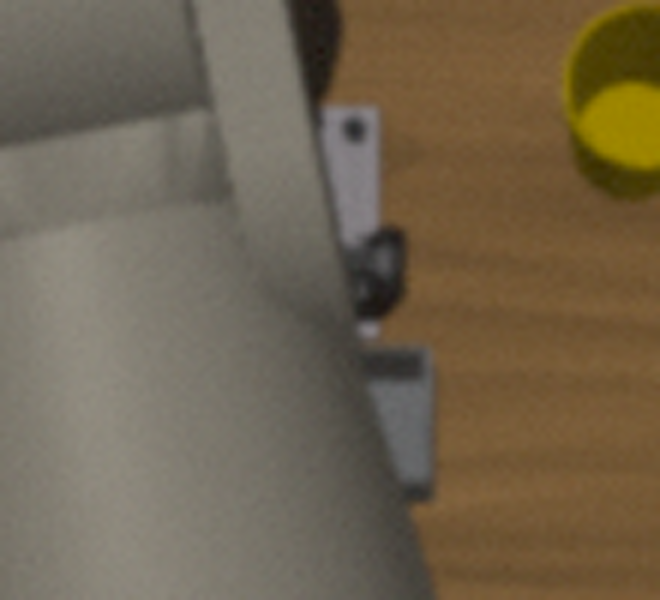

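Emit:
servo_tool(moves=[[[0, -0.007, -0.01, 0.1, 0.55, -0.6, 4], [0, 0, 0, 0, 0, 0, 4], [0, 0, 0, 0, 0, 0, 4]]])

```text
time: 6.9
ee_pos: [0.589, 0.1381, 0.1691]
tcp_rot: [-180.0, 0.0, -178.8]
wrist_force: [-0.3, -0.1, -3.5]
opening: 0.0545
```

```bash
python3 - <<'E'
from h import *
o=state(); plan([.5905,.1355,.168],180.9,1,op=4)
im=imaging.camera("scene"); t=imaging.camera("top")
cv2.imwrite("pics/s9.png",im);cv2.imwrite("pics/t9.png",t)
cv2.imwrite("pics/s9z.png",cv2.resize(im[175:265,240:320],None,fx=6.6,fy=6.6,interpolation=cv2.INTER_CUBIC))
cv2.imwrite("pics/t9z.png",cv2.resize(t[110:210,190:300],None,fx=6,fy=6,interpolation=cv2.INTER_CUBIC))
E
```

```text
t 6.9 pos [0.589  0.1381 0.1691] rot [-1.7997e+02  1.0000e-02 -1.7881e+02] q [13.2 12.1 14.5 92.4 -0.  12. ] F [-0.3 -0.1 -3.5] op 0.0545
turn deg [-0.03  0.01  0.29] dist mm [ 1.5 -2.6 -1.1]
[-0.0005, 0.0003, 0.005, -0.14, -0.26, 0.11, 4]
```

View pics/s9z.png

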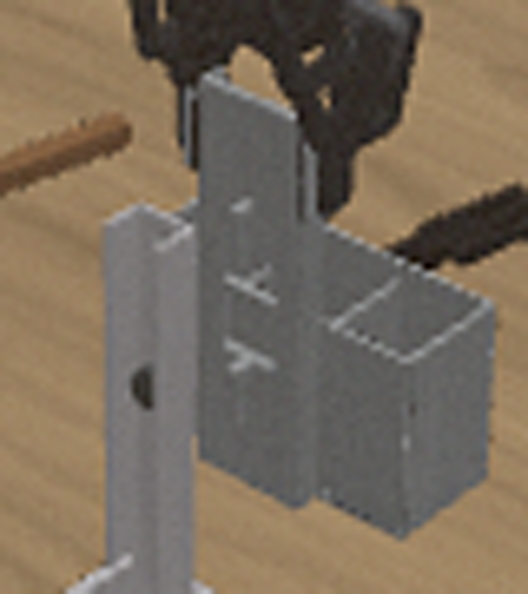

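View pics/t9z.png

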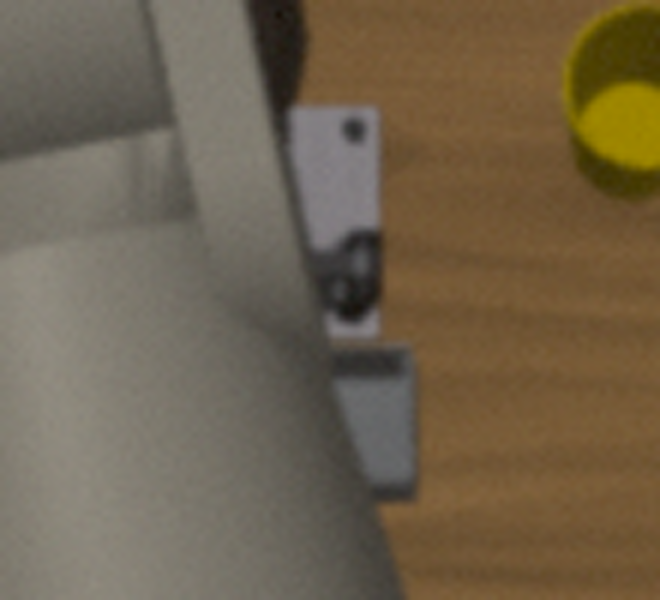

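```bash
python3 - <<'E'
from h import *
o=bot.get_obs(); up=o["ee_pos"][2]-.1107; a=np.radians(o["tcp_rot"][2]+180)
Rz=np.array([[np.cos(a),-np.sin(a),0],[np.sin(a),np.cos(a),0],[0,0,1]])
og=np.array([o["ee_pos"][0],o["ee_pos"][1],up])-Rz@np.array([.0365,0,0])
print(up,np.degrees(a),og)
z=lambda p:((proj("scene",p)-[240,175])*6.6+2.8).round(0)
for q in [(43,-28,190),(43,28,190),(43,-28,0),(43,28,0),(30,74,90),(-30,74,90),(30,74,0)]: print(q,z(og+Rz@np.array(q)/1000))
# observed plate-rear points intersect with plane z
for (u,v),zz in [((203,78),.19),((297,118),.19),((201,460),0),((298,508),0)]: print(((onz("scene",240+(u-2.8)/6.6,175+(v-2.8)/6.6,zz+up))*1000).round(1))
E
```

```text
0.05855115102869131 1.1672618958225485 [0.5527279  0.13724347 0.05855115]
(43, -28, 190) [197.  80.]
(43, 28, 190) [303. 128.]
(43, -28, 0) [193. 462.]
(43, 28, 0) [292. 515.]
(30, 74, 90) [405. 368.]
(-30, 74, 90) [496. 307.]
(30, 74, 0) [396. 546.]
[593.4 110.9 248.6]
[591.1 159.3 248.6]
[593.1 111.6  58.6]
[590.  164.8  58.6]
```

```bash
python3 - <<'E'
from h import *
o=bot.get_obs(); up=o["ee_pos"][2]-.1107; a=np.radians(o["tcp_rot"][2]+180)
Rz=np.array([[np.cos(a),-np.sin(a),0],[np.sin(a),np.cos(a),0],[0,0,1]])
og=np.array([o["ee_pos"][0],o["ee_pos"][1],up])-Rz@np.array([.0365,0,0])
z=lambda p:((proj("top",p)-[190,110])*6+2.5).round(0)
for q in [(30,-74,90),(-30,-74,90),(30,-74,0),(-30,-74,0)]: print(q,z(og+Rz@np.array(q)/1000))
p=np.array([.641,.1355,0]);a=np.radians(.9)
Rp=np.array([[np.cos(a),-np.sin(a),0],[np.sin(a),np.cos(a),0],[0,0,1]])
for q in [(-32,-50,6),(82,-50,6)]: print(q,z(p+Rp@np.array(q)/1000))
E
```

```text
(30, -74, 90) [412. 345.]
(-30, -74, 90) [413. 485.]
(30, -74, 0) [418. 375.]
(-30, -74, 0) [419. 504.]
(-32, -50, 6) [378. 337.]
(82, -50, 6) [378. 106.]
```

Emit:
servo_tool(moves=[[[0, 0, 0.005, 0, -0.35, 0.4, 4], [0, 0, 0, -1.0, 0, 0, 4], [0, 0, 0, -1.0, 0, 0, 4], [0, 0, 0, -0.7, 0, 0, 4], [0, 0, 0, 0, 0, 0, 4], [0, 0, 0, 0, 0, 0, 4]]])

```text
time: 7.5
ee_pos: [0.6166, 0.1346, 0.1643]
tcp_rot: [-180.0, 0.0, -179.1]
wrist_force: [-0.3, 1.1, -2.7]
opening: 0.0547
```

```bash
python3 - <<'E'
from h import *
o=state(); plan([.634,.1354,.1652],180.9,2,op=4)
im=imaging.camera("scene"); t=imaging.camera("top")
cv2.imwrite("pics/s10z.png",cv2.resize(im[175:265,240:320],None,fx=6.6,fy=6.6,interpolation=cv2.INTER_CUBIC))
cv2.imwrite("pics/t10z.png",cv2.resize(t[110:210,190:300],None,fx=6,fy=6,interpolation=cv2.INTER_CUBIC))
up=o["ee_pos"][2]-.1107; a=np.radians(o["tcp_rot"][2]+180)
Rz=np.array([[np.cos(a),-np.sin(a),0],[np.sin(a),np.cos(a),0],[0,0,1]])
og=np.array([o["ee_pos"][0],o["ee_pos"][1],up])-Rz@np.array([.0365,0,0]);print(og)
z=lambda p:((proj("scene",p)-[240,175])*6.6+2.8).round(0)
for q in [(43,-28,190),(43,28,190),(43,28,0),(30,74,90),(-30,74,90),(30,74,0)]: print(q,z(og+Rz@np.array(q)/1000))
z=lambda p:((proj("top",p)-[190,110])*6+2.5).round(0)
for q in [(30,-74,90),(-30,-74,90)]: print(q,z(og+Rz@np.array(q)/1000))
E
```

```text
t 7.5 pos [0.6166 0.1346 0.1643] rot [-1.7996e+02  2.0000e-02 -1.7911e+02] q [12.3 15.8 18.4 92.6 -0.  11.4] F [-0.3  1.1 -2.7] op 0.0547
turn deg [-0.04  0.02 -0.01] dist mm [17.4  0.8  0.9]
[-0.0003, 0.0002, -0.0001, -0.87, 0.03, -0.04, 4]
[-0.0003, 0.0002, -0.0001, -0.87, 0.03, -0.04, 4]
[0.58005693 0.13404342 0.05364021]
(43, -28, 190) [144. 112.]
(43, 28, 190) [250. 162.]
(43, 28, 0) [242. 550.]
(30, 74, 90) [354. 404.]
(-30, 74, 90) [447. 342.]
(30, 74, 0) [347. 582.]
(30, -74, 90) [422. 284.]
(-30, -74, 90) [422. 423.]
```

View pics/s10z.png

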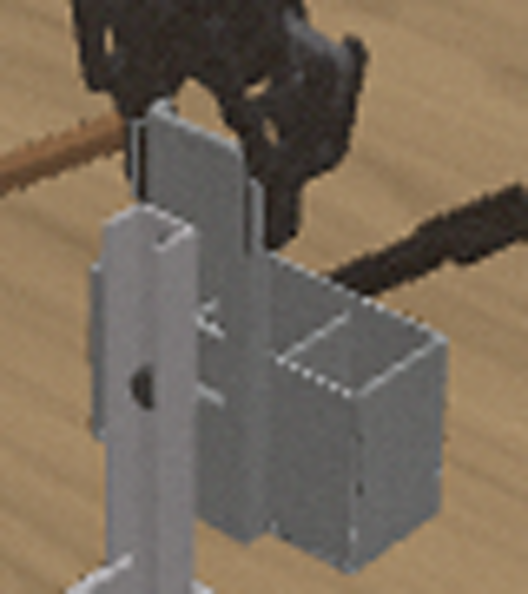

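View pics/t10z.png

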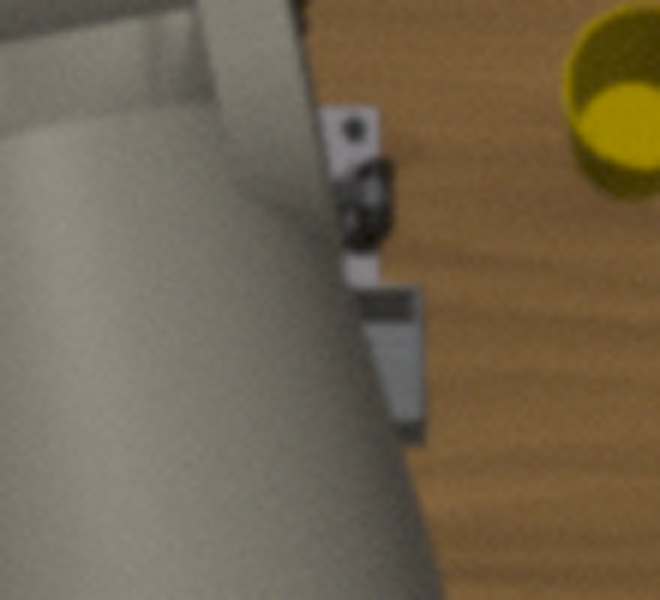

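Emit:
servo_tool(moves=[[[0, 0, 0, -0.6, 0.03, 0, 4], [0, 0, 0, -0.6, 0, 0, 4], [0, 0, 0, -0.4, 0, 0, 4], [0, 0, 0, 0, 0, 0, 4]]])

```text
time: 7.93
ee_pos: [0.6331, 0.1353, 0.165]
tcp_rot: [-180.0, 0.1, -179.1]
wrist_force: [-0.1, 0.4, -4.1]
opening: 0.0548
```

```bash
python3 - <<'E'
from h import *
o=state(); plan([.635,.1355,.1652],180.9,2,op=4)
E
```

```text
t 7.9333 pos [0.6331 0.1353 0.165 ] rot [-1.7997e+02  6.0000e-02 -1.7909e+02] q [12.1 18.2 21.4 93.2 -0.  11.2] F [-0.1  0.4 -4.1] op 0.0548
turn deg [-0.03  0.06  0.01] dist mm [1.9 0.2 0.2]
[-0.0002, 0.0005, 0.0001, -0.09, 0.01, -0.01, 4]
[-0.0002, 0.0005, 0.0001, -0.09, 0.01, -0.01, 4]
```

Emit:
servo_tool(moves=[[[0, 0, 0, -0.15, 0, 0, 4], [0, 0, 0, -0.1, 0, 0, 4], [0, 0, 0, -0.1, 0, 0, 4]]])

```text
time: 8.18
ee_pos: [0.6335, 0.1353, 0.1651]
tcp_rot: [-180.0, -0.4, -179.1]
wrist_force: [-5.8, -0.6, -1.2]
opening: 0.0552
```

```bash
python3 - <<'E'
from h import *
o=state()
im=imaging.camera("scene"); t=imaging.camera("top")
cv2.imwrite("pics/s11z.png",cv2.resize(im[175:265,240:320],None,fx=6.6,fy=6.6,interpolation=cv2.INTER_CUBIC))
cv2.imwrite("pics/t11z.png",cv2.resize(t[110:210,190:300],None,fx=6,fy=6,interpolation=cv2.INTER_CUBIC))
E
```

```text
t 8.1833 pos [0.6335 0.1353 0.1651] rot [-179.97   -0.35 -179.08] q [12.  18.7 22.1 93.8  0.  11.1] F [-5.8 -0.6 -1.2] op 0.0552
```

View pics/s11z.png

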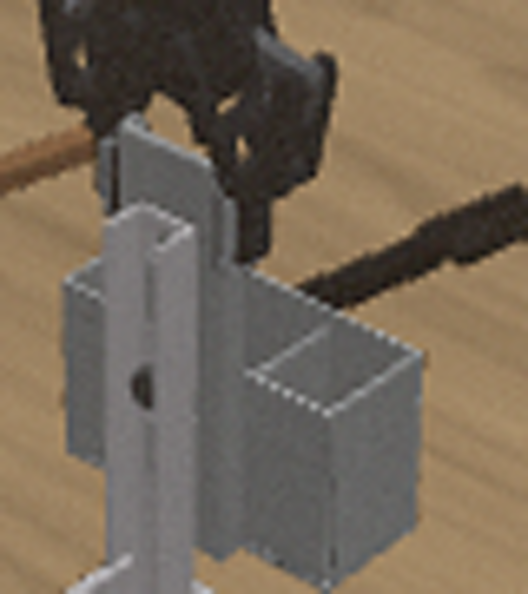

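Emit:
servo_tool(moves=[[[0, -0.006, 0, 0.08, 0, 0, 4], [0, 0, 0, 0, 0, 0.4, 4], [0, 0, 0, 0, 0, 0.4, 4], [0, 0, 0, 0, 0, 0.3, 4], [0, 0, 0, 0, 0, 0, 4]]])

```text
time: 8.7
ee_pos: [0.6321, 0.1355, 0.1538]
tcp_rot: [-180.0, 0.0, -179.1]
wrist_force: [-1.9, 0.1, -3.6]
opening: 0.0546
```

```bash
python3 - <<'E'
from h import *
o=state()
E
```

```text
t 8.7 pos [0.6321 0.1355 0.1538] rot [-179.99    0.   -179.06] q [12.1 17.9 19.8 91.9 -0.  11.2] F [-1.9  0.1 -3.6] op 0.0546
```

Emit:
servo_tool(moves=[[[0, 0, 0, -0.05, 0, 0.3, 4], [0, 0, 0, 0, 0, 0.3, 4], [0, 0, 0, 0, 0, 0.3, 4]]])

```text
time: 8.95
ee_pos: [0.6322, 0.1356, 0.145]
tcp_rot: [180.0, 0.0, -179.1]
wrist_force: [-2.6, -0.2, -3.1]
opening: 0.0549
```

Emit:
servo_tool(moves=[[[0, 0, 0, 0, 0, 0.3, 4], [0, 0, 0, 0, 0, 0.3, 4]]])

```text
time: 9.12
ee_pos: [0.6328, 0.1355, 0.1398]
tcp_rot: [180.0, 0.1, -179.1]
wrist_force: [-10.2, -1.0, 30.3]
opening: 0.0548
```

```bash
python3 - <<'E'
from h import *
o=state()
im=imaging.camera("scene"); 
cv2.imwrite("pics/s12z.png",cv2.resize(im[175:285,230:320],None,fx=5.4,fy=5.4,interpolation=cv2.INTER_CUBIC))
p=np.array([.641,.1355,0]);a=np.radians(.9)
Rp=np.array([[np.cos(a),-np.sin(a),0],[np.sin(a),np.cos(a),0],[0,0,1]])
z=lambda p:((proj("scene",p)-[230,175])*5.4+2.2).round(0)
for zz in (30,36,40):
  for q in [(30-43,74,90+zz),(-73,74,90+zz),(-13,74,zz),(0,28,190+zz)]: print(zz,q,z(p+Rp@np.array(q)/1000))
E
```

```text
t 9.1167 pos [0.6328 0.1355 0.1398] rot [ 1.7998e+02  1.4000e-01 -1.7906e+02] q [12.1 17.7 18.  90.2 -0.  11.2] F [-10.2  -1.   30.3] op 0.0548
30 (-13, 74, 120) [319. 386.]
30 (-73, 74, 120) [396. 333.]
30 (-13, 74, 30) [314. 530.]
30 (0, 28, 220) [233. 190.]
36 (-13, 74, 126) [319. 376.]
36 (-73, 74, 126) [397. 324.]
36 (-13, 74, 36) [314. 520.]
36 (0, 28, 226) [233. 179.]
40 (-13, 74, 130) [320. 370.]
40 (-73, 74, 130) [397. 317.]
40 (-13, 74, 40) [315. 514.]
40 (0, 28, 230) [234. 172.]
```

View pics/s12z.png

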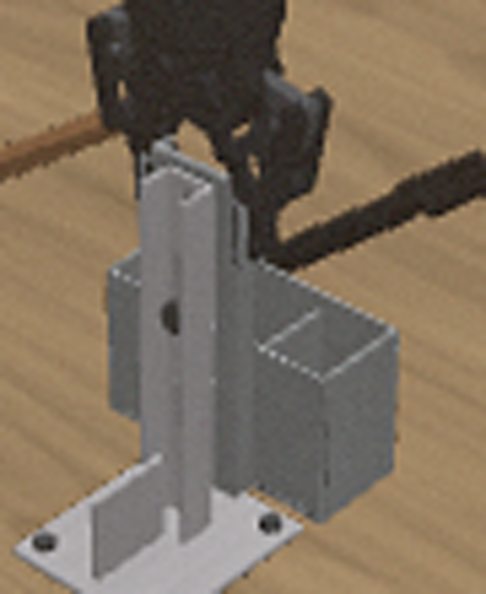

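Emit:
servo_tool(moves=[[[0, 0, 0, 0, 0, 0, 4], [0, 0, 0, 0, 0, 0, 4]]])

```text
time: 9.33
ee_pos: [0.6335, 0.1355, 0.1406]
tcp_rot: [180.0, 0.3, -179.1]
wrist_force: [0.4, -0.8, -2.8]
opening: 0.0546
```

Emit:
servo_tool(moves=[[[0, 0, 0, 0.03, 0, 0.15, 4], [0, 0, 0, 0, 0, 0.15, 4]]])

```text
time: 9.5
ee_pos: [0.634, 0.1355, 0.1401]
tcp_rot: [179.9, 0.5, -179.1]
wrist_force: [-7.2, -1.0, 13.4]
opening: 0.0552
```

Emit:
servo_tool(moves=[[[0, 0, 0, 0, 0, 0, 8.5], [0, 0, 0, 0, 0, 0, 8.5], [0, 0, 0, 0, 0, 0, 8.5], [0, 0, 0, 0, 0, 0, 8.5], [0, 0, 0, 0, 0, -1.5, 8.5], [0, 0, 0, 0, 0, -3, 8.5], [0, 0, 0, 0, 0, -3, 8.5], [0, 0, 0, 0, 0, -3, 8.5]]])

```text
time: 10.17
ee_pos: [0.6316, 0.1348, 0.2389]
tcp_rot: [-179.9, -0.1, -179.1]
wrist_force: [1.0, -0.6, 0.3]
opening: 0.0848
```

```bash
python3 - <<'E'
from h import *
o=state(); plan([.45,-.0,.25],180,8)
im=imaging.camera("scene"); t=imaging.camera("top")
cv2.imwrite("pics/s13z.png",cv2.resize(im[175:285,230:320],None,fx=5.4,fy=5.4,interpolation=cv2.INTER_CUBIC))
cv2.imwrite("pics/t13.png",t)
E
```

```text
t 10.1667 pos [0.6316 0.1348 0.2389] rot [-1.7992e+02 -1.3000e-01 -1.7909e+02] q [ 1.210e+01  2.060e+01  3.280e+01  1.024e+02 -1.000e-01  1.120e+01] F [ 1.  -0.6  0.3] op 0.0848
turn deg [-0.09 -0.13  0.91] dist mm [-181.6 -134.8   11.1]
[-0.0002, -0.0003, 0.002, 2.3, -1.65, -0.13, 8.5]
[-0.0002, -0.0003, 0.002, 2.29, -1.65, -0.13, 8.5]
[-0.0002, -0.0003, 0.002, 2.29, -1.66, -0.13, 8.5]
[-0.0002, -0.0003, 0.002, 2.29, -1.66, -0.13, 8.5]
[-0.0002, -0.0003, 0.002, 2.28, -1.67, -0.14, 8.5]
[-0.0002, -0.0003, 0.002, 2.28, -1.67, -0.14, 8.5]
[-0.0002, -0.0003, 0.002, 2.28, -1.68, -0.14, 8.5]
[-0.0002, -0.0003, 0.002, 2.27, -1.68, -0.14, 8.5]
```

View pics/s13z.png

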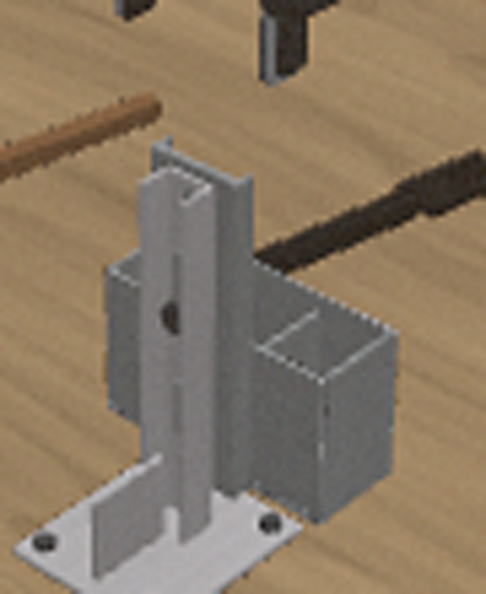

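View pics/t13.png

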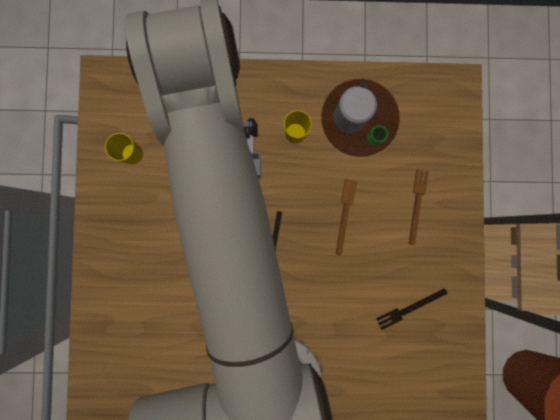

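```bash
python3 - <<'E'
from h import *
t=cv2.imread("pics/t13.png")
for b in [(170,262,328,362),(160,250,402,435)]: utens(t,b)
plan([.4736,-.184,.20],170.8,12)
E
```

```text
yaw -9.1 len 216.5 mid [ 464.  -182.6] foot [ 357.1 -165.5] head [ 570.9 -199.6]
  yaw -7.9 len 217.4 mid [ 495.3 -394.6] foot [ 387.6 -379.6] head [ 602.9 -409.5]
turn deg [ 0.04  0.35 10.11] dist mm [-159.6 -319.2  -43.7]
[0.0001, 0.0005, 0.0147, 1.37, -2.64, 0.36, 8.5]
[0.0001, 0.0005, 0.0147, 1.34, -2.66, 0.36, 8.5]
[0.0001, 0.0005, 0.0147, 1.3, -2.68, 0.36, 8.5]
[0.0001, 0.0005, 0.0147, 1.26, -2.7, 0.36, 8.5]
[0.0001, 0.0005, 0.0147, 1.22, -2.71, 0.36, 8.5]
[0.0001, 0.0005, 0.0147, 1.18, -2.73, 0.36, 8.5]
[0.0001, 0.0005, 0.0147, 1.14, -2.75, 0.36, 8.5]
[0.0001, 0.0005, 0.0147, 1.09, -2.77, 0.36, 8.5]
[0.0001, 0.0005, 0.0147, 1.05, -2.78, 0.36, 8.5]
[0.0001, 0.0005, 0.0147, 1.01, -2.8, 0.36, 8.5]
[0.0001, 0.0005, 0.0147, 0.97, -2.81, 0.36, 8.5]
[0.0001, 0.0005, 0.0147, 0.93, -2.83, 0.36, 8.5]
```

Emit:
servo_tool(moves=[[[0, 0, 0.015, 1.4, -2.65, 0, 8.5], [0, 0, 0.015, 1.35, -2.65, 0, 8.5], [0, 0, 0.015, 1.3, -2.7, 0, 8.5], [0, 0, 0.015, 1.25, -2.7, 0, 8.5], [0, 0, 0.015, 1.2, -2.7, 0.4, 8.5], [0, 0, 0.015, 1.2, -2.75, 0.5, 8.5], [0, 0, 0.015, 1.15, -2.75, 0.5, 8.5], [0, 0, 0.015, 1.1, -2.75, 0.6, 8.5], [0, 0, 0.015, 1.05, -2.8, 0.8, 8.5], [0, 0, 0.015, 1.0, -2.8, 0.8, 8.5], [0, 0, 0.015, 0.9, -2.5, 0.8, 8.5], [0, 0, 0, 0, 0, 0, 8.5]]])

```text
time: 11.27
ee_pos: [0.482, -0.1641, 0.188]
tcp_rot: [179.9, 0.3, 171.3]
wrist_force: [0.0, 0.1, -1.4]
opening: 0.0855
```

```bash
python3 - <<'E'
from h import *
state();plan([.4736,-.184,.10],170.8,3)
E
```

```text
t 11.2667 pos [ 0.482  -0.1641  0.188 ] rot [179.94   0.27 171.29] q [-18.9  -1.2   2.3  93.2   0.1 -10.2] F [ 0.   0.1 -1.4] op 0.0855
turn deg [0.06 0.27 0.49] dist mm [ -8.4 -19.9 -88. ]
[0.0004, 0.0016, 0.0028, 0.19, -0.7, 2.93, 8.5]
[0.0004, 0.0016, 0.0028, 0.18, -0.7, 2.93, 8.5]
[0.0004, 0.0016, 0.0028, 0.18, -0.7, 2.93, 8.5]
```

Emit:
servo_tool(moves=[[[0, 0.003, 0.005, 0.5, -2.1, 1, 8.5], [0, 0, 0, 0, 0, 3, 8.5], [0, 0, 0, 0, 0, 3, 8.5], [0, 0, 0, 0, 0, 1.8, 8.5], [0, 0, 0, 0, 0, 0, 8.5], [0, 0, 0, 0, 0, 0, 8.5]]])

```text
time: 11.77
ee_pos: [0.4729, -0.1866, 0.0948]
tcp_rot: [179.9, 0.2, 170.7]
wrist_force: [0.0, -0.1, 1.0]
opening: 0.085
```

```bash
python3 - <<'E'
from h import *
state();plan([.4736,-.184,.04],170.8,3)
im=imaging.camera("scene"); t=imaging.camera("top")
cv2.imwrite("pics/s14z.png",cv2.resize(im[90:240,150:300],None,fx=4,fy=4,interpolation=cv2.INTER_CUBIC))
cv2.imwrite("pics/t14z.png",cv2.resize(t[160:270,290:400],None,fx=5,fy=5,interpolation=cv2.INTER_CUBIC))
z=lambda p:((proj("scene",p)-[150,90])*4).round(0)
for zz in (.06,.09,.12,.15): print(zz,z([.4736,-.184,zz]))
E
```

```text
t 11.7667 pos [ 0.4729 -0.1866  0.0948] rot [179.94   0.18 170.73] q [-21.6  -1.7  -8.5  83.1   0.1 -12.3] F [ 0.  -0.1  1. ] op 0.085
turn deg [ 0.06  0.18 -0.07] dist mm [  0.7   2.6 -54.8]
[0.0004, 0.001, -0.0004, -0.0, 0.09, 1.83, 8.5]
[0.0004, 0.001, -0.0004, -0.01, 0.09, 1.83, 8.5]
[0.0004, 0.001, -0.0004, -0.01, 0.09, 1.83, 8.5]
0.06 [318. 409.]
0.09 [316. 377.]
0.12 [315. 345.]
0.15 [314. 313.]
```

View pics/s14z.png

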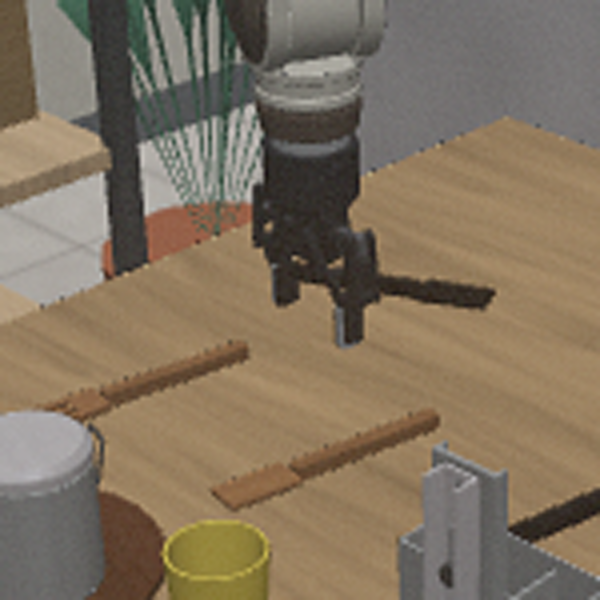

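View pics/t14z.png

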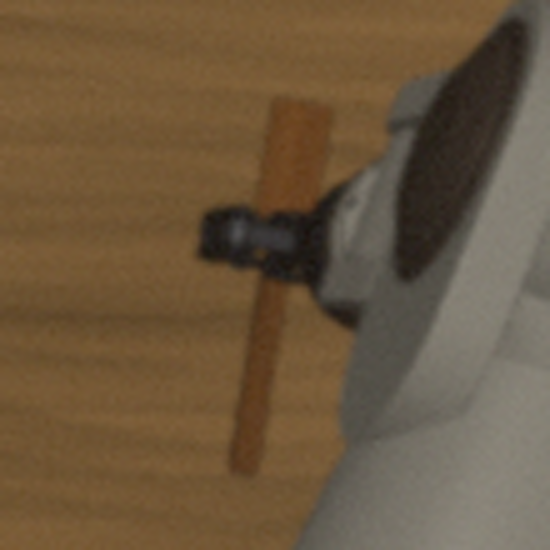

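Emit:
servo_tool(moves=[[[0, 0.001, 0, 0, 0.25, 1.8, 8.5], [0, 0, 0, 0, 0, 1.8, 8.5], [0, 0, 0, 0, 0, 1.8, 8.5], [0, 0, 0, 0, 0, 0.8, 8.5], [0, 0, 0, 0, 0, 0, 8.5]]])

```text
time: 12.28
ee_pos: [0.4799, -0.1852, 0.0404]
tcp_rot: [-179.9, 0.9, 170.9]
wrist_force: [0.4, 0.1, 0.3]
opening: 0.085
```

```bash
python3 - <<'E'
from h import *
o=state();plan([.4736,-.184,.0],170.8,3)
im=imaging.camera("scene"); t=imaging.camera("top")
cv2.imwrite("pics/s15z.png",cv2.resize(im[130:230,190:290],None,fx=6,fy=6,interpolation=cv2.INTER_CUBIC))
z=lambda p:((proj("scene",p)-[190,130])*6).round(0)
for zz in (0,.008,.016,.03,.05,.07,.08): print(zz,z([.4736,-.184,zz]))
E
```

```text
t 12.2833 pos [ 0.4799 -0.1852  0.0404] rot [-179.9     0.92  170.85] q [-21.2  -0.9 -13.8  76.2   0.1 -12. ] F [0.4 0.1 0.3] op 0.085
turn deg [-0.1   0.92  0.05] dist mm [ -6.3   1.2 -40.4]
[-0.0006, 0.0053, 0.0003, 0.23, 0.01, 1.34, 8.5]
[-0.0006, 0.0053, 0.0003, 0.23, 0.01, 1.35, 8.5]
[-0.0006, 0.0053, 0.0003, 0.22, 0.01, 1.35, 8.5]
0 [240. 464.]
0.008 [239. 452.]
0.016 [239. 440.]
0.03 [238. 419.]
0.05 [237. 388.]
0.07 [236. 357.]
0.08 [235. 342.]
```

View pics/s15z.png

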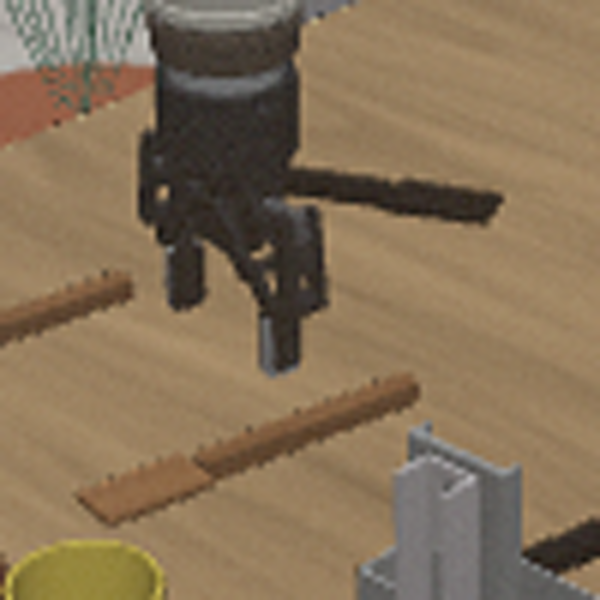

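Emit:
servo_tool(moves=[[[0, 0.016, 0, 0.7, 0, 1.4, 8.5], [0, 0, 0, 0, 0, 1.4, 8.5], [0, 0, 0, 0, 0, 1.2, 8.5], [0, 0, 0, 0, 0, 0, 8.5], [0, 0, 0, 0, 0, 0, 8.5]]])

```text
time: 12.8
ee_pos: [0.475, -0.1852, 0.003]
tcp_rot: [-179.8, 0.3, 170.9]
wrist_force: [0.0, 0.8, -0.4]
opening: 0.0852
```

```bash
python3 - <<'E'
from h import *
o=state();plan([.4736,-.184,-.018],170.8,2)
im=imaging.camera("scene"); t=imaging.camera("top")
cv2.imwrite("pics/s16z.png",cv2.resize(im[130:230,190:290],None,fx=6,fy=6,interpolation=cv2.INTER_CUBIC))
cv2.imwrite("pics/t16z.png",cv2.resize(t[160:270,290:400],None,fx=5,fy=5,interpolation=cv2.INTER_CUBIC))
E
```

```text
t 12.8 pos [ 0.475  -0.1852  0.003 ] rot [-179.8     0.26  170.85] q [-21.2   0.1 -16.9  72.7  -0.1 -12.1] F [ 0.   0.8 -0.4] op 0.0852
turn deg [-0.2   0.26  0.05] dist mm [ -1.4   1.2 -21. ]
[-0.0018, 0.0023, 0.0004, 0.08, 0.05, 1.05, 8.5]
[-0.0018, 0.0023, 0.0004, 0.08, 0.05, 1.05, 8.5]
```

View pics/s16z.png

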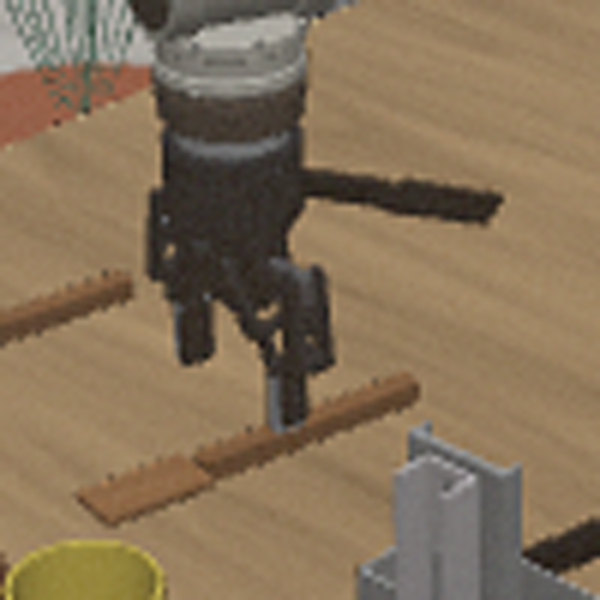

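View pics/t16z.png

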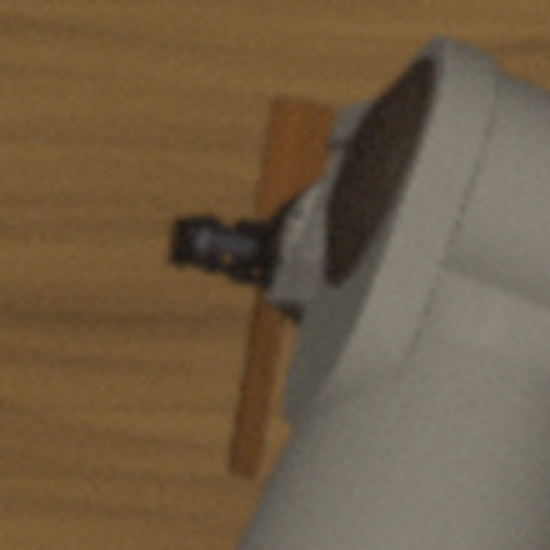

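Emit:
servo_tool(moves=[[[-0.002, 0.004, 0, 0.15, 0.1, 0.9, 8.5], [0, 0, 0, 0, 0, 0.9, 8.5], [0, 0, 0, 0, 0, 0.3, 8.5], [0, 0, 0, 0, 0, 0, 8.5]]])

```text
time: 13.23
ee_pos: [0.4747, -0.1844, -0.0183]
tcp_rot: [-179.9, 0.2, 170.8]
wrist_force: [0.7, -0.0, -0.1]
opening: 0.0851
```

```bash
python3 - <<'E'
from h import *
o=state();plan([.4736,-.184,-.02],170.8,1)
im=imaging.camera("scene")
cv2.imwrite("pics/s17z.png",cv2.resize(im[130:230,190:290],None,fx=6,fy=6,interpolation=cv2.INTER_CUBIC))
E
```

```text
t 13.2333 pos [ 0.4747 -0.1844 -0.0183] rot [-1.7989e+02  1.6000e-01  1.7085e+02] q [-21.2   0.9 -18.6  70.4  -0.1 -12. ] F [ 0.7 -0.  -0.1] op 0.0851
turn deg [-0.11  0.16  0.05] dist mm [-1.1  0.4 -1.7]
[-0.0019, 0.0027, 0.0008, 0.11, 0.02, 0.17, 8.5]
```

View pics/s17z.png

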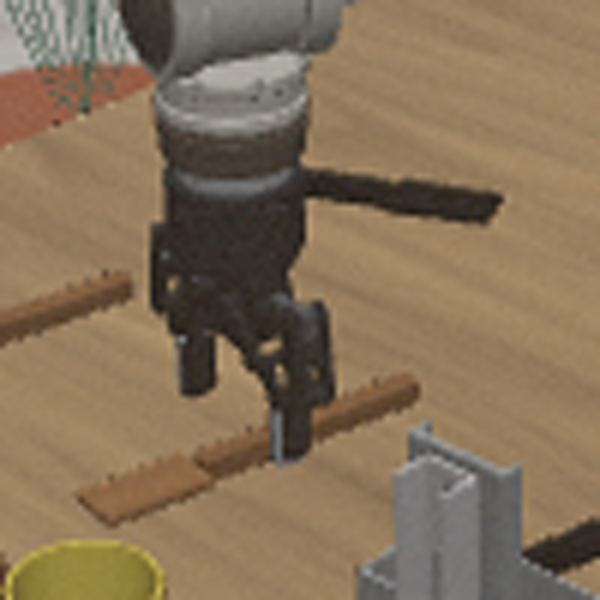

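Emit:
servo_tool(moves=[[[-0.002, 0.003, 0, 0.1, 0, 0.7, 8.5], [0, 0, 0, 0, 0, 0, 8.5], [0, 0, 0, 0, 0, 0, 1], [0, 0, 0, 0, 0, 0, 1], [0, 0, 0, 0, 0, 0, 1], [0, 0, 0, 0, 0, 0, 1], [0, 0, 0, 0, 0, 0, 1], [0, 0, 0, 0, 0, 0, 1], [0, 0, 0, 0, 0, 0, 1], [0, 0, 0, 0, 0, 0, 1]]], force=60)

```text
time: 14.12
ee_pos: [0.4743, -0.1845, -0.0245]
tcp_rot: [-180.0, 0.1, 170.8]
wrist_force: [0.8, -0.8, -0.9]
opening: 0.0144
```

```bash
python3 - <<'E'
from h import *
o=state()
im=imaging.camera("scene");t=imaging.camera("top")
cv2.imwrite("pics/s18z.png",cv2.resize(im[130:230,190:290],None,fx=6,fy=6,interpolation=cv2.INTER_CUBIC))
cv2.imwrite("pics/t18.png",t)
E
```

```text
t 14.1167 pos [ 0.4743 -0.1845 -0.0245] rot [-1.8000e+02  6.0000e-02  1.7085e+02] q [-21.3   1.2 -18.9  69.8   0.  -12.1] F [ 0.8 -0.8 -0.9] op 0.0144
```

View pics/s18z.png

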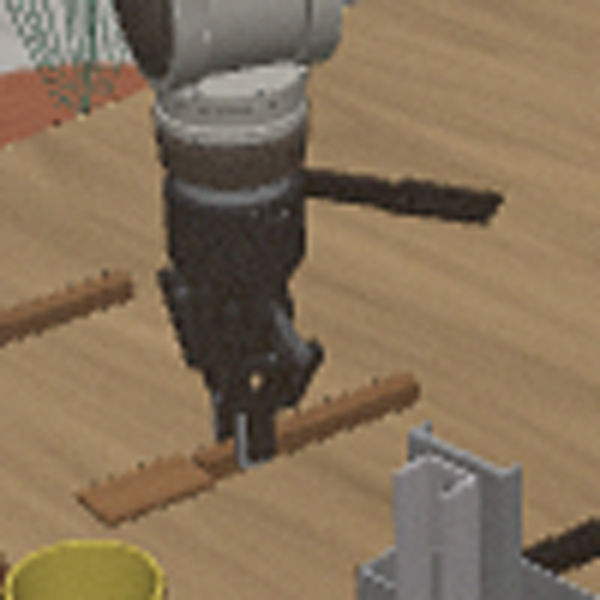

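Emit:
servo_tool(moves=[[[0, 0, 0, 0, 0, -0.5, 1], [0, 0, 0, 0, 0, -1.5, 1], [0, 0, 0, 0, 0, -2.5, 1], [0, 0, 0, 0, 0, -3.5, 1], [0, 0, 0, 0, 0, -3.5, 1], [0, 0, 0, 0, 0, -3.5, 1], [0, 0, 0, 0, 0, -3.5, 1], [0, 0, 0, 0, 0, -3.5, 1], [0, 0, 0, 0, 0, -3.5, 1], [0, 0, 0, 0, 0, -3.5, 1], [0, 0, 0, 0, 0, -2, 1], [0, 0, 0, 0, 0, 0, 1]]])

```text
time: 15.22
ee_pos: [0.4699, -0.1828, 0.3001]
tcp_rot: [179.9, -0.3, 170.8]
wrist_force: [1.6, -0.4, -0.4]
opening: 0.0141
```

```bash
python3 - <<'E'
from h import *
o=state(); 
# horizontal target: tool z=+x(yaw .9), tool x = world -z? utensil head along -tool x
a=np.radians(.9);zx=np.array([np.cos(a),np.sin(a),0]);xt=np.array([0,0,-1.]);yt=np.cross(zx,xt)
Rt=R.from_matrix(np.c_[xt,yt,zx]);print(Rt.as_euler("xyz",degrees=True))
Rc=R.from_euler("xyz",o["tcp_rot"],degrees=True)
w=(Rc.inv()*Rt).as_rotvec();print(np.degrees(w),w)
print("utensil head dir",Rc.apply([-1,0,0]))
im=imaging.camera("scene");cv2.imwrite("pics/s19.png",im)
E
```

```text
t 15.2167 pos [ 0.4699 -0.1828  0.3001] rot [179.93  -0.28 170.85] q [-21.3   2.5  18.8 106.6   0.  -12.1] F [ 1.6 -0.4 -0.4] op 0.0141
[-0.9 90.   0. ]
[ -7.82560166 -90.01922961  -7.9709354 ] [-0.13658251 -1.57113195 -0.13911907]
utensil head dir [ 0.98725806 -0.15905342 -0.00485027]<sys>:0: UserWarning: Gimbal lock detected. Setting third angle to zero since it is not possible to uniquely determine all angles.
```

View pics/s19.png

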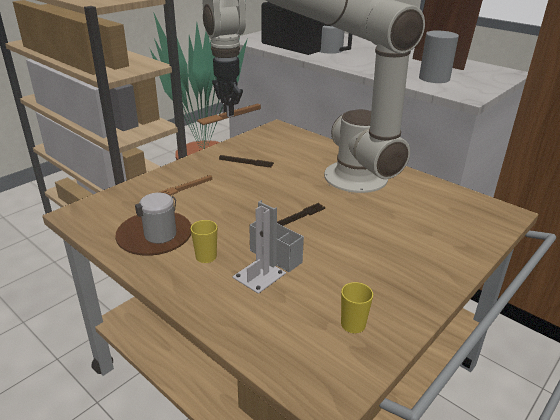

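```bash
python3 - <<'E'
from h import *
plan([.62,.075,.32],rpy=[-0.9,90,0],n=16,op=1)
E
```

```text
turn deg [ -7.81 -90.07  -7.98] dist mm [150.1 257.9  21.4]
[-0.0085, -0.0983, -0.0087, -0.67, 1.74, -0.14, 1]
[-0.0085, -0.0983, -0.0087, -0.69, 1.74, -0.05, 1]
[-0.0085, -0.0983, -0.0087, -0.71, 1.73, 0.03, 1]
[-0.0085, -0.0983, -0.0087, -0.72, 1.72, 0.12, 1]
[-0.0085, -0.0983, -0.0087, -0.72, 1.71, 0.2, 1]
[-0.0085, -0.0983, -0.0087, -0.71, 1.71, 0.29, 1]
[-0.0085, -0.0983, -0.0087, -0.69, 1.7, 0.37, 1]
[-0.0085, -0.0983, -0.0087, -0.67, 1.69, 0.45, 1]
[-0.0085, -0.0983, -0.0087, -0.63, 1.68, 0.53, 1]
[-0.0085, -0.0983, -0.0087, -0.59, 1.67, 0.6, 1]
[-0.0085, -0.0983, -0.0087, -0.54, 1.66, 0.67, 1]
[-0.0085, -0.0983, -0.0087, -0.49, 1.65, 0.74, 1]
[-0.0085, -0.0983, -0.0087, -0.43, 1.64, 0.8, 1]
[-0.0085, -0.0983, -0.0087, -0.36, 1.63, 0.85, 1]
[-0.0085, -0.0983, -0.0087, -0.29, 1.62, 0.89, 1]
[-0.0085, -0.0983, -0.0087, -0.21, 1.61, 0.93, 1]
```

Emit:
servo_tool(moves=[[[-0.008, -0.098, -0.009, -0.7, 1.0, -0.2, 1], [-0.008, -0.098, -0.009, -0.7, 1.2, -0.1, 1], [-0.008, -0.098, -0.009, -0.7, 1.4, 0, 1], [-0.008, -0.098, -0.009, -0.7, 1.6, 0.1, 1], [-0.008, -0.098, -0.009, -0.7, 1.7, 0.2, 1], [-0.008, -0.098, -0.009, -0.7, 1.7, 0.3, 1], [-0.008, -0.098, -0.009, -0.7, 1.7, 0.35, 1], [-0.008, -0.098, -0.009, -0.65, 1.7, 0.45, 1]]])

```text
time: 15.93
ee_pos: [0.5463, -0.0697, 0.2953]
tcp_rot: [176.8, 45.3, 173.7]
wrist_force: [0.1, 0.0, 0.3]
opening: 0.0141
```

```bash
python3 - <<'E'
from h import *
state();plan([.62,.075,.32],rpy=[-0.9,90,0],n=8,op=1)
E
```

```text
t 15.9333 pos [ 0.5463 -0.0697  0.2953] rot [176.77  45.33 173.66] q [-11.  -40.9 -29.1  56.7   6.5  -3.3] F [0.1 0.  0.3] op 0.0141
turn deg [ -3.81 -44.49  -4.07] dist mm [ 73.7 144.7  24.7]
[-0.0083, -0.0971, -0.0089, -0.72, 1.88, 0.4, 1]
[-0.0083, -0.0971, -0.0089, -0.7, 1.87, 0.48, 1]
[-0.0083, -0.0971, -0.0089, -0.66, 1.86, 0.57, 1]
[-0.0083, -0.0971, -0.0089, -0.62, 1.85, 0.64, 1]
[-0.0083, -0.0971, -0.0089, -0.57, 1.84, 0.72, 1]
[-0.0083, -0.0971, -0.0089, -0.51, 1.83, 0.78, 1]
[-0.0083, -0.0971, -0.0089, -0.45, 1.82, 0.85, 1]
[-0.0083, -0.0971, -0.0089, -0.38, 1.8, 0.9, 1]
```

```bash
cat > kin.py <<'E'
import numpy as np
from scipy.optimize import least_squares
D=[([64.17,5.008,10.037,95.1],[.2395,.4948,.2003]),([28.2,6.4,13.0,96.8],[.4905,.2629,.2141]),([28.4,4.8,-.1,84.8],[.4899,.2656,.1107]),
([12.1,18.2,21.4,93.2],[.6331,.1353,.165]),([12.1,20.6,32.8,102.4],[.6316,.1348,.2389]),([-21.2,.9,-18.6,70.4],[.4747,-.1844,-.0183]),([-21.3,2.5,18.8,106.6],[.4699,-.1828,.3001]),([-11,-40.9,-29.1,56.7],[.5463,-.0697,.2953])]
def fk(k,q):
    h,L1,L2,L3,r0,a1,a2=k; q1,q2,q3,q4=np.radians(q); p=q2-q3+q4
    return np.array([r0+L1*np.sin(q2+a1)+L2*np.cos(q2-q3+a2)+L3*np.cos(p), h+L1*np.cos(q2+a1)-L2*np.sin(q2-q3+a2)-L3*np.sin(p)])
def res(k): return np.concatenate([fk(k,q)-[np.hypot(x[0],x[1]),x[2]] for q,x in D])
s=least_squares(res,[.2,.4,.4,.3,0,0,0]);K=s.x
if __name__=="__main__":
    print(K.round(4),(s.fun*1000).round(1))
    lo=np.array([-48.56,-65.8,-126]);hi=np.array([103.8,70.8,130.5])
    for pitch in (0,10,20,30):
      for z in (.16,.2,.25,.32):
        for r in (.62,):
          best=None
          for g in ([0,0,50],[-30,-30,30],[-40,40,60],[20,30,0],[60,70,0]):
            f=lambda v:np.concatenate([(fk(K,[0,*v])-[r,z])*1000,[(v[0]-v[1]+v[2]-pitch)]])
            q=least_squares(f,g,bounds=(lo,hi))
            if best is None or q.cost<best.cost: best=q
          print(pitch,z,r,best.x.round(1),best.fun.round(1))
E
python3 kin.py
```

```text
[ 1.597e-01  4.198e-01  5.198e-01  4.590e-01  1.000e-04  1.200e-03
 -7.030e-02] [ 0.2  0.3  0.1 -0.5  0.5  0.3 -0.1 -0.3 -0.1 -0.2 -0.4  0.  -0.3  0.5
  0.1 -0.2]
0 0.16 0.62 [-48.6 -65.8   2.8] [ 2.9  1.6 20.1]
0 0.2 0.62 [-48.6 -65.8  -1.9] [14.5 -2.  15.3]
0 0.25 0.62 [-48.6 -53.5  18.2] [ 7.6 -0.1 23.1]
0 0.32 0.62 [-48.6 -46.   25.2] [ 5.8  0.7 22.6]
10 0.16 0.62 [-48.6 -65.8   3. ] [ 2.5  0.5 10.2]
10 0.2 0.62 [-48.6 -59.6  11.5] [ 5.8 -0.7 12.5]
10 0.25 0.62 [-48.6 -52.6  20.1] [ 4.3 -0.  14.2]
10 0.32 0.62 [-48.6 -45.5  26.3] [ 3.3  0.4 13.3]
20 0.16 0.62 [-48.6 -64.9   5. ] [ 1.  -0.2  1.3]
20 0.2 0.62 [-48.6 -58.1  14.8] [ 1.6 -0.2  4.3]
20 0.25 0.62 [-48.6 -51.9  21.7] [1.4 0.  5. ]
20 0.32 0.62 [-48.6 -45.1  27.3] [0.9 0.1 3.8]
30 0.16 0.62 [-44.2 -56.1  18.1] [ 0. -0.  0.]
30 0.2 0.62 [-45.  -52.1  23. ] [0. 0. 0.]
30 0.25 0.62 [-45.1 -46.6  28.5] [0. 0. 0.]
30 0.32 0.62 [-43.8 -38.2  35.5] [0. 0. 0.]
```

```bash
python3 - <<'E'
from h import *
plan([.474,-.184,.25],rpy=[180,0,170.8],n=9,op=1)
E
```

```text
turn deg [ 4.19 45.24  3.99] dist mm [ -72.3 -114.3  -45.3]
[0.0081, 0.0877, 0.0077, 0.82, -1.34, -0.19, 1]
[0.0081, 0.0877, 0.0077, 0.82, -1.35, -0.11, 1]
[0.0081, 0.0877, 0.0077, 0.82, -1.36, -0.02, 1]
[0.0081, 0.0877, 0.0077, 0.81, -1.36, 0.06, 1]
[0.0081, 0.0877, 0.0077, 0.79, -1.37, 0.14, 1]
[0.0081, 0.0877, 0.0077, 0.76, -1.37, 0.22, 1]
[0.0081, 0.0877, 0.0077, 0.73, -1.38, 0.3, 1]
[0.0081, 0.0877, 0.0077, 0.69, -1.38, 0.37, 1]
[0.0081, 0.0877, 0.0077, 0.64, -1.38, 0.44, 1]
```

Emit:
servo_tool(moves=[[[0.008, 0.088, 0.008, 0.8, -1.35, -0.2, 1], [0.008, 0.088, 0.008, 0.8, -1.35, -0.1, 1], [0.008, 0.088, 0.008, 0.8, -1.35, 0, 1], [0.008, 0.088, 0.008, 0.8, -1.35, 0.05, 1], [0.008, 0.088, 0.008, 0.8, -1.35, 0.15, 1], [0.008, 0.088, 0.008, 0.75, -1.4, 0.2, 1], [0.008, 0.088, 0.008, 0.75, -1.4, 0.3, 1], [0.008, 0.088, 0.008, 0.7, -1.4, 0.35, 1], [0.008, 0.088, 0.008, 0.6, -1.3, 0.4, 1], [0, 0, 0, 0, 0, 0, 1], [0, 0, 0, 0, 0, 0, 1]]])

```text
time: 16.85
ee_pos: [0.4483, -0.1782, 0.2079]
tcp_rot: [179.6, -3.7, 171.0]
wrist_force: [0.2, 1.1, -0.2]
opening: 0.0145
```

```bash
python3 - <<'E'
from h import *
state();plan([.474,-.184,.02],rpy=[180,0,170.8],n=10,op=1)
E
```

```text
t 16.85 pos [ 0.4483 -0.1782  0.2079] rot [179.65  -3.73 171.03] q [-21.4  -0.1   5.5  99.3  -0.5 -12.4] F [ 0.2  1.1 -0.2] op 0.0145
turn deg [ 0.34 -3.73  0.22] dist mm [  25.7   -5.8 -187.9]
[0.0006, -0.0065, 0.0004, -0.38, -0.03, 1.86, 1]
[0.0006, -0.0065, 0.0004, -0.37, -0.03, 1.86, 1]
[0.0006, -0.0065, 0.0004, -0.36, -0.03, 1.86, 1]
[0.0006, -0.0065, 0.0004, -0.35, -0.02, 1.87, 1]
[0.0006, -0.0065, 0.0004, -0.34, -0.02, 1.87, 1]
[0.0006, -0.0065, 0.0004, -0.32, -0.02, 1.87, 1]
[0.0006, -0.0065, 0.0004, -0.31, -0.02, 1.87, 1]
[0.0006, -0.0065, 0.0004, -0.3, -0.02, 1.87, 1]
[0.0006, -0.0065, 0.0004, -0.29, -0.02, 1.88, 1]
[0.0006, -0.0065, 0.0004, -0.28, -0.02, 1.88, 1]
```

Emit:
servo_tool(moves=[[[0.006, -0.06, 0.003, -1.5, -0.2, 1.5, 1], [0, 0, 0, -1.0, 0, 2, 1], [0, 0, 0, 0, 0, 2, 1], [0, 0, 0, 0, 0, 2, 1], [0, 0, 0, 0, 0, 2, 1], [0, 0, 0, 0, 0, 2, 1], [0, 0, 0, 0, 0, 2, 1], [0, 0, 0, 0, 0, 2, 1], [0, 0, 0, 0, 0, 1.5, 1], [0, 0, 0, 0, 0, 1, 1], [0, 0, 0, 0, 0, 0, 1]]])

```text
time: 17.77
ee_pos: [0.47, -0.1773, 0.0182]
tcp_rot: [179.9, 1.2, 171.1]
wrist_force: [-1.0, -0.8, -0.2]
opening: 0.0142
```

```bash
python3 - <<'E'
from h import *
state();plan([.474,-.184,-.0235],rpy=[180,0,170.8],n=3,op=1)
E
```

```text
t 17.7667 pos [ 0.47   -0.1773  0.0182] rot [179.89   1.22 171.07] q [-20.9  -2.3 -17.6  73.5   0.4 -12. ] F [-1.  -0.8 -0.2] op 0.0142
turn deg [0.11 1.22 0.27] dist mm [  4.   -6.7 -41.7]
[0.0007, 0.0071, 0.0016, -0.14, -0.2, 1.39, 1]
[0.0007, 0.0071, 0.0016, -0.15, -0.2, 1.39, 1]
[0.0007, 0.0071, 0.0016, -0.16, -0.2, 1.39, 1]
```

Emit:
servo_tool(moves=[[[0.002, 0.02, 0.004, 0, 0, 1.3, 1], [0, 0, 0, 0, 0, 1.3, 1], [0, 0, 0, 0, 0, 1.0, 1], [0, 0, 0, 0, 0, 0, 1]]])

```text
time: 18.1
ee_pos: [0.4713, -0.1767, -0.0154]
tcp_rot: [-180.0, 0.5, 170.9]
wrist_force: [-0.6, -0.0, -0.9]
opening: 0.0144
```

```bash
python3 - <<'E'
from h import *
state();plan([.474,-.184,-.0245],rpy=[180,0,170.8],n=1,op=1)
E
```

```text
t 18.1 pos [ 0.4713 -0.1767 -0.0154] rot [-179.96    0.53  170.88] q [-20.6  -0.4 -19.5  70.3   0.1 -11.5] F [-0.6 -0.  -0.9] op 0.0144
turn deg [-0.04  0.53  0.08] dist mm [ 2.7 -7.3 -9.1]
[-0.0007, 0.0092, 0.0015, -0.37, -0.68, 0.91, 1]
```

Emit:
servo_tool(moves=[[[0, 0.009, 0, 0, 0, 0.5, 1], [0, 0, 0, 0, 0, 0.35, 1], [0, 0, 0, 0, 0, 0, 1], [0, 0, 0, 0, 0, 0, 4.5], [0, 0, 0, 0, 0, 0, 4.5], [0, 0, 0, 0, 0, 0, 4.5], [0, 0, 0, 0, 0, 0, 4.5]]])

```text
time: 18.68
ee_pos: [0.4735, -0.1773, -0.0206]
tcp_rot: [-179.9, 0.3, 170.9]
wrist_force: [0.7, -0.1, 0.1]
opening: 0.0447
```

```bash
python3 - <<'E'
from h import *
o=state()
im=imaging.camera("scene");t=imaging.camera("top")
cv2.imwrite("pics/s20z.png",cv2.resize(im[130:230,190:290],None,fx=6,fy=6,interpolation=cv2.INTER_CUBIC))
cv2.imwrite("pics/t20z.png",cv2.resize(t[160:270,290:400],None,fx=5,fy=5,interpolation=cv2.INTER_CUBIC))
E
```

```text
t 18.6833 pos [ 0.4735 -0.1773 -0.0206] rot [-179.9     0.33  170.9 ] q [-20.5   0.3 -19.4  69.9  -0.  -11.4] F [ 0.7 -0.1  0.1] op 0.0447
```

View pics/s20z.png

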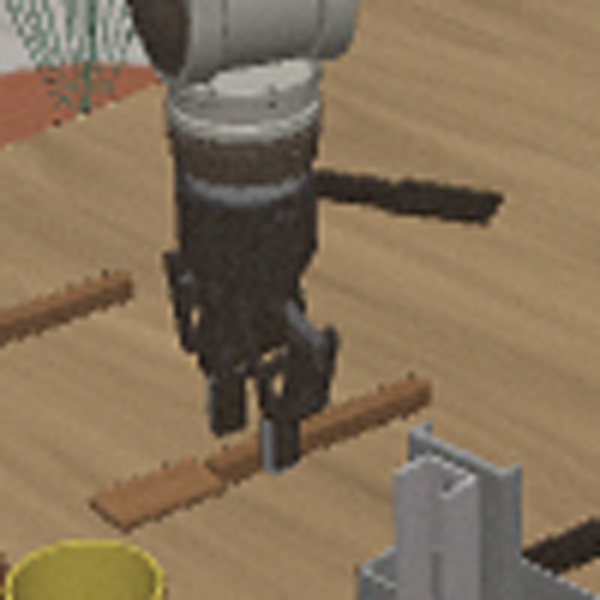

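View pics/t20z.png

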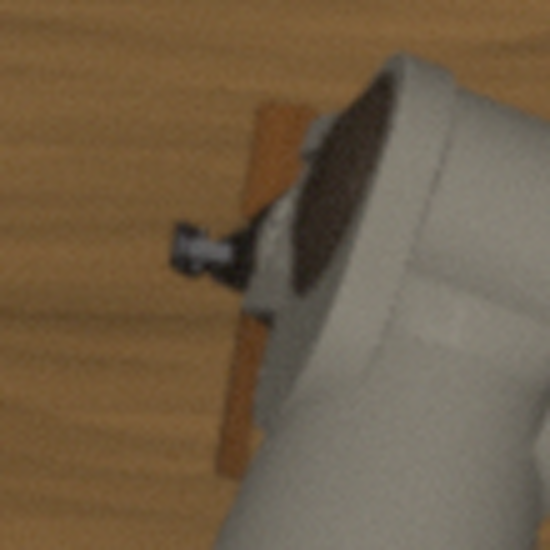

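Emit:
servo_tool(moves=[[[0, 0.087, 0, 0.3, 0, -0.1, 4.5], [0, 0.087, 0, 0.3, 0, -0.1, 4.5], [0, 0.087, 0, 0.3, 0, -0.1, 4.5], [0, 0.087, 0, 0.25, 0, -0.1, 4.5], [0, 0, 0, 0, 0, 0, 4.5]]])

```text
time: 19.2
ee_pos: [0.4592, -0.1749, -0.0156]
tcp_rot: [-179.9, -20.6, 170.8]
wrist_force: [0.5, -0.4, -0.5]
opening: 0.045
```

```bash
python3 - <<'E'
from h import *
o=state();Rc=R.from_euler("xyz",o["tcp_rot"],degrees=True);print("toolz",Rc.apply([0,0,1]),"axis pt",o["ee_pos"]-.0325*Rc.apply([0,0,1]))
im=imaging.camera("scene")
cv2.imwrite("pics/s21z.png",cv2.resize(im[110:230,190:290],None,fx=5,fy=5,interpolation=cv2.INTER_CUBIC))
E
```

```text
t 19.2 pos [ 0.4592 -0.1749 -0.0156] rot [-179.89  -20.58  170.83] q [-18.6  20.8   1.4  90.9  -3.4  -8.9] F [ 0.5 -0.4 -0.5] op 0.045
toolz [-0.34728295  0.05415402 -0.93619544] axis pt [ 0.47052047 -0.17663457  0.01482441]
```

View pics/s21z.png

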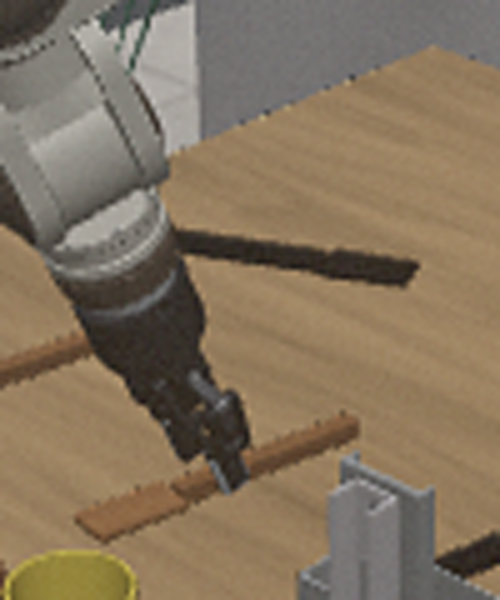

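Emit:
servo_tool(moves=[[[0, 0, 0, 0.1, 0, 0.5, 4.5], [0, 0, 0, 0, 0, 0.1, 4.5], [0, 0, 0, 0, 0, 0, 1], [0, 0, 0, 0, 0, 0, 1], [0, 0, 0, 0, 0, 0, 1], [0, 0, 0, 0, 0, 0, 1], [0, 0, 0, 0, 0, 0, 1]]], force=60)

```text
time: 19.83
ee_pos: [0.4562, -0.1748, -0.0165]
tcp_rot: [-179.8, -19.4, 170.8]
wrist_force: [-0.2, 0.6, -0.5]
opening: 0.0139
```

Emit:
servo_tool(moves=[[[0, 0, 0, 0, 0, -0.5, 1], [0, 0, 0, 0, 0, -1.5, 1], [0, 0, 0, 0, 0, -3, 1], [0, 0, 0, 0, 0, -3.5, 1], [0, 0, 0, 0, 0, -3.5, 1], [0, 0, 0, 0, 0, -3.5, 1], [0, 0, 0, 0, 0, -3.5, 1], [0, 0, 0, 0, 0, -3.5, 1], [0, 0, 0, 0, 0, -3.0, 1], [0, 0, 0, 0, 0, -2, 1], [0, 0, 0, 0, 0, 0, 1]]])

```text
time: 20.75
ee_pos: [0.5463, -0.1878, 0.2572]
tcp_rot: [-179.8, -19.3, 170.7]
wrist_force: [-0.6, -0.2, -0.2]
opening: 0.0141
```

```bash
python3 - <<'E'
from h import *
o=state()
im=imaging.camera("scene");cv2.imwrite("pics/s22.png",im[0:260,100:400])
plan([.60,.05,.30],rpy=[-0.9,30,0],n=16,op=1) 
# target: tool z=(cos25,~,-sin25)
for p in (25,28):
    a=np.radians(.9);c,s=np.cos(np.radians(p)),np.sin(np.radians(p))
    z=np.array([c*np.cos(a),c*np.sin(a),-s]);x=np.array([-s*np.cos(a),-s*np.sin(a),-c]);y=np.cross(z,x)
    print(p,R.from_matrix(np.c_[x,y,z]).as_euler("xyz",degrees=True))
E
```

```text
t 20.75 pos [ 0.5463 -0.1878  0.2572] rot [-179.84  -19.34  170.74] q [-17.4  35.4  52.7 126.4  -2.9  -7.7] F [-0.6 -0.2 -0.2] op 0.0141
turn deg [ -12.63 -168.9    -6.84] dist mm [ 53.9 237.8  44.3]
[-0.0138, -0.1842, -0.0075, 0.0, 1.52, -0.3, 1]
[-0.0138, -0.1842, -0.0075, -0.06, 1.52, -0.27, 1]
[-0.0138, -0.1842, -0.0075, -0.12, 1.53, -0.23, 1]
[-0.0138, -0.1842, -0.0075, -0.17, 1.53, -0.19, 1]
[-0.0138, -0.1842, -0.0075, -0.21, 1.53, -0.13, 1]
[-0.0138, -0.1842, -0.0075, -0.24, 1.53, -0.07, 1]
[-0.0138, -0.1842, -0.0075, -0.26, 1.53, -0.0, 1]
[-0.0138, -0.1842, -0.0075, -0.26, 1.53, 0.07, 1]
[-0.0138, -0.1842, -0.0075, -0.25, 1.52, 0.14, 1]
[-0.0138, -0.1842, -0.0075, -0.23, 1.52, 0.2, 1]
[-0.0138, -0.1842, -0.0075, -0.2, 1.51, 0.26, 1]
[-0.0138, -0.1842, -0.0075, -0.16, 1.51, 0.32, 1]
[-0.0138, -0.1842, -0.0075, -0.11, 1.5, 0.36, 1]
[-0.0138, -0.1842, -0.0075, -0.05, 1.5, 0.4, 1]
[-0.0138, -0.1842, -0.0075, 0.02, 1.49, 0.42, 1]
[-0.0138, -0.1842, -0.0075, 0.08, 1.48, 0.43, 1]
25 [-180.    65.  -179.1]
28 [-180.    62.  -179.1]
```

View pics/s22.png

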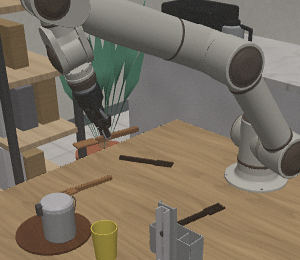

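```bash
python3 - <<'E'
from h import *
plan([.634,.0865,.30],rpy=[180,64,-179.1],n=15,op=1) 
E
```

```text
turn deg [ -4.35 -83.17 -10.17] dist mm [ 87.9 274.3  44.3]
[-0.0051, -0.0968, -0.0118, -0.17, 1.9, -0.38, 1]
[-0.0051, -0.0968, -0.0118, -0.23, 1.9, -0.35, 1]
[-0.0051, -0.0968, -0.0118, -0.28, 1.9, -0.31, 1]
[-0.0051, -0.0968, -0.0118, -0.33, 1.89, -0.28, 1]
[-0.0051, -0.0968, -0.0118, -0.38, 1.89, -0.23, 1]
[-0.0051, -0.0968, -0.0118, -0.42, 1.89, -0.18, 1]
[-0.0051, -0.0968, -0.0118, -0.46, 1.88, -0.13, 1]
[-0.0051, -0.0968, -0.0118, -0.49, 1.88, -0.08, 1]
[-0.0051, -0.0968, -0.0118, -0.52, 1.87, -0.02, 1]
[-0.0051, -0.0968, -0.0118, -0.54, 1.87, 0.04, 1]
[-0.0051, -0.0968, -0.0118, -0.55, 1.86, 0.11, 1]
[-0.0051, -0.0968, -0.0118, -0.56, 1.85, 0.17, 1]
[-0.0051, -0.0968, -0.0118, -0.57, 1.84, 0.23, 1]
[-0.0051, -0.0968, -0.0118, -0.56, 1.84, 0.3, 1]
[-0.0051, -0.0968, -0.0118, -0.55, 1.83, 0.36, 1]
```

Emit:
servo_tool(moves=[[[-0.005, -0.097, -0.012, -0.2, 1.0, -0.8, 1], [-0.005, -0.097, -0.012, -0.2, 1.5, -0.8, 1], [-0.005, -0.097, -0.012, -0.3, 1.9, -0.8, 1], [-0.005, -0.097, -0.012, -0.3, 1.9, -0.5, 1], [-0.005, -0.097, -0.012, -0.4, 1.9, -0.3, 1], [-0.005, -0.097, -0.012, -0.4, 1.9, -0.2, 1], [-0.005, -0.097, -0.012, -0.5, 1.9, -0.1, 1], [-0.005, -0.097, -0.012, -0.5, 1.9, -0.1, 1], [-0.005, -0.097, -0.012, -0.5, 1.9, 0, 1], [-0.005, -0.097, -0.012, -0.5, 1.9, 0, 1]]])

```text
time: 21.63
ee_pos: [0.6073, -0.0139, 0.2758]
tcp_rot: [177.3, 36.8, 176.2]
wrist_force: [-0.1, -0.2, -0.5]
opening: 0.0138
```

```bash
python3 - <<'E'
from h import *
state();plan([.634,.0865,.30],rpy=[180,64,-179.1],n=6,op=1) 
E
```

```text
t 21.6333 pos [ 0.6073 -0.0139  0.2758] rot [177.33  36.85 176.18] q [ -2.2 -25.1 -17.7  60.5   1.7   1.3] F [-0.1 -0.2 -0.5] op 0.0138
turn deg [ -1.05 -27.05  -3.67] dist mm [ 26.7 100.4  24.2]
[-0.0031, -0.0787, -0.0107, -0.51, 1.7, -0.04, 1]
[-0.0031, -0.0787, -0.0107, -0.53, 1.7, 0.0, 1]
[-0.0031, -0.0787, -0.0107, -0.54, 1.69, 0.05, 1]
[-0.0031, -0.0787, -0.0107, -0.56, 1.69, 0.1, 1]
[-0.0031, -0.0787, -0.0107, -0.56, 1.68, 0.15, 1]
[-0.0031, -0.0787, -0.0107, -0.57, 1.67, 0.2, 1]
```

Emit:
servo_tool(moves=[[[-0.003, -0.079, -0.011, -0.6, 1.6, -0.1, 1], [-0.003, -0.079, -0.011, -0.6, 1.6, 0, 1], [-0.003, -0.079, -0.011, -0.6, 1.6, 0, 1], [-0.003, -0.079, -0.011, -0.6, 1.6, 0.1, 1], [-0.003, -0.079, -0.011, -0.6, 1.5, 0.1, 1], [-0.002, -0.06, -0.01, -0.5, 1.2, 0.1, 1], [0, 0, 0, 0, 0, 0, 1], [0, 0, 0, 0, 0, 0, 1]]])

```text
time: 22.3
ee_pos: [0.6241, 0.0823, 0.2852]
tcp_rot: [-179.8, 64.0, -178.6]
wrist_force: [0.3, 0.2, -0.1]
opening: 0.0138
```

```bash
python3 - <<'E'
from h import *
state();plan([.634,.0865,.26],rpy=[180,64,-179.1],n=1,op=1)
im=imaging.camera("scene");t=imaging.camera("top")
cv2.imwrite("pics/s23.png",im);cv2.imwrite("pics/t23.png",t)
cv2.imwrite("pics/s23z.png",cv2.resize(im[110:290,190:350],None,fx=3.6,fy=3.3,interpolation=cv2.INTER_CUBIC))
E
```

```text
t 22.3 pos [0.6241 0.0823 0.2852] rot [-179.77   63.97 -178.58] q [ 12.7 -45.3 -45.7  26.1 -10.3   5. ] F [ 0.3  0.2 -0.1] op 0.0138
turn deg [ 0.23 -0.03  0.23] dist mm [  9.9   4.2 -25.2]
[0.004, -0.0005, 0.0039, 1.82, 0.41, 2.0, 1]
```

View pics/s23z.png

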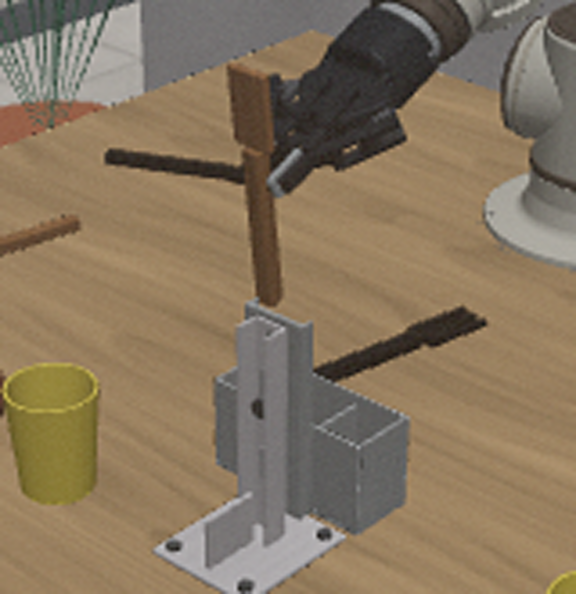

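View pics/t23.png

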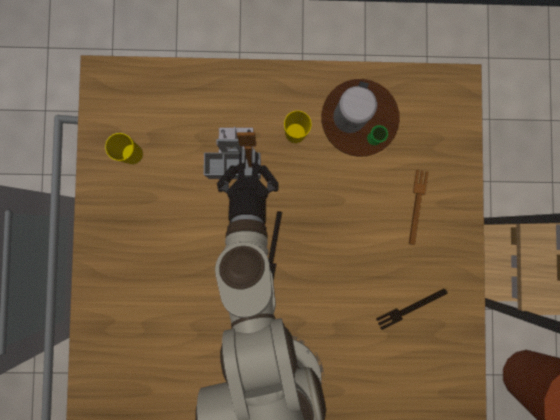

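```bash
python3 - <<'E'
from h import *
t=cv2.imread("pics/t23.png")
cv2.imwrite("pics/t23z.png",cv2.resize(t[115:205,195:285],None,fx=6.5,fy=6.5,interpolation=cv2.INTER_CUBIC))
E
```

```text
(no output)
```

View pics/t23z.png

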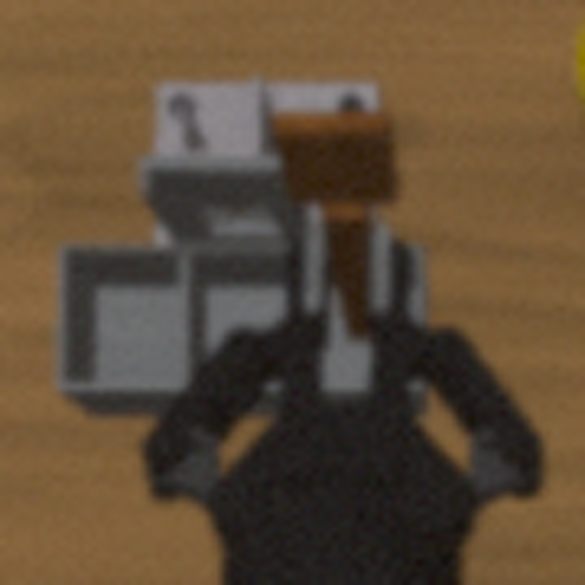

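```bash
python3 - <<'E'
from h import *
p,e=tri((265,201.5),(249.6,166.3));print("foot",p,e)
o=bot.get_obs();Rc=R.from_euler("xyz",o["tcp_rot"],degrees=True)
G=o["ee_pos"]-.0325*Rc.apply([0,0,1]);print("G",G)
# head direction lean: head top center scene (250,68)?
h,e=tri((190+250/3.6,110+70/3.3),(195+332/6.5,115+118/6.5));print("head",h,e)
# caddy rim corners at z=.12 observed in top zoom
for u,v in [(60,247),(424,247),(58,388),(190,388)]: print(onz("top",195+(u-3)/6.5,115+(v-3)/6.5,.12).round(4))
E
```

```text
foot [0.58145294 0.08290692 0.1841793 ] 0.003691402617294082
G [0.59548618 0.0810046  0.300297  ]
head [0.60840407 0.08227678 0.40330274] 0.005064894234353268
[0.6248 0.2087 0.12  ]
[0.6273 0.0615 0.12  ]
[0.5674 0.2082 0.12  ]
[0.5682 0.1551 0.12  ]
```

Emit:
servo_tool(moves=[[[0, 0, 0, -0.3, 0.35, 0.65, 1], [0, 0, 0, 0, 0, 0, 1], [0, 0, 0, 1.35, 0, 0.65, 1], [0, 0, 0, 1.35, 0, 0.65, 1], [0, 0, 0, 0.9, 0, 0.45, 1], [0, 0, 0, 0, 0, 0, 1]]])

```text
time: 22.9
ee_pos: [0.6355, 0.0818, 0.2491]
tcp_rot: [-179.9, 63.9, -179.1]
wrist_force: [-0.2, -0.3, -1.0]
opening: 0.014
```

```bash
python3 - <<'E'
from h import *
state();plan([.631,.0858,.20],rpy=[180,64,-179.1],n=3,op=1)
im=imaging.camera("scene");t=imaging.camera("top")
cv2.imwrite("pics/s24z.png",cv2.resize(im[110:290,190:350],None,fx=3.6,fy=3.3,interpolation=cv2.INTER_CUBIC))
cv2.imwrite("pics/t24z.png",cv2.resize(t[115:205,195:285],None,fx=6.5,fy=6.5,interpolation=cv2.INTER_CUBIC))
E
```

```text
t 22.9 pos [0.6355 0.0818 0.2491] rot [-179.91   63.93 -179.12] q [ 12.5 -43.3 -48.8  21.1 -10.5   5.2] F [-0.2 -0.3 -1. ] op 0.014
turn deg [-0.11 -0.07 -0.01] dist mm [ -4.5   4.  -49.1]
[-0.0007, -0.0004, -0.0001, 1.53, 0.14, 0.59, 1]
[-0.0007, -0.0004, -0.0001, 1.53, 0.13, 0.58, 1]
[-0.0007, -0.0004, -0.0001, 1.53, 0.13, 0.58, 1]
```

View pics/s24z.png

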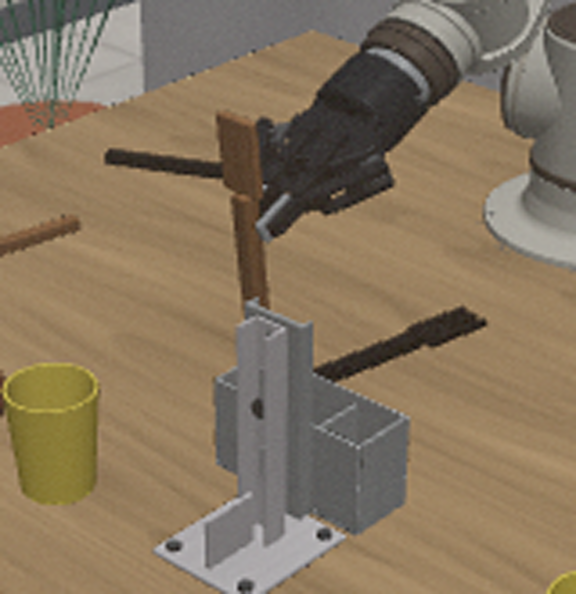

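View pics/t24z.png

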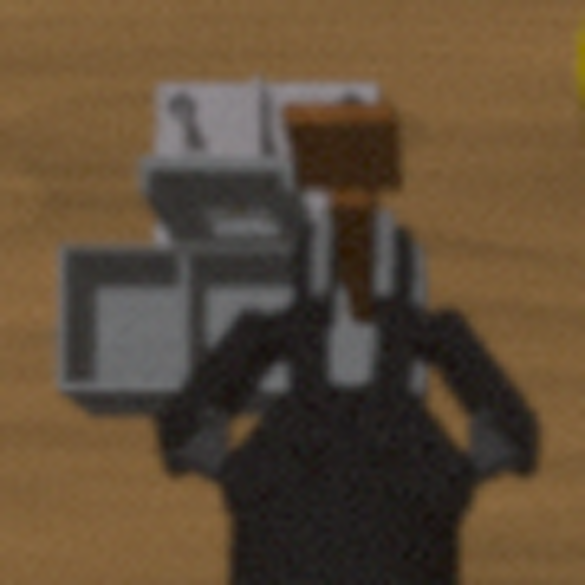

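Emit:
servo_tool(moves=[[[0, 0, 0, 1.5, 0.2, 0.55, 1], [0, 0, 0, 1.5, 0.2, 0.55, 1], [0, 0, 0, 1.4, 0, 0.5, 1], [0, 0, 0, 0, 0, 0, 1]]])

```text
time: 23.33
ee_pos: [0.6331, 0.0858, 0.2119]
tcp_rot: [179.8, 64.5, -179.5]
wrist_force: [-0.0, -0.6, -2.8]
opening: 0.0138
```

```bash
python3 - <<'E'
from h import *
state();plan([.631,.0858,.147],rpy=[180,64,-179.1],n=3,op=1)
im=imaging.camera("scene");t=imaging.camera("top")
cv2.imwrite("pics/s25z.png",cv2.resize(im[110:290,190:350],None,fx=3.6,fy=3.3,interpolation=cv2.INTER_CUBIC))
cv2.imwrite("pics/t25z.png",cv2.resize(t[115:205,195:285],None,fx=6.5,fy=6.5,interpolation=cv2.INTER_CUBIC))
E
```

```text
t 23.3333 pos [0.6331 0.0858 0.2119] rot [ 179.79   64.54 -179.47] q [ 13.2 -43.5 -53.4  16.  -11.2   5.5] F [-0.  -0.6 -2.8] op 0.0138
turn deg [-0.12  0.54 -0.16] dist mm [ -2.1   0.  -64.9]
[-0.0007, 0.0031, -0.0009, 1.98, -0.0, 0.87, 1]
[-0.0007, 0.0031, -0.0009, 1.98, -0.0, 0.87, 1]
[-0.0007, 0.0031, -0.0009, 1.98, -0.0, 0.88, 1]
```

View pics/t25z.png

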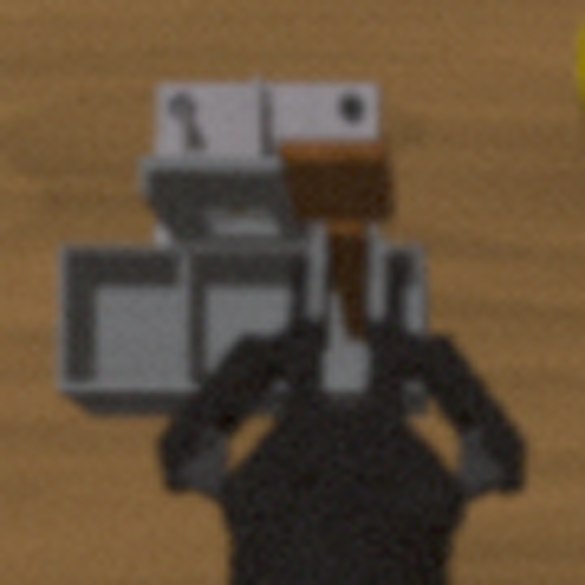

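Emit:
servo_tool(moves=[[[-0.002, 0.009, -0.003, 1.7, -0.2, 0.7, 1], [0, 0, 0, 1.7, -0.2, 0.7, 1], [0, 0, 0, 1.4, 0, 0.6, 1], [0, 0, 0, 0, 0, 0, 1]]])

```text
time: 23.77
ee_pos: [0.6336, 0.0819, 0.1693]
tcp_rot: [179.7, 64.7, -179.3]
wrist_force: [0.3, 0.4, -1.8]
opening: 0.0136
```

```bash
python3 - <<'E'
from h import *
state();plan([.631,.083,.143],rpy=[180,64,-179.1],n=1,op=1)
im=imaging.camera("scene");t=imaging.camera("top")
cv2.imwrite("pics/s26z.png",cv2.resize(im[110:290,190:350],None,fx=3.6,fy=3.3,interpolation=cv2.INTER_CUBIC))
cv2.imwrite("pics/t26z.png",cv2.resize(t[115:205,195:285],None,fx=6.5,fy=6.5,interpolation=cv2.INTER_CUBIC))
E
```

```text
t 23.7667 pos [0.6336 0.0819 0.1693] rot [ 179.69   64.73 -179.34] q [ 12.4 -42.3 -57.8  10.2 -10.3   5.1] F [ 0.3  0.4 -1.8] op 0.0136
turn deg [ 0.09  0.73 -0.1 ] dist mm [ -2.6   1.1 -26.3]
[0.0016, 0.0127, -0.0018, 2.49, 0.11, 0.89, 1]
```

View pics/s26z.png

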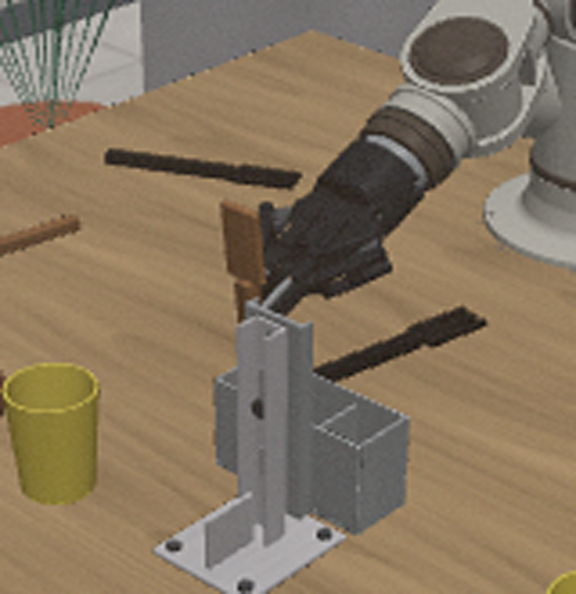

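View pics/t26z.png

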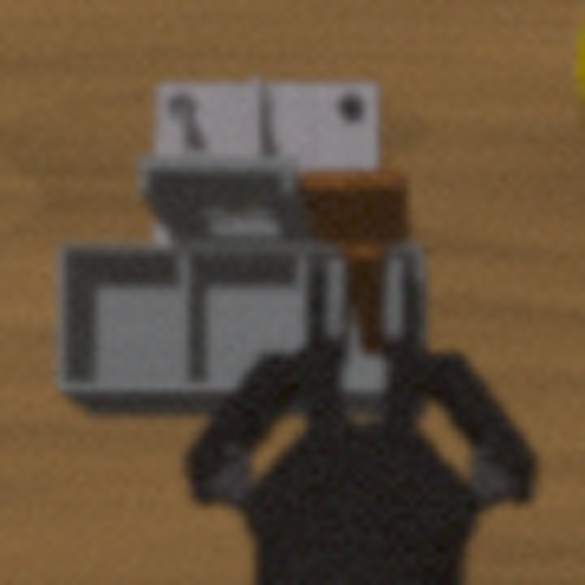

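Emit:
servo_tool(moves=[[[0.001, 0.012, 0, 1.2, 0, 0.45, 1], [0, 0, 0, 0.9, 0, 0.4, 1], [0, 0, 0, 0.3, 0, 0.1, 1], [0, 0, 0, 0, 0, 0, 1]]])

```text
time: 24.2
ee_pos: [0.6342, 0.0824, 0.1506]
tcp_rot: [179.5, 64.5, -179.6]
wrist_force: [-0.5, 0.7, -0.9]
opening: 0.0138
```

```bash
python3 - <<'E'
from h import *
state()
E
```

```text
t 24.2 pos [0.6342 0.0824 0.1506] rot [ 179.5    64.52 -179.58] q [ 12.5 -41.  -59.2   7.8 -10.4   5.3] F [-0.5  0.7 -0.9] op 0.0138
```

Emit:
servo_tool(moves=[[[0, 0, 0, 0.9, 0, 0.35, 1], [0, 0, 0, 0.1, 0, 0.05, 1], [0, 0, 0, 0, 0, 0, 1], [0, 0, 0, 0, 0, 0, 4], [0, 0, 0, 0, 0, 0, 4], [0, 0, 0, 0, 0, 0, 4], [0, 0, 0, 0, 0, 0, 4]]])

```text
time: 24.78
ee_pos: [0.634, 0.0827, 0.1404]
tcp_rot: [179.4, 64.7, -179.6]
wrist_force: [-0.7, 0.9, 1.5]
opening: 0.0402
```

```bash
python3 - <<'E'
from h import *
state()
im=imaging.camera("scene");t=imaging.camera("top")
cv2.imwrite("pics/s27z.png",cv2.resize(im[110:290,190:350],None,fx=3.6,fy=3.3,interpolation=cv2.INTER_CUBIC))
cv2.imwrite("pics/t27z.png",cv2.resize(t[115:205,195:285],None,fx=6.5,fy=6.5,interpolation=cv2.INTER_CUBIC))
E
```

```text
t 24.7833 pos [0.634  0.0827 0.1404] rot [ 179.43   64.65 -179.62] q [ 12.6 -40.5 -60.2   6.1 -10.4   5.3] F [-0.7  0.9  1.5] op 0.0402
```

View pics/s27z.png

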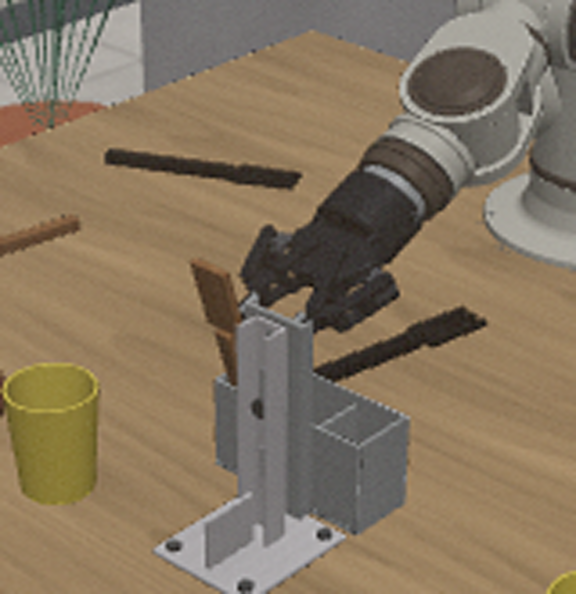

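View pics/t27z.png

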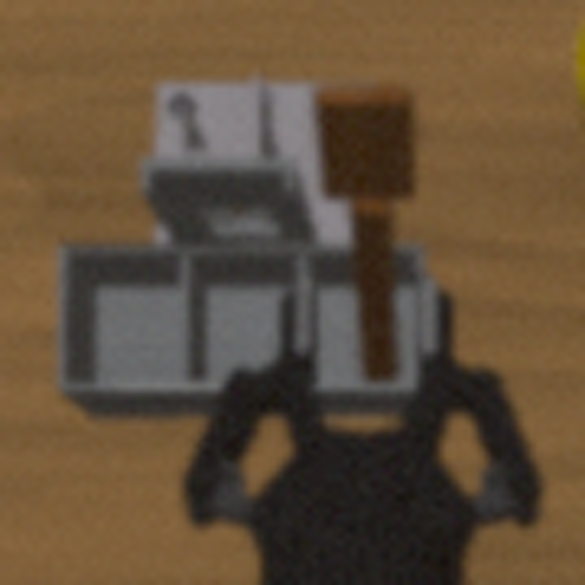

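Emit:
servo_tool(moves=[[[0, 0, 0, 0, 0, -2, 4], [0, 0, 0, 0, 0, -2.5, 4], [0, 0, 0, 0, 0, -2.5, 4], [0, 0, 0, 0, 0, -2.5, 4], [0, 0, 0, -2, 0, -1.5, 4], [0, 0, 0, -2, 0, 0, 4], [0, 0, 0, 0, 0, 0, 4]]])

```text
time: 25.47
ee_pos: [0.6055, 0.0976, 0.2104]
tcp_rot: [-179.3, 62.6, -179.3]
wrist_force: [-0.2, 0.2, 1.2]
opening: 0.0402
```

```bash
python3 - <<'E'
from h import *
state()
im=imaging.camera("scene");t=imaging.camera("top")
cv2.imwrite("pics/s28.png",im);cv2.imwrite("pics/t28.png",t)
utens(t,(160,250,402,435))
import kin
from scipy.optimize import least_squares
for r,z,p in [(.626,-.02,109.4),(.64,.1,109.4),(.66,.2,105),(.66,.2,90),(.655,.27,26),(.655,.14,26)]:
    f=lambda v:np.concatenate([(kin.fk(kin.K,[0,*v])-[r,z])*1000,[(v[0]-v[1]+v[2]-p)]])
    q=least_squares(f,[10,0,80] if p>60 else [-40,-50,20]);print(r,z,p,q.x.round(1),q.fun.round(1))
plan([.55,-.2,.25],rpy=[180,0,172],n=13,op=4)
E
```

```text
t 25.4667 pos [0.6055 0.0976 0.2104] rot [-179.35   62.58 -179.26] q [ 16.7 -46.8 -53.4  21.9 -14.8   7.5] F [-0.2  0.2  1.2] op 0.0402
  yaw -8.5 len 215.3 mid [ 494.7 -394.9] foot [ 388.2 -379. ] head [ 601.1 -410.9]
0.626 -0.02 109.4 [38.9 26.7 97.3] [0. 0. 0.]
0.64 0.1 109.4 [ 41.   43.2 111.6] [ 0. -0.  0.]
0.66 0.2 105 [ 44.   60.5 121.5] [0. 0. 0.]
0.66 0.2 90 [21.1 29.  97.9] [ 0. -0.  0.]
0.655 0.27 26 [-41.4 -45.9  21.6] [0. 0. 0.]
0.655 0.14 26 [-37.4 -58.5   4.9] [-0. -0.  0.]
turn deg [ 4.08 62.2   7.54] dist mm [ -54.1 -297.1   44.6]
[0.0055, 0.0835, 0.0101, -0.09, -2.29, -0.53, 4]
[0.0055, 0.0835, 0.0101, -0.07, -2.29, -0.52, 4]
[0.0055, 0.0835, 0.0101, -0.05, -2.29, -0.51, 4]
[0.0055, 0.0835, 0.0101, -0.03, -2.29, -0.5, 4]
[0.0055, 0.0835, 0.0101, -0.02, -2.3, -0.49, 4]
[0.0055, 0.0835, 0.0101, 0.0, -2.3, -0.48, 4]
[0.0055, 0.0835, 0.0101, 0.02, -2.3, -0.47, 4]
[0.0055, 0.0835, 0.0101, 0.03, -2.3, -0.45, 4]
[0.0055, 0.0835, 0.0101, 0.05, -2.31, -0.44, 4]
[0.0055, 0.0835, 0.0101, 0.06, -2.31, -0.42, 4]
[0.0055, 0.0835, 0.0101, 0.07, -2.31, -0.4, 4]
[0.0055, 0.0835, 0.0101, 0.08, -2.32, -0.38, 4]
[0.0055, 0.0835, 0.0101, 0.09, -2.32, -0.36, 4]
```

View pics/s28.png

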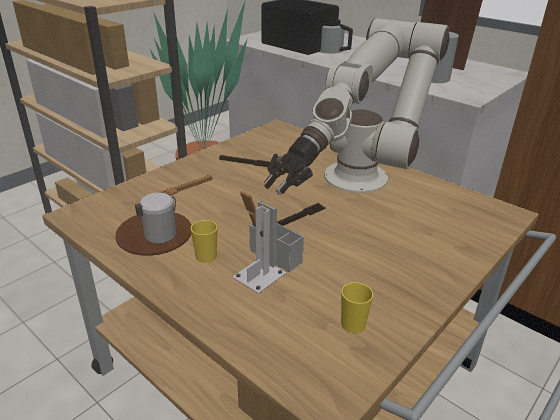

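View pics/t28.png

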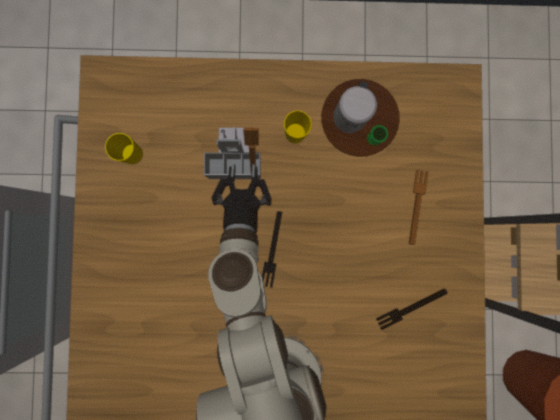

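Emit:
servo_tool(moves=[[[0, 0.09, 0.01, -0.8, 0, -2.5, 4], [0, 0.09, 0.01, -0.5, 0, -2.5, 4], [0, 0.09, 0.01, -0.2, 0, -2.5, 4], [0.006, 0.09, 0.01, 0, -1, -2, 4], [0.006, 0.09, 0.01, -0.2, -2.3, -0.5, 4], [0.006, 0.09, 0.01, -0.2, -2.5, -0.5, 4], [0.006, 0.09, 0.01, -0.2, -2.5, 0, 4], [0.006, 0.09, 0.01, -0.2, -2.5, 0, 4], [0.006, 0.09, 0.01, -0.2, -2.5, 0, 4], [0.006, 0.09, 0.01, -0.2, -2.5, 0, 4], [0.006, 0.08, 0.01, -0.2, -2.5, 0, 4], [0.006, 0.07, 0.01, 0, -2.5, 0, 4]]])

```text
time: 26.57
ee_pos: [0.5094, -0.1186, 0.2533]
tcp_rot: [-179.9, -2.2, 173.3]
wrist_force: [1.9, 0.2, 0.5]
opening: 0.0399
```

```bash
python3 - <<'E'
from h import *
o=state()
# fork G point 112 from foot
f=np.array([.388,-.379]);a=np.radians(-8.3);G=np.r_[f+.111*np.array([np.cos(a),np.sin(a)]),.012]
for tilt in (19.5,):
    b=np.radians(tilt);tz=np.array([-np.sin(b)*np.cos(a),-np.sin(b)*np.sin(a),-np.cos(b)])
    print("G",G,"TCP low",G+.0325*tz,"TCP +70",G-.07*tz+.0325*tz)
    plan(G-.10*tz,rpy=[180,-tilt,180-8.3],n=10,op=4.5)
E
```

```text
t 26.5667 pos [ 0.5094 -0.1186  0.2533] rot [-179.92   -2.25  173.33] q [-12.9   5.3  16.2 103.2  -0.3  -6.2] F [1.9 0.2 0.5] op 0.0399
G [ 0.49783736 -0.39502354  0.012     ] TCP low [ 0.48710227 -0.39345746 -0.01863585] TCP +70 [ 0.51022401 -0.39683055  0.04734906]
turn deg [-0.39 17.25  1.6 ] dist mm [  21.4 -281.2 -147. ]
[-0.0007, 0.0301, 0.0028, -0.6, -2.77, 1.45, 4.5]
[-0.0007, 0.0301, 0.0028, -0.65, -2.77, 1.43, 4.5]
[-0.0007, 0.0301, 0.0028, -0.7, -2.76, 1.41, 4.5]
[-0.0007, 0.0301, 0.0028, -0.75, -2.76, 1.39, 4.5]
[-0.0007, 0.0301, 0.0028, -0.8, -2.76, 1.36, 4.5]
[-0.0007, 0.0301, 0.0028, -0.85, -2.76, 1.33, 4.5]
[-0.0007, 0.0301, 0.0028, -0.89, -2.76, 1.31, 4.5]
[-0.0007, 0.0301, 0.0028, -0.94, -2.76, 1.28, 4.5]
[-0.0007, 0.0301, 0.0028, -0.98, -2.76, 1.25, 4.5]
[-0.0007, 0.0301, 0.0028, -1.03, -2.75, 1.21, 4.5]
```

Emit:
servo_tool(moves=[[[0, 0.03, 0.003, -0.6, -2.75, 0.8, 4.5], [0, 0.03, 0.003, -0.6, -2.75, 0.8, 4.5], [0, 0.03, 0.003, -0.7, -2.75, 0.8, 4.5], [0, 0.03, 0.003, -0.7, -2.75, 0.8, 4.5], [0, 0.03, 0.003, -0.7, -2.75, 1.0, 4.5], [0, 0.03, 0.003, -0.7, -2.75, 1.2, 4.5], [0, 0.03, 0.003, -0.7, -2.75, 1.3, 4.5], [0, 0.03, 0.003, -0.7, -2.75, 1.3, 4.5], [0, 0.03, 0.003, -0.7, -2.5, 1.2, 4.5], [0, 0.03, 0.003, -0.5, -2.0, 1.0, 4.5], [0, 0, 0, 0, 0, 0, 4.5], [0, 0, 0, 0, 0, 0, 4.5]]])

```text
time: 27.57
ee_pos: [0.5072, -0.4028, 0.1111]
tcp_rot: [179.6, -22.6, 171.3]
wrist_force: [-0.7, 0.5, 1.6]
opening: 0.0451
```

```bash
python3 - <<'E'
from h import *
o=state()
a=np.radians(-8.3);b=np.radians(19.5);tz=np.array([-np.sin(b)*np.cos(a),-np.sin(b)*np.sin(a),-np.cos(b)])
plan(np.array([.4871,-.3935,-.0186])-.04*tz,rpy=[180,-19.5,171.7],n=4,op=4.5)
im=imaging.camera("scene");t=imaging.camera("top")
cv2.imwrite("pics/s29z.png",cv2.resize(im[60:240,100:260],None,fx=3.6,fy=3.3,interpolation=cv2.INTER_CUBIC))
cv2.imwrite("pics/t29z.png",cv2.resize(t[150:260,360:480],None,fx=5,fy=5,interpolation=cv2.INTER_CUBIC))
E
```

```text
t 27.5667 pos [ 0.5072 -0.4028  0.1111] rot [179.61 -22.63 171.28] q [-34.   44.3  48.7 115.2  -9.1 -23.6] F [-0.7  0.5  1.6] op 0.0451
turn deg [ 0.54 -3.13 -0.4 ] dist mm [ -6.9   7.4 -92. ]
[0.0024, -0.0137, -0.0017, -0.7, 0.14, 2.2, 4.5]
[0.0024, -0.0137, -0.0017, -0.67, 0.14, 2.21, 4.5]
[0.0024, -0.0137, -0.0017, -0.64, 0.15, 2.22, 4.5]
[0.0024, -0.0137, -0.0017, -0.61, 0.15, 2.23, 4.5]
```

View pics/s29z.png

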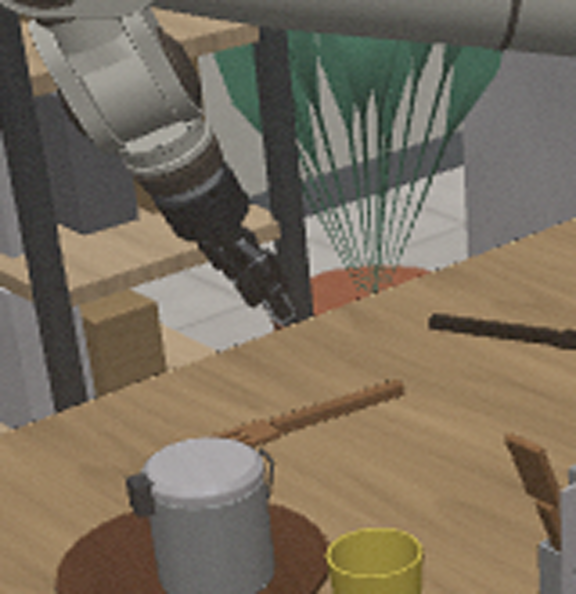

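View pics/t29z.png

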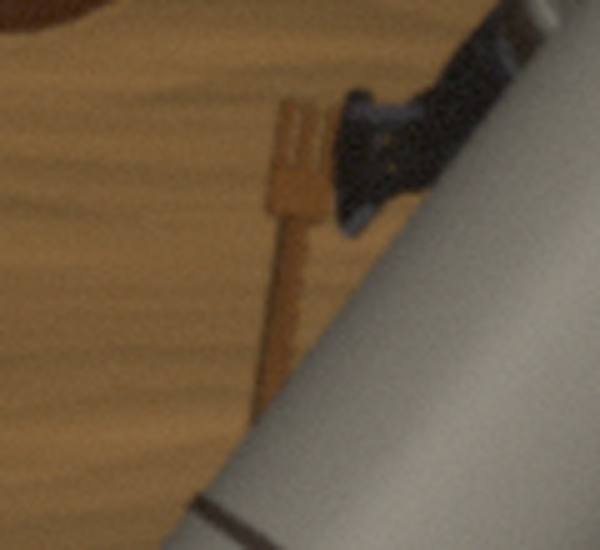

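Emit:
servo_tool(moves=[[[0.01, -0.05, -0.006, -0.4, 0.6, 1.8, 4.5], [0, 0, 0, -0.7, 0, 2.0, 4.5], [0, 0, 0, -0.7, 0, 2.0, 4.5], [0, 0, 0, -0.5, 0, 1.6, 4.5], [0, 0, 0, 0, 0, 0, 4.5], [0, 0, 0, 0, 0, 0, 4.5]]])

```text
time: 28.17
ee_pos: [0.5059, -0.3906, 0.0413]
tcp_rot: [-179.8, -19.5, 171.9]
wrist_force: [0.2, 0.3, 0.1]
opening: 0.0451
```

```bash
python3 - <<'E'
from h import *
o=state()
plan(np.array([.4871,-.3935,-.0186]),rpy=[180,-19.5,171.7],n=3,op=4.5)
im=imaging.camera("scene");t=imaging.camera("top")
cv2.imwrite("pics/s30z.png",cv2.resize(im[120:220,130:230],None,fx=5.8,fy=5.8,interpolation=cv2.INTER_CUBIC))
cv2.imwrite("pics/t30z.png",cv2.resize(t[150:260,360:480],None,fx=5,fy=5,interpolation=cv2.INTER_CUBIC))
E
```

```text
t 28.1667 pos [ 0.5059 -0.3906  0.0413] rot [-179.83  -19.5   171.94] q [-33.5  37.6  31.7 101.8  -8.4 -24.2] F [0.2 0.3 0.1] op 0.0451
turn deg [-0.25 -0.    0.23] dist mm [-18.8  -2.9 -59.9]
[-0.0014, -0.0, 0.0013, -0.09, -0.18, 2.08, 4.5]
[-0.0014, -0.0, 0.0013, -0.09, -0.18, 2.08, 4.5]
[-0.0014, -0.0, 0.0013, -0.09, -0.18, 2.08, 4.5]
```

View pics/s30z.png

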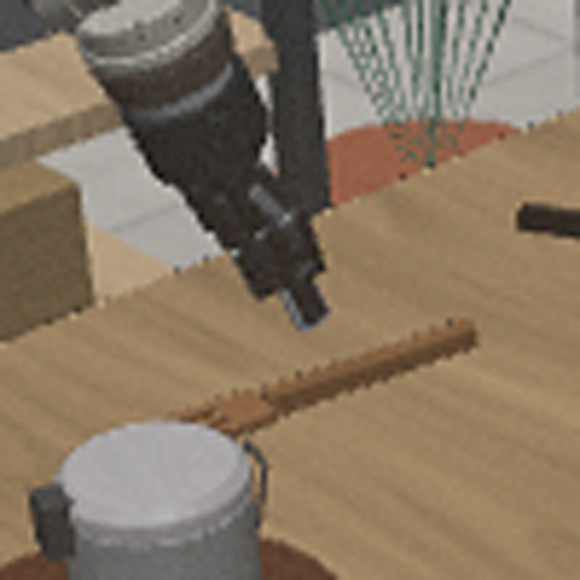

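View pics/t30z.png

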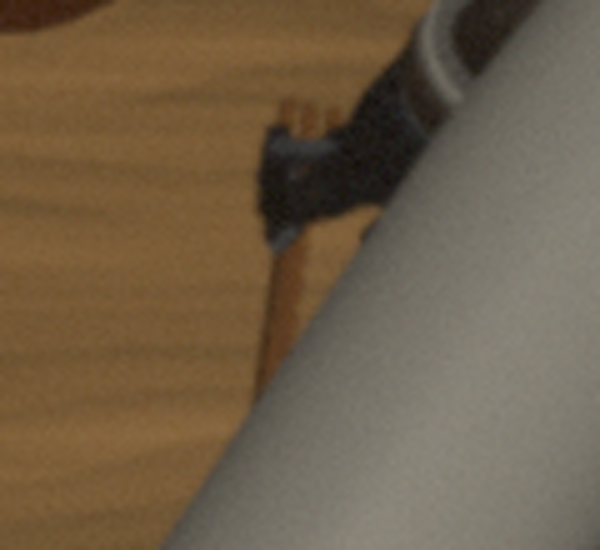

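Emit:
servo_tool(moves=[[[-0.001, 0, 0.001, -0.1, -0.2, 1.8, 4.5], [0, 0, 0, -0.1, -0.1, 1.8, 4.5], [0, 0, 0, 0, 0, 1.6, 4.5], [0, 0, 0, 0, 0, 0, 4.5], [0, 0, 0, 0, 0, 0, 4.5]]])

```text
time: 28.68
ee_pos: [0.4947, -0.3937, 0.0001]
tcp_rot: [-179.5, -18.7, 171.8]
wrist_force: [-0.2, 0.2, 0.9]
opening: 0.0449
```

```bash
python3 - <<'E'
from h import *
o=state()
plan(np.array([.4871,-.3935,-.0186]),rpy=[180,-19.5,171.7],n=1,op=4.5)
im=imaging.camera("scene");t=imaging.camera("top")
cv2.imwrite("pics/s31z.png",cv2.resize(im[120:220,130:230],None,fx=5.8,fy=5.8,interpolation=cv2.INTER_CUBIC))
cv2.imwrite("pics/t31z.png",cv2.resize(t[150:260,360:480],None,fx=5,fy=5,interpolation=cv2.INTER_CUBIC))
E
```

```text
t 28.6833 pos [ 4.947e-01 -3.937e-01  1.000e-04] rot [-179.47  -18.72  171.84] q [-34.2  35.8  24.7  95.7  -8.6 -24.9] F [-0.2  0.2  0.9] op 0.0449
turn deg [-0.57  0.78  0.12] dist mm [ -7.6   0.2 -18.7]
[-0.01, 0.0136, 0.0022, 0.12, -0.07, 2.02, 4.5]
```

View pics/s31z.png

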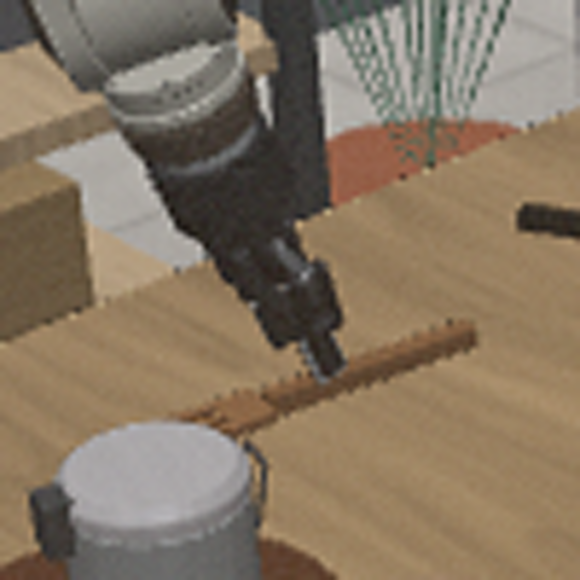

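View pics/t31z.png

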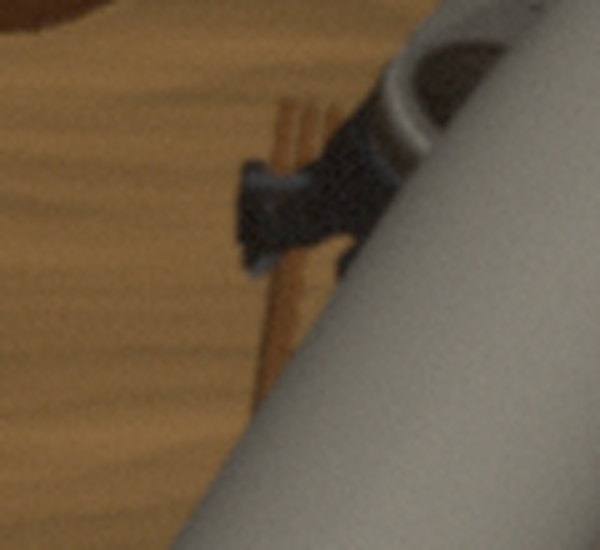

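Emit:
servo_tool(moves=[[[-0.01, 0.013, 0.002, 0.1, 0.15, 1.0, 4.5], [0, 0, 0, 0, 0, 0.9, 4.5], [0, 0, 0, 0, 0, 0, 4.5], [0, 0, 0, 0, 0, 0, 4.5]]])

```text
time: 29.12
ee_pos: [0.4895, -0.392, -0.0164]
tcp_rot: [-179.9, -19.3, 171.7]
wrist_force: [-0.3, -1.1, 1.4]
opening: 0.0449
```

```bash
python3 - <<'E'
from h import *
o=state()
plan(np.array([.4871,-.3935,-.0186]),rpy=[180,-19.5,171.7],n=1,op=4.5)
im=imaging.camera("scene");t=imaging.camera("top")
cv2.imwrite("pics/s32z.png",cv2.resize(im[120:220,130:230],None,fx=5.8,fy=5.8,interpolation=cv2.INTER_CUBIC))
cv2.imwrite("pics/t32z.png",cv2.resize(t[150:260,360:480],None,fx=5,fy=5,interpolation=cv2.INTER_CUBIC))
E
```

```text
t 29.1167 pos [ 0.4895 -0.392  -0.0164] rot [-179.94  -19.31  171.69] q [-34.5  36.2  23.4  94.6  -8.4 -24.9] F [-0.3 -1.1  1.4] op 0.0449
turn deg [-0.05  0.19 -0.01] dist mm [-2.4 -1.5 -2.2]
[-0.0009, 0.0032, -0.0002, 0.13, -0.18, 0.28, 4.5]
```

View pics/s32z.png

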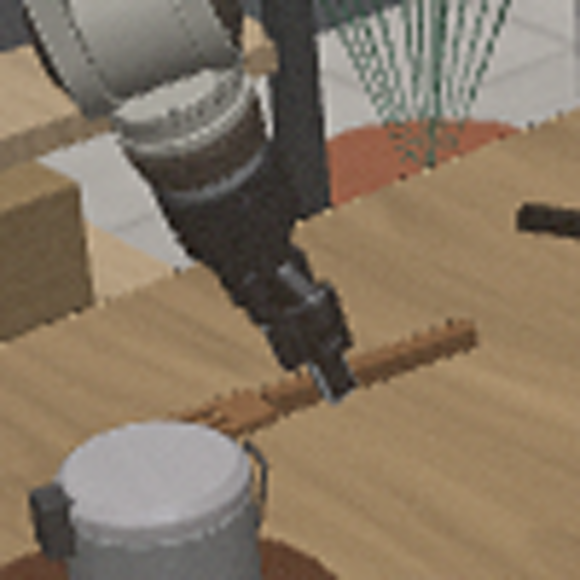

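Emit:
servo_tool(moves=[[[0, 0, 0, 0, 0, 0.4, 4.5], [0, 0, 0, 0, 0, 0, 1], [0, 0, 0, 0, 0, 0, 1], [0, 0, 0, 0, 0, 0, 1], [0, 0, 0, 0, 0, 0, 1], [0, 0, 0, 0, 0, 0, 1]]], force=60)

```text
time: 29.72
ee_pos: [0.4886, -0.392, -0.0195]
tcp_rot: [-179.9, -19.2, 171.7]
wrist_force: [0.7, 0.0, -0.8]
opening: 0.014
```

Emit:
servo_tool(moves=[[[0, 0, 0, 0, 0, -0.5, 1], [0, 0, 0, 0, 0, -1.5, 1], [0, 0, 0, 0, 0, -2, 1], [0, 0, 0, 0.4, 0, -2, 1], [0, 0, 0, 0.6, 0, -2, 1], [0, 0, 0, 0.7, 0, -2, 1]]])

```text
time: 30.22
ee_pos: [0.5039, -0.3926, 0.0795]
tcp_rot: [179.8, -19.7, 171.8]
wrist_force: [0.5, -1.0, -1.1]
opening: 0.0138
```

```bash
python3 - <<'E'
from h import *
o=state()
im=imaging.camera("scene")
cv2.imwrite("pics/s33z.png",cv2.resize(im[90:220,100:230],None,fx=4.5,fy=4.5,interpolation=cv2.INTER_CUBIC))
plan([.52,-.27,.29],rpy=[180,30,175],n=12,op=1)
E
```

```text
t 30.2167 pos [ 0.5039 -0.3926  0.0795] rot [179.81 -19.75 171.76] q [-33.9  38.   36.5 106.5  -8.2 -24.3] F [ 0.5 -1.  -1.1] op 0.0138
turn deg [ -0.28 -49.47  -3.39] dist mm [ 15.2 123.3 205.6]
[-0.0004, -0.0719, -0.0049, 0.59, 1.04, -1.61, 1]
[-0.0004, -0.0719, -0.0049, 0.47, 1.04, -1.64, 1]
[-0.0004, -0.0719, -0.0049, 0.35, 1.04, -1.67, 1]
[-0.0004, -0.0719, -0.0049, 0.22, 1.04, -1.69, 1]
[-0.0004, -0.0719, -0.0049, 0.09, 1.05, -1.7, 1]
[-0.0004, -0.0719, -0.0049, -0.04, 1.05, -1.71, 1]
[-0.0004, -0.0719, -0.0049, -0.16, 1.05, -1.7, 1]
[-0.0004, -0.0719, -0.0049, -0.29, 1.05, -1.68, 1]
[-0.0004, -0.0719, -0.0049, -0.42, 1.05, -1.66, 1]
[-0.0004, -0.0719, -0.0049, -0.54, 1.04, -1.62, 1]
[-0.0004, -0.0719, -0.0049, -0.66, 1.04, -1.58, 1]
[-0.0004, -0.0719, -0.0049, -0.78, 1.04, -1.53, 1]
```

View pics/s33z.png

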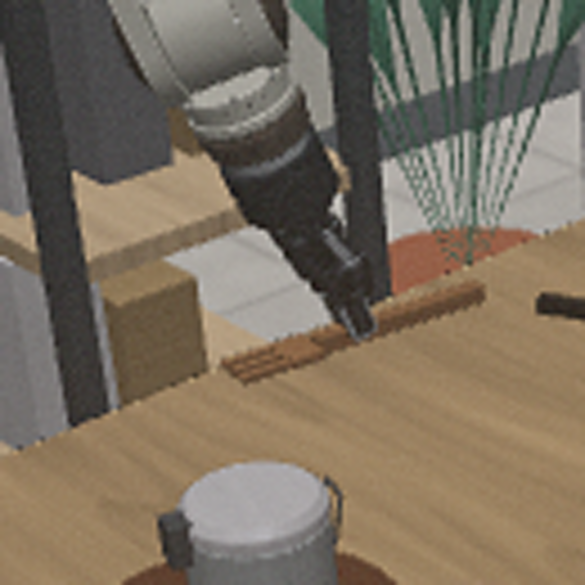

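Emit:
servo_tool(moves=[[[0, -0.03, 0, 0.6, 0.3, -2.0, 1], [0, -0.072, -0.005, 0.5, 1.0, -2.0, 1], [0, -0.072, -0.005, 0.4, 1.0, -2.0, 1], [0, -0.072, -0.005, 0.3, 1.0, -2.0, 1], [0, -0.072, -0.005, 0.2, 1.0, -2.0, 1], [0, -0.072, -0.005, 0, 1.0, -2.0, 1], [0, -0.072, -0.005, -0.1, 1.0, -2.0, 1], [0, -0.072, -0.005, -0.2, 1.0, -1.9, 1], [0, -0.072, -0.005, -0.3, 1.0, -1.8, 1], [0, -0.072, -0.005, -0.4, 1.0, -1.5, 1], [0, -0.072, -0.005, -0.4, 1.0, -1.2, 1], [0, -0.072, -0.005, -0.4, 1.0, -1.0, 1]]])

```text
time: 31.27
ee_pos: [0.521, -0.2775, 0.3133]
tcp_rot: [-179.6, 29.7, 175.3]
wrist_force: [-0.2, 0.1, 0.0]
opening: 0.0142
```

```bash
python3 - <<'E'
from h import *
o=state()
plan([.50,.19,.31],rpy=[180,30,181],n=18,op=1)
E
```

```text
t 31.2667 pos [ 0.521  -0.2775  0.3133] rot [-179.56   29.71  175.26] q [-35.7 -15.4  -2.5  76.7  14.4 -27.4] F [-0.2  0.1  0. ] op 0.0142
turn deg [-3.3  -0.31 -4.98] dist mm [-21.  467.5  -3.3]
[-0.0032, -0.0003, -0.0048, 0.3, 2.58, -0.17, 1]
[-0.0032, -0.0003, -0.0048, 0.28, 2.58, -0.16, 1]
[-0.0032, -0.0003, -0.0048, 0.27, 2.58, -0.15, 1]
[-0.0032, -0.0003, -0.0048, 0.26, 2.58, -0.14, 1]
[-0.0032, -0.0003, -0.0048, 0.25, 2.58, -0.14, 1]
[-0.0032, -0.0003, -0.0048, 0.23, 2.59, -0.13, 1]
[-0.0032, -0.0003, -0.0048, 0.22, 2.59, -0.12, 1]
[-0.0032, -0.0003, -0.0048, 0.21, 2.59, -0.11, 1]
[-0.0032, -0.0003, -0.0048, 0.2, 2.59, -0.1, 1]
[-0.0032, -0.0003, -0.0048, 0.18, 2.59, -0.09, 1]
[-0.0032, -0.0003, -0.0048, 0.17, 2.59, -0.09, 1]
[-0.0032, -0.0003, -0.0048, 0.16, 2.59, -0.08, 1]
[-0.0032, -0.0003, -0.0048, 0.15, 2.59, -0.07, 1]
[-0.0032, -0.0003, -0.0048, 0.13, 2.6, -0.06, 1]
[-0.0032, -0.0003, -0.0048, 0.12, 2.6, -0.05, 1]
[-0.0032, -0.0003, -0.0048, 0.11, 2.6, -0.04, 1]
[-0.0032, -0.0003, -0.0048, 0.1, 2.6, -0.04, 1]
[-0.0032, -0.0003, -0.0048, 0.08, 2.6, -0.03, 1]
```

Emit:
servo_tool(moves=[[[-0.003, 0, -0.005, 0.3, 1.5, -0.2, 1], [-0.003, 0, -0.005, 0.3, 2.6, -0.2, 1], [-0.003, 0, -0.005, 0.3, 2.6, -0.2, 1], [-0.003, 0, -0.005, 0.3, 2.6, -0.2, 1], [-0.003, 0, -0.005, 0.25, 2.6, -0.15, 1], [-0.003, 0, -0.005, 0.25, 2.6, -0.15, 1], [-0.003, 0, -0.005, 0.2, 2.6, -0.1, 1], [-0.003, 0, -0.005, 0.2, 2.6, -0.1, 1], [-0.003, 0, -0.005, 0.2, 2.6, -0.1, 1], [-0.003, 0, -0.005, 0.2, 2.6, -0.1, 1], [-0.003, 0, -0.005, 0.2, 2.6, -0.1, 1]]])

```text
time: 32.18
ee_pos: [0.4982, 0.008, 0.3185]
tcp_rot: [-179.3, 30.7, 178.7]
wrist_force: [0.5, 0.1, -1.0]
opening: 0.0139
```

```bash
python3 - <<'E'
from h import *
o=state()
plan([.51,.19,.31],rpy=[180,30,181],n=8,op=1)
im=imaging.camera("scene");cv2.imwrite("pics/s34.png",im)
E
```

```text
t 32.1833 pos [0.4982 0.008  0.3185] rot [-179.31   30.66  178.67] q [  2.6 -31.2 -13.2  77.4  -2.7   3.4] F [ 0.5  0.1 -1. ] op 0.0139
turn deg [-1.86  0.65 -2.01] dist mm [ 11.8 182.   -8.5]
[-0.0041, 0.0014, -0.0044, -0.03, 2.28, 0.11, 1]
[-0.0041, 0.0014, -0.0044, -0.04, 2.28, 0.12, 1]
[-0.0041, 0.0014, -0.0044, -0.05, 2.28, 0.13, 1]
[-0.0041, 0.0014, -0.0044, -0.06, 2.28, 0.14, 1]
[-0.0041, 0.0014, -0.0044, -0.07, 2.28, 0.15, 1]
[-0.0041, 0.0014, -0.0044, -0.08, 2.27, 0.16, 1]
[-0.0041, 0.0014, -0.0044, -0.09, 2.27, 0.17, 1]
[-0.0041, 0.0014, -0.0044, -0.1, 2.27, 0.18, 1]
```

View pics/s34.png

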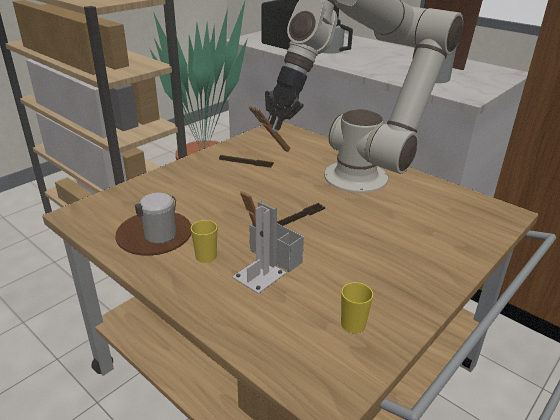

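Emit:
servo_tool(moves=[[[-0.004, 0.001, -0.004, 0, 2.3, 0.1, 1], [-0.004, 0.001, -0.004, 0, 2.3, 0.1, 1], [-0.004, 0, -0.004, 0, 2.3, 0.1, 1], [-0.004, 0, -0.004, 0, 2.3, 0.1, 1], [-0.004, 0, -0.004, 0, 2.2, 0.1, 1], [-0.004, 0, -0.004, 0, 2.0, 0.1, 1], [-0.004, 0, -0.004, 0, 1.8, 0.1, 1], [0, 0, 0, 0, 0, 0, 1]]])

```text
time: 32.9
ee_pos: [0.4994, 0.1728, 0.3136]
tcp_rot: [179.8, 30.7, -179.1]
wrist_force: [0.1, -0.8, -0.8]
opening: 0.0141
```

```bash
python3 - <<'E'
from h import *
o=state()
plan([.628,.186,.29],rpy=[180,64,-179.1],n=8,op=1)
E
```

```text
t 32.9 pos [0.4994 0.1728 0.3136] rot [ 179.83   30.7  -179.06] q [ 26.6 -25.4 -10.1  77.2 -12.6  22.4] F [ 0.1 -0.8 -0.8] op 0.0141
turn deg [ 1.90e-01 -3.33e+01 -2.00e-02] dist mm [128.6  13.2 -23.6]
[0.0004, -0.0727, -0.0001, -1.23, 0.14, 1.08, 1]
[0.0004, -0.0727, -0.0001, -1.15, 0.14, 1.16, 1]
[0.0004, -0.0727, -0.0001, -1.07, 0.14, 1.24, 1]
[0.0004, -0.0727, -0.0001, -0.97, 0.14, 1.32, 1]
[0.0004, -0.0727, -0.0001, -0.87, 0.14, 1.38, 1]
[0.0004, -0.0727, -0.0001, -0.77, 0.14, 1.44, 1]
[0.0004, -0.0727, -0.0001, -0.66, 0.14, 1.5, 1]
[0.0004, -0.0727, -0.0001, -0.55, 0.14, 1.54, 1]
```

Emit:
servo_tool(moves=[[[0, -0.073, 0, -1.3, 0.2, 0.9, 1], [0, -0.073, 0, -1.2, 0.2, 1.0, 1], [0, -0.073, 0, -1.1, 0.2, 1.1, 1], [0, -0.073, 0, -1.0, 0.2, 1.2, 1], [0, -0.073, 0, -0.9, 0.2, 1.3, 1], [0, -0.073, 0, -0.8, 0.2, 1.3, 1], [0, -0.073, 0, -0.7, 0.1, 1.3, 1], [0, -0.06, 0, -0.5, 0, 1.2, 1], [0, 0, 0, 0, 0, 0, 1], [0, 0, 0, 0, 0, 0, 1]]])

```text
time: 33.73
ee_pos: [0.6219, 0.1858, 0.3023]
tcp_rot: [-180.0, 64.8, -179.0]
wrist_force: [-0.8, -0.8, -0.6]
opening: 0.0136
```

```bash
python3 - <<'E'
from h import *
o=state()
plan([.628,.186,.29],rpy=[180,64,-179.1],n=1,op=1)
im=imaging.camera("scene");t=imaging.camera("top")
cv2.imwrite("pics/s35z.png",cv2.resize(im[80:290,190:350],None,fx=3.6,fy=2.8,interpolation=cv2.INTER_CUBIC))
cv2.imwrite("pics/t35z.png",cv2.resize(t[115:205,175:265],None,fx=6.5,fy=6.5,interpolation=cv2.INTER_CUBIC))
E
```

```text
t 33.7333 pos [0.6219 0.1858 0.3023] rot [-179.99   64.78 -178.98] q [ 28.2 -39.1 -41.1  26.  -24.4  12.4] F [-0.8 -0.8 -0.6] op 0.0136
turn deg [0.1  0.78 0.05] dist mm [  6.1   0.2 -12.3]
[0.0017, 0.0136, 0.0009, 0.85, 0.01, 1.08, 1]
```

View pics/s35z.png

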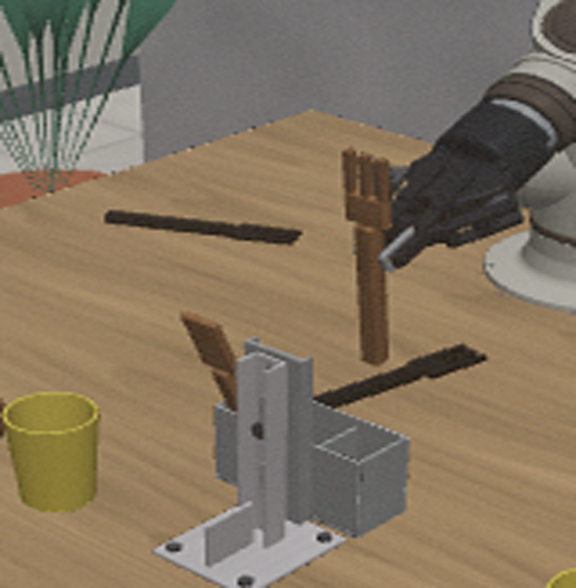

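View pics/t35z.png

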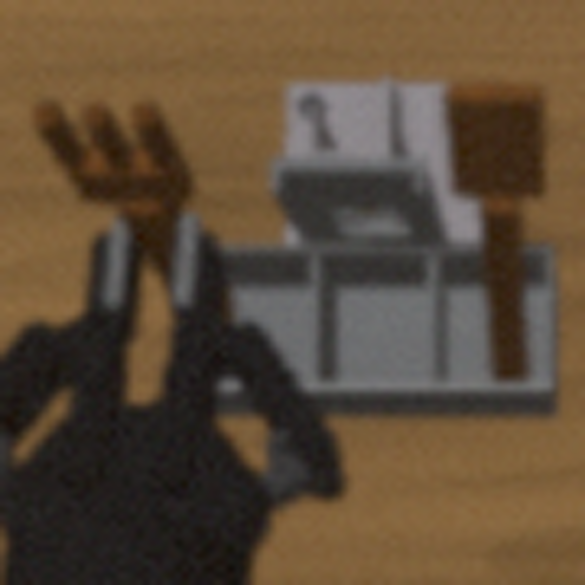

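```bash
python3 - <<'E'
from h import *
for s,t in [((375,360),(155,268)),((375,358),(158,275))]:
    print(tri((190+s[0]/3.6,80+s[1]/2.8),(175+t[0]/6.5,115+t[1]/6.5)))
print(tri((190+366/3.6,80+152/2.8),(175+95/6.5,115+108/6.5)))
for z in (.17,.18,.19,.2):print(z,onz("scene",190+375/3.6,80+360/2.8,z), ((proj("top",onz("scene",190+375/3.6,80+360/2.8,z))-[175,115])*6.5).round(0))
t=cv2.imread("pics/t35z.png");cv2.imwrite("pics/t35zz.png",cv2.resize(t[180:420,60:260],None,fx=2.4,fy=2.4))
E
```

```text
(array([0.5978816 , 0.20168412, 0.22048025]), np.float64(0.0038187911417569744))
(array([0.59550134, 0.20015368, 0.22090014]), np.float64(0.004612012707985226))
(array([0.60459324, 0.18570225, 0.42543674]), np.float64(0.0037042105104115263))
0.17 [0.53727035 0.14958226 0.17      ] [315. 448.]
0.18 [0.5495313 0.1596228 0.18     ] [286. 412.]
0.19 [0.56179225 0.16966334 0.19      ] [256. 376.]
0.2 [0.57405321 0.17970389 0.2       ] [226. 339.]
```

View pics/t35zz.png

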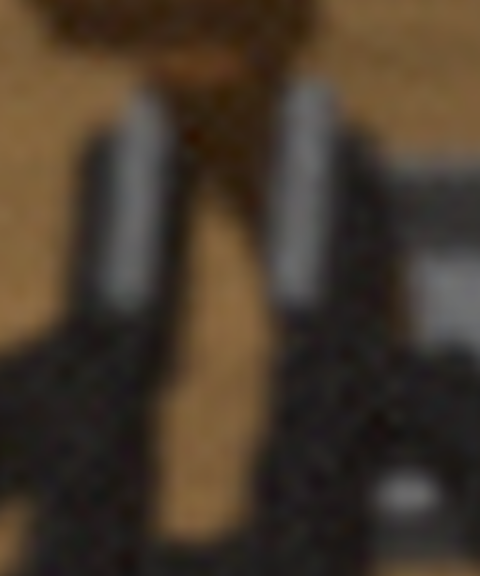

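Emit:
servo_tool(moves=[[[0, 0.013, 0, 0, 0.3, 1.5, 1], [0, 0, 0, 0.9, 0, 0.9, 1], [0, 0, 0, 1.35, 0, 0.6, 1], [0, 0, 0, 1.35, 0, 0.6, 1], [0, 0, 0, 0.9, 0, 0.4, 1], [0, 0, 0, 0, 0, 0, 1]]])

```text
time: 34.33
ee_pos: [0.6404, 0.1906, 0.256]
tcp_rot: [179.2, 64.2, -179.7]
wrist_force: [0.6, -0.3, -1.7]
opening: 0.0138
```

```bash
python3 - <<'E'
from h import *
o=state()
plan([.633,.189,.205],rpy=[180,64,-179.1],n=2,op=1)
im=imaging.camera("scene");t=imaging.camera("top")
cv2.imwrite("pics/s36z.png",cv2.resize(im[80:290,190:350],None,fx=3.6,fy=2.8,interpolation=cv2.INTER_CUBIC))
cv2.imwrite("pics/t36z.png",cv2.resize(t[115:205,175:265],None,fx=6.5,fy=6.5,interpolation=cv2.INTER_CUBIC))
E
```

```text
t 34.3333 pos [0.6404 0.1906 0.256 ] rot [ 179.2    64.19 -179.72] q [ 27.4 -35.5 -43.9  19.9 -23.4  12.5] F [ 0.6 -0.3 -1.7] op 0.0138
turn deg [ 0.25  0.19 -0.27] dist mm [ -7.4  -1.6 -51. ]
[0.0022, 0.0016, -0.0023, 2.46, -0.09, 0.78, 1]
[0.0022, 0.0016, -0.0023, 2.46, -0.08, 0.78, 1]
```

View pics/s36z.png

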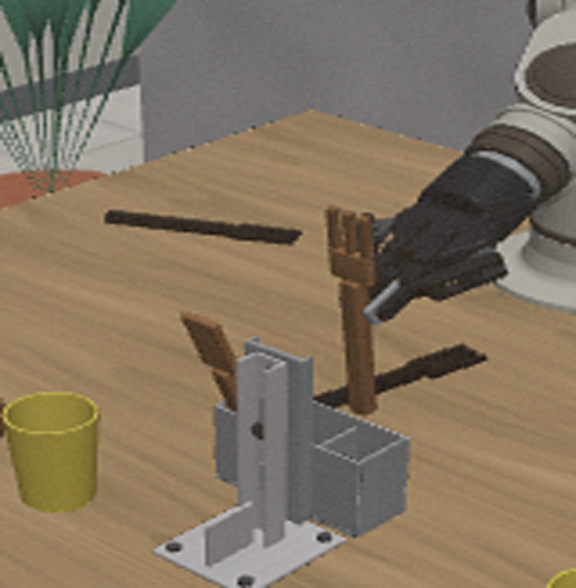

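View pics/t36z.png

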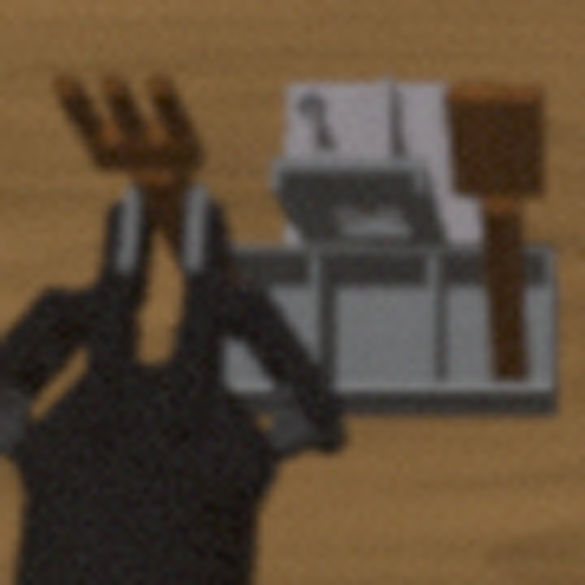

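```bash
python3 - <<'E'
from h import *
for z in (.15,.155,.16,.165):print(z,onz("scene",190+364/3.6,80+409/2.8,z))
# cell corners at z=.12 in this zoom
for q in [(.571,.162,.12),(.625,.162,.12),(.625,.207,.12),(.571,.207,.12)]: print(((proj("scene",q)-[190,80])*[3.6,2.8]).round(0),((proj("top",q)-[175,115])*6.5).round(0))
E
```

```text
0.15 [0.58543896 0.18080937 0.15      ]
0.155 [0.59109568 0.18549525 0.155     ]
0.16 [0.59675241 0.19018113 0.16      ]
0.165 [0.60240914 0.19486701 0.165     ]
[357. 421.] [300. 378.]
[309. 444.] [303. 245.]
[355. 463.] [191. 243.]
[402. 439.] [188. 376.]
```

Emit:
servo_tool(moves=[[[0.004, 0.003, -0.004, 1.5, -0.1, 0.2, 1], [0, 0, 0, 1.5, -0.1, 0.4, 1], [0, 0, 0, 1.5, 0, 0.5, 1], [0, 0, 0, 0, 0, 0, 1]]])

```text
time: 34.77
ee_pos: [0.6327, 0.1897, 0.2216]
tcp_rot: [179.1, 64.6, -179.9]
wrist_force: [0.3, -0.0, -1.5]
opening: 0.014
```

```bash
python3 - <<'E'
from h import *
o=state()
plan([.633,.189,.145],rpy=[180,64,-179.1],n=3,op=1)
im=imaging.camera("scene");t=imaging.camera("top")
cv2.imwrite("pics/s37z.png",cv2.resize(im[80:290,190:350],None,fx=3.6,fy=2.8,interpolation=cv2.INTER_CUBIC))
cv2.imwrite("pics/t37z.png",cv2.resize(t[115:205,175:265],None,fx=6.5,fy=6.5,interpolation=cv2.INTER_CUBIC))
E
```

```text
t 34.7667 pos [0.6327 0.1897 0.2216] rot [ 179.15   64.64 -179.88] q [ 27.9 -36.3 -48.5  15.8 -24.1  12.6] F [ 0.3 -0.  -1.5] op 0.014
turn deg [ 0.15  0.65 -0.33] dist mm [  0.3  -0.7 -76.6]
[0.0009, 0.0038, -0.0019, 2.3, -0.04, 1.1, 1]
[0.0009, 0.0038, -0.0019, 2.3, -0.04, 1.11, 1]
[0.0009, 0.0038, -0.0019, 2.3, -0.03, 1.12, 1]
```

View pics/s37z.png

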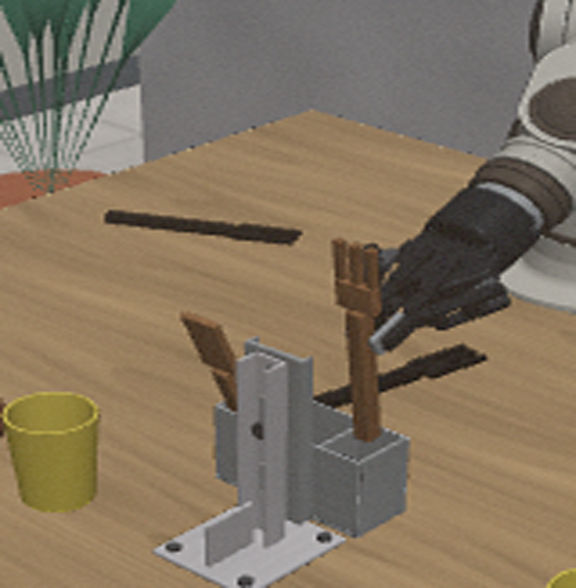

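View pics/t37z.png

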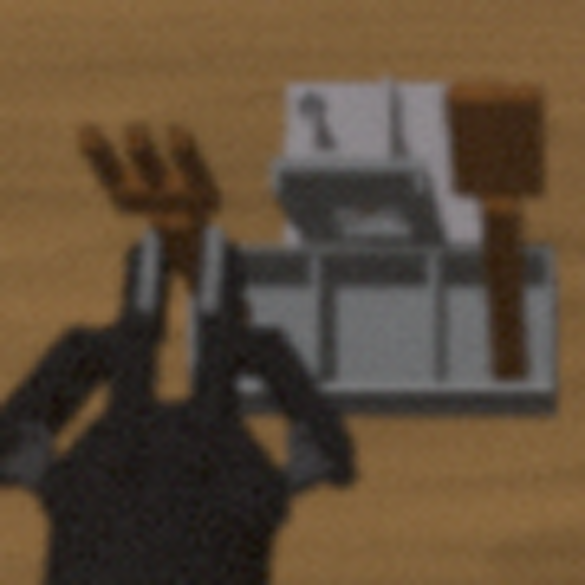

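Emit:
servo_tool(moves=[[[0.002, 0.01, -0.004, 0.1, -0.5, 0.1, 1], [0, 0, 0, 1.4, 0, 0.65, 1], [0, 0, 0, 1.4, 0, 0.65, 1], [0, 0, 0, 0.5, 0, 0.2, 1], [0, 0, 0, 0, 0, 0, 1]]])

```text
time: 35.28
ee_pos: [0.6367, 0.1855, 0.1998]
tcp_rot: [178.8, 64.9, 179.8]
wrist_force: [-0.2, 0.0, -0.4]
opening: 0.014
```

```bash
python3 - <<'E'
from h import *
o=state()
plan([.633,.186,.143],rpy=[180,64,-179.1],n=2,op=1)
im=imaging.camera("scene");t=imaging.camera("top")
cv2.imwrite("pics/s38z.png",cv2.resize(im[80:290,190:350],None,fx=3.6,fy=2.8,interpolation=cv2.INTER_CUBIC))
cv2.imwrite("pics/t38z.png",cv2.resize(t[115:205,175:265],None,fx=6.5,fy=6.5,interpolation=cv2.INTER_CUBIC))
E
```

```text
t 35.2833 pos [0.6367 0.1855 0.1998] rot [178.81  64.87 179.79] q [ 27.1 -35.4 -50.7  12.3 -23.4  12.3] F [-0.2  0.  -0.4] op 0.014
turn deg [ 0.19  0.87 -0.47] dist mm [ -3.7   0.5 -56.8]
[0.0016, 0.0076, -0.0041, 2.65, 0.0, 1.04, 1]
[0.0016, 0.0076, -0.0041, 2.64, 0.02, 1.06, 1]
```

View pics/s38z.png

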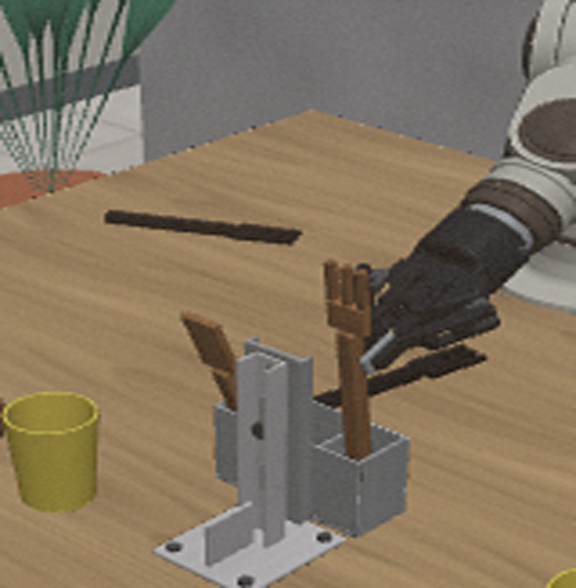

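View pics/t38z.png

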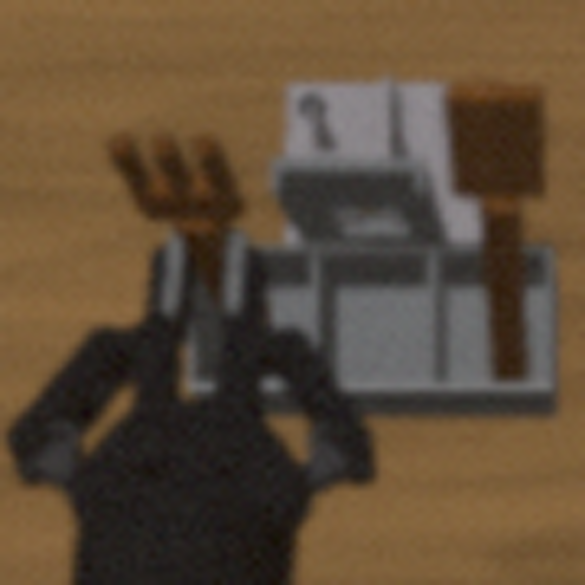

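Emit:
servo_tool(moves=[[[0.003, 0.015, -0.008, 1.6, 0, 0.6, 1], [0, 0, 0, 1.6, 0, 0.65, 1], [0, 0, 0, 1.5, 0, 0.65, 1], [0, 0, 0, 0.6, 0, 0.3, 1], [0, 0, 0, 0, 0, 0, 1]]])

```text
time: 35.8
ee_pos: [0.6351, 0.1865, 0.1458]
tcp_rot: [179.7, 64.3, -179.3]
wrist_force: [-0.3, -0.4, -1.2]
opening: 0.0138
```

```bash
python3 - <<'E'
from h import *
o=state()
plan([.633,.186,.141],rpy=[180,64,-179.1],n=1,op=1)
im=imaging.camera("scene");t=imaging.camera("top")
cv2.imwrite("pics/s39z.png",cv2.resize(im[80:290,190:350],None,fx=3.6,fy=2.8,interpolation=cv2.INTER_CUBIC))
E
```

```text
t 35.8 pos [0.6351 0.1865 0.1458] rot [ 179.73   64.25 -179.32] q [ 27.4 -32.4 -54.7   6.  -23.6  12.3] F [-0.3 -0.4 -1.2] op 0.0138
turn deg [ 0.07  0.25 -0.1 ] dist mm [-2.1 -0.5 -4.8]
[0.0013, 0.0044, -0.0017, 0.53, -0.05, 0.02, 1]
```

View pics/s39z.png

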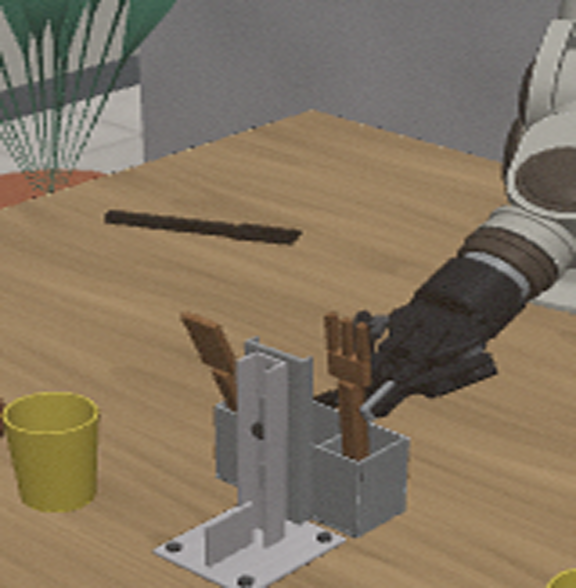

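Now I'll lower it slightly, release, and retreat.

Emit:
servo_tool(moves=[[[0, 0, 0, 0.5, 0, 0.1, 1], [0, 0, 0, 0, 0, 0, 1], [0, 0, 0, 0, 0, 0, 4], [0, 0, 0, 0, 0, 0, 4], [0, 0, 0, 0, 0, 0, 4], [0, 0, 0, 0, 0, 0, 4]]])

```text
time: 36.4
ee_pos: [0.6359, 0.1876, 0.1488]
tcp_rot: [179.2, 64.7, -179.8]
wrist_force: [0.2, 0.5, 0.5]
opening: 0.0397
```

```bash
python3 - <<'E'
from h import *
o=state()
im=imaging.camera("scene");t=imaging.camera("top")
cv2.imwrite("pics/s40z.png",cv2.resize(im[80:290,190:350],None,fx=3.6,fy=2.8,interpolation=cv2.INTER_CUBIC))
cv2.imwrite("pics/t40z.png",cv2.resize(t[115:205,175:265],None,fx=6.5,fy=6.5,interpolation=cv2.INTER_CUBIC))
E
```

```text
t 36.4 pos [0.6359 0.1876 0.1488] rot [ 179.19   64.73 -179.82] q [ 27.4 -32.5 -54.8   5.5 -23.7  12.3] F [0.2 0.5 0.5] op 0.0397
```

View pics/s40z.png

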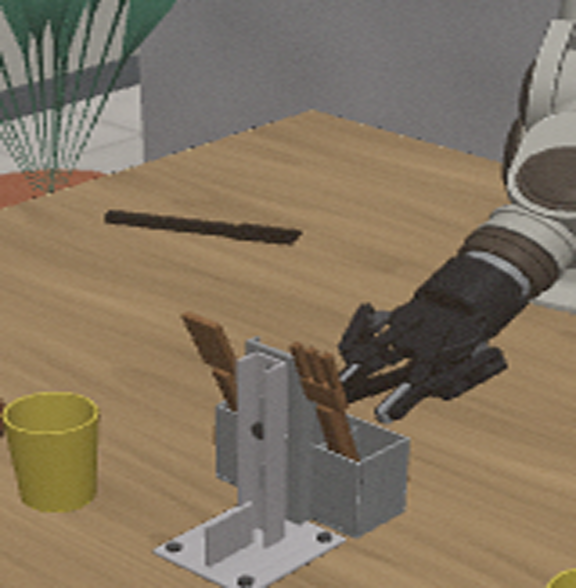

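View pics/t40z.png

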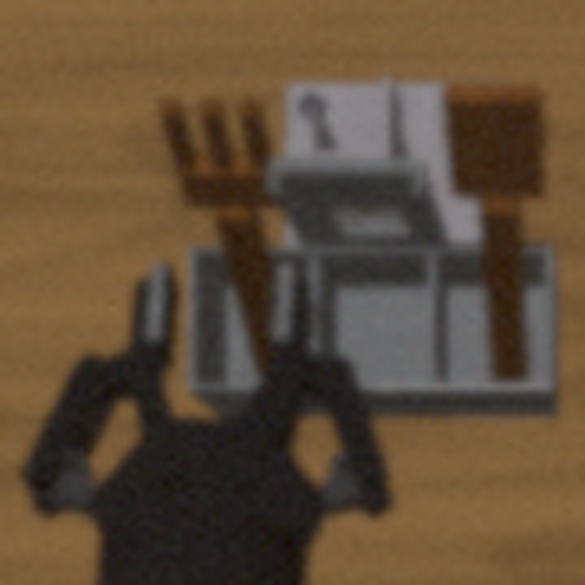

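Emit:
servo_tool(moves=[[[0, 0, 0, 0, 0, -2, 4], [0, 0, 0, 0, 0, -2.5, 4], [0, 0.03, 0, 0, 0, -2.5, 4], [0, 0.06, 0, -0.5, 0, -2.5, 4], [0, 0.09, 0, -0.5, 0, -2.5, 4], [0, 0.09, 0, -0.5, 0, -2, 4], [0, 0.09, 0, -0.5, 1, -2, 4], [0, 0.09, 0, -0.5, 1, -2, 4], [0, 0.05, 0, 0, 1, -1, 4], [0, 0, 0, 0, 0, 0, 4]]])

```text
time: 37.33
ee_pos: [0.4822, 0.213, 0.2718]
tcp_rot: [179.7, 34.7, -179.4]
wrist_force: [0.2, 0.7, 0.7]
opening: 0.0401
```

```bash
python3 - <<'E'
from h import *
o=state()
im=imaging.camera("scene");t=imaging.camera("top")
cv2.imwrite("pics/s41.png",im);cv2.imwrite("pics/t41.png",t)
cv2.imwrite("pics/s41z.png",cv2.resize(im[175:295,225:320],None,fx=5.6,fy=4.9,interpolation=cv2.INTER_CUBIC))
cv2.imwrite("pics/t41z.png",cv2.resize(t[115:205,175:265],None,fx=6.5,fy=6.5,interpolation=cv2.INTER_CUBIC))
E
```

```text
t 37.3333 pos [0.4822 0.213  0.2718] rot [ 179.68   34.72 -179.43] q [ 34.7 -29.6 -19.   70.6 -18.3  29.1] F [0.2 0.7 0.7] op 0.0401
```

View pics/s41.png

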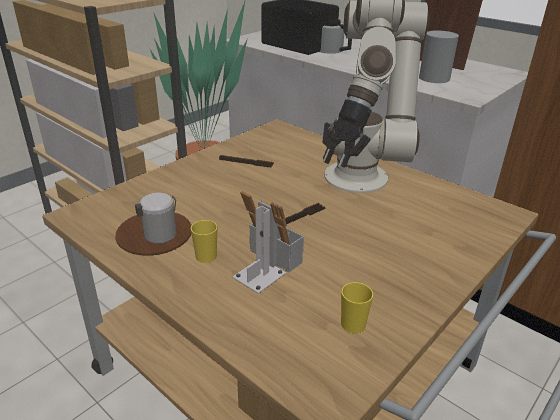

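View pics/s41z.png

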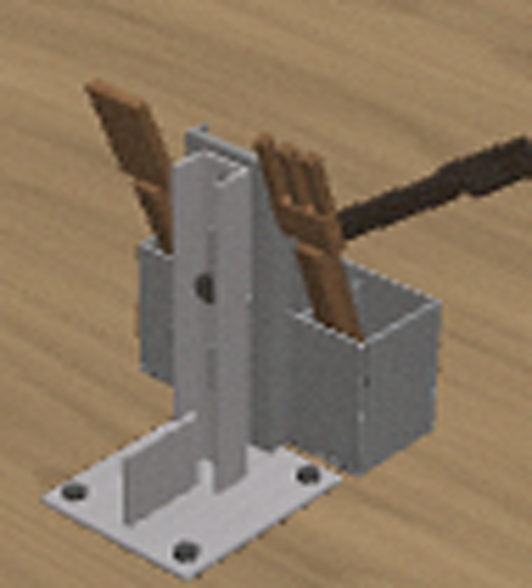

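View pics/t41.png

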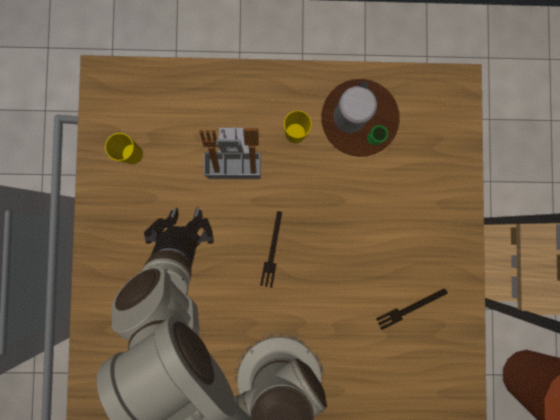

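View pics/t41z.png

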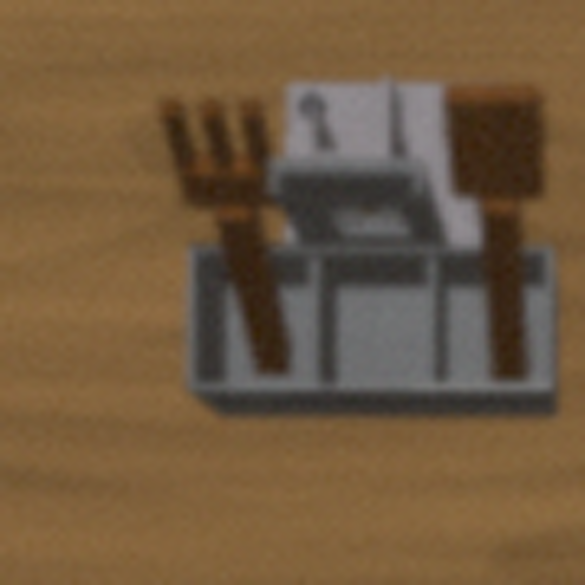

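```bash
python3 - <<'E'
from h import *
print(tri((290,245.4),(204.7,152.8)),tri((303.2,236.6),(204.2,174.5)))
# reference of known heights for scene bias: foot far corners and tumbler none; post top corners
S=lambda a,b:(225+(a-2.3)/5.6,175+(b-2)/4.9)
p=np.array([.641,.1355,0]);a=np.radians(.9)
Rp=np.array([[np.cos(a),-np.sin(a),0],[np.sin(a),np.cos(a),0],[0,0,1]])
Z=lambda q:((proj("scene",p+Rp@np.array(q)/1000)-[225,175])*[5.6,4.9]+[2.3,2]).round(0)
for q in [(0,15,214),(0,-15,214),(22,15,214),(22,-15,214),(-32,50,6),(82,50,6),(82,-50,6),(0,-28,220),(0,28,220)]: print(q,Z(q))
for zz in (30,39,45):
  for q in [(-13,74,90),(-73,74,90),(-13,74,0)]: print(zz,q,Z((q[0],q[1],q[2]+zz)))
E
```

```text
(array([0.62291276, 0.20784118, 0.11951176]), np.float64(0.004020641442846896)) (array([0.56621685, 0.20738721, 0.11837517]), np.float64(0.0022294172611687733))
(0, 15, 214) [249. 173.]
(0, -15, 214) [201. 152.]
(22, 15, 214) [217. 189.]
(22, -15, 214) [169. 168.]
(-32, 50, 6) [340. 479.]
(82, 50, 6) [185. 579.]
(82, -50, 6) [ 37. 498.]
(0, -28, 220) [181. 134.]
(0, 28, 220) [270. 172.]
30 (-13, 74, 90) [359. 350.]
30 (-73, 74, 90) [439. 303.]
30 (-13, 74, 0) [354. 481.]
39 (-13, 74, 90) [359. 337.]
39 (-73, 74, 90) [440. 289.]
39 (-13, 74, 0) [354. 468.]
45 (-13, 74, 90) [360. 328.]
45 (-73, 74, 90) [440. 280.]
45 (-13, 74, 0) [355. 460.]
```

```bash
python3 - <<'E'
from workcell import bot
print(bot.job_done())
E
```

```text
the job is handed in; nothing more can be done
None
```

The caddy is hung on the post and seated home, with the turner in the right cell and the fork in the left. Both stand handle down and head up, leaning on the rim. I handed in at about 37 s.

**Last checks**
- **Height:** the rim corners measure 118–120 mm above the cart from the two cameras (120 is home). While pressing, the caddy came to a hard stop 30.0 mm above where it started, as expected. The highest wrist force I read was about 30 N.
- **Ball catch:** I couldn't see the ball directly. I take it as snapped out because of the final height and because the caddy dropped with no resistance in the readings.
- **Bystanders and cart:** in the final pictures the tumblers, canister and egg cup are where they started. No wooden utensils are left lying on the cart, the black look-alikes weren't touched, and the robot is clear of everything.

**What disagreed or went wrong**
- **Finger height:** in the pictures the closed fingertips sat about 27 mm above the reported tool position, so I set the grasp heights from the images.
- **Single-view height:** the scene camera alone put the caddy up to 4 mm high, and the post appeared high in one picture too. The two-camera measurement doesn't show this.
- **Turner regrasp:** the arm couldn't tilt far enough with my first grasp. I laid the turner down again, letting go about 4 mm above the cart, and picked it up at an angle.

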